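Weigh the round bob in its beaker

ROBOT

A 6-joint arm with a two-finger parallel gripper is mounted at the origin on the work surface. World frame = base frame: x ahead of the robot, y to its left, z up, the work surface at z = 0. Lengths are in m, angles in rad, forces in N, time in s.
With the tool pointing down it reaches from about 0.35 to 0.775 m from the base axis. Payload 7.3 kg.
Tool frame: the origin (TCP) lies at the very end of the fingers, on their centre line; the grasp point (between the pads) lies 19 mm behind it; x points along the fingers, y is the direction in which the jaws open and shut, and the axes are right-handed (so a half turn about x gives the same grasp; the last joint's range is limited). The gripper opens to 92 mm and grips with 3 to 60 N. Pads are 19 mm wide; open, the fingers measure 130 mm over their backs; the gripper's body (75 mm by 190 mm) begins 47 mm behind the grasp point.
Start: joints at [-1.255, 0.342, 1.524, -0, 1.275, -0.146], TCP at [0.234, -0.47, 0.227] pointing down, gripper open.
Joint ranges: [-2.53, 2.53], [-0.77, 2.02], [0.04, 2.7], [-1, 4.14], [0.28, 2.66], [-3.11, 3.11]. Speed limits (rad/s): [2.57, 2.57, 3.14, 3.14, 3.14, 3.14].

INTERFACE

Orientations are given as [roll, pitch, yaw] about the fixed x, y, z axes, in that order (R = Rz(yaw) Ry(pitch) Rx(roll)).
In Python, from cell import robot gives the robot as it stands.
- The arm moves only by the tool play_rows, never from a script. Its argument "moves" is a list that holds one entry, the list of rows, each a list of 5 numbers: the shift along the tool's x, y, z in m, then the turn about the tool's x in degrees, then the opening, from -1 (shut) to 1 (fully open), so that 0 is half open. A call has exactly 10 rows; each row shifts and turns the pose as measured when the row begins, along the tool's axes as they then stand; what a row does not reach is not made up. A row lasts 1/10 s, in which the tool goes at most 50 mm and 8.59 degrees, less where a joint would pass 70% of its speed; a pose out of reach is approached as far as the arm can. A call with a gripper value outside its range is refused whole. The fingers move at their own pace and stop on an object; "grip_force" is the grip in N (left out, the last holds). Time passes only in rows, so rows that do not move let the fingers close, or fill a call up. It gives the time, the measured TCP pose, the force and the opening at its end, in the units of the state.
- robot.observe(): the state, without advancing time (a new reading comes with each control period).
- robot.read_camera(name): name is "scene" or "side" or "wrist"; returns the picture (400x640x3 uint8, red, green, blue); there is no depth.
- robot.get_calibration(name): a dict with "mtx" (3x3 intrinsics, pixels), "view" (4x4, takes a point from world to camera coordinates). Camera axes: x right, y up, looking along -z (the intrinsics and any distortion apply to the point x, -y, -z); pixel columns grow to the right and rows downward; lengths in m; the calibration is good to about 2 mm. A picture is of the moment at which its call begins: read the wrist's pose just before it. get_calibration takes no time and is no camera call; for the wrist camera it gives the pose at the moment of the call.
- robot.hand_in(): hands the job in, once; it reports no verdict.
Trained networks look in the newest picture that a camera, given by its name, has taken for a name from the list of things; names that differ only in an ending like _2 or _b are one class to them, and where a whole thing is asked for, a point or a joint stands for the part that bears it (a point fixed in the world has none). Each returns a list of dicts, best first, with "score" (0 to 1); they miss things now and then, are a little off and sometimes report something else, mostly with a low value. They report only what shows in the picture. A call takes as long as a camera call. They do not tell look-alikes from the thing itself.
- robot.spot_in(camera, label): "point" ([column, row] in pixels, amid what is visible of it).
The state is a dict: "time": time; "qpos": joint angles; "qvel": joint speeds; "joint_efforts": joint torques, N m; "tool_pos": TCP position; "tool_rot": TCP orientation; "contact_force": force on the tool from outside, world axes, zero at the start; "torque": the same for the moment, N m; "opening": finger opening in m.
Only numpy, scipy, OpenCV 4.12 (cv2) and the standard library are available. Lean on these libraries where they do the work, as an engineer would, in place of code of your own. Each camera call takes 0.05 s, during which the arm holds its last target.

TASK

The round-bellied, egg-shaped brass bob hanging in the slotted wooden rack is to be weighed in the steel beaker on the spring balance. Slide it out of its slot, stand it upright on the bare bench and let go of it; then take it again so that it can go down into the beaker, and lower it gently, without dropping or knocking it, until it stands upright on the beaker's bottom with the balance carrying its whole weight. Keep the beaker standing on the middle of the platform, and leave the other bobs hanging and everything else on the bench where it is.

Things in the scene. Friction and masses are not known exactly. Their poses are not given: they have to be found in the camera images.
- bob: Brass bob with a round egg-shaped belly, the only one of the three hanging bobs so shaped; 130 mm tall, 0.36 to 0.54 kg. Origin: centre of its flat foot, 26 mm across, on which it can stand; z runs up its axis. At the start it hangs in a slot of the rack, the underside of its head on the rail, its foot 28 mm above the bench.
- bob_belly (a point): Centre of the belly, 28 mm above the foot. The belly is 42 mm across from 21 to 35 mm above the foot and narrows to 9 mm at 58 mm. In the rack take it from the open side, the fingers sloping some 45 degrees down and along the rack's +x, one on either side of it along the rack's y: rail and dust board bar the way from above.
- bob_head (a point): Centre of the cylindrical steel head, 123 mm above the foot; head 18 mm in diameter, from 116 to 130 mm above the foot. Below it a steel stem 9 mm in diameter runs down to the belly. Held by the head, the bob hangs upright. In the rack the dust board is 10 mm above the head.
- rack: Fixed wooden rack, 346 mm wide (its y), 178 mm high. Origin: at bench level, midway along and below the line of the four slots, which lie at y = -108, -36, 36 and 108 mm, x = 0. The open side faces the rack's own -x; bobs leave that way. Base board 12 mm thick, from x = -45 to 50 mm. Three slots are filled. The bench is bare for 120 mm in front of the slots.
- rack_rail (a point): Middle of the front upper edge of the slotted rail, 144 mm above the bench, at x = -9 mm of the rack; same axes as the rack. Rail 12 mm thick; slots 12 mm wide run from this edge to 17 mm behind it. The dust board, from 168 to 178 mm above the bench, has its front edge right above. A bob's axis 20 mm or more in front of this edge is clear of the rail.
- beaker: Open stainless-steel beaker, loose, standing near the middle of the balance's platform. Origin: centre of its underside; z up. 138 mm high, 100 mm outside diameter, 103 at the rim, 0.22 kg. Bottom 3 mm thick: the inside is 135 mm deep and 95 mm wide.
- beaker_rim (a point): Centre of the beaker's mouth, 138 mm above its underside. A bob standing in the beaker has the top of its head 5 mm below the rim, so the fingers reach into the beaker: spread them only a little (20 to 40 mm apart) when letting go.
- balance: Fixed spring balance: grey-green enamelled housing 190 x 190 mm and 46 mm high, with a sloping dial nose 0.16 m out from the centre on its own -x side. Origin: centre of the housing at bench level.
- platform (a joint): How far the balance's platform has sunk, in m: 0 with only the beaker on it, end stop at 0.015. A spring of 520 N/m, damped, carries it: after the first 0.25 N it sinks 1.9 mm for each newton added, so 6 to 10 mm under the bob. It sinks straight down, beaker and all, while the bob's weight comes onto it.
- platform_top (a point): Centre of the upper face of the round steel platform (144 mm in diameter), 68 mm above the bench when unloaded; it moves down with the platform. The beaker stands here.
- cylinder_bob: Bystander hanging in the rack: brass bob with a straight cylindrical body 38 mm in diameter and 55 mm high. The same steel stem and head as the bob. Origin: centre of its underside, 28 mm above the bench. Leave it hanging.
- cone_bob: Bystander hanging in the rack: brass bob with a conical body, point down, 42 mm across at the top. The same steel stem and head as the bob. Origin: its point, 28 mm above the bench. Leave it hanging.
- steel_block: Bystander: rectangular steel block 60 x 40 x 25 mm lying behind the gap between rack and balance. Origin: centre of its underside.
- slotted_mass: Bystander: brass slotted mass, 48 mm disc 12 mm thick with a slot, lying between the robot and the balance. Origin: centre of its underside.
- rider_hook: Bystander: small bent aluminium rider hook, about 60 mm long and 6 mm thick, lying behind the rack. Origin: middle of the hook at bench level.
- knob_weight: Bystander: brass weight 38 mm in diameter and 60 mm tall with a knob, standing to the left of the balance. Origin: centre of its underside.
Mind the look-alikes: they are no part of the job. Leave any green look-alike of the bob alone. Leave any turquoise look-alike of the beaker alone.

How it is judged:
On the way:
1. the bob stands upright on the bench, let go (height (world z) of bob below 0.006 m and angle between bob's own z axis and vertical below 0.15 rad and contact force between the fingers and bob below 0.1 N and linear speed of bob below 0.03 m/s), for 0.2 s.
At the end, for the whole second after the job is handed in: The bob stands on the beaker's bottom (foot within 5 mm of it), upright within 0.2 rad; the beaker stands upright (0.08 rad) on the platform with its centre within 35 mm of the platform's; the platform has sunk 4.5 to 12.5 mm; bob released, all at rest (horizontal distance between bob and beaker below 0.04 m and z of bob in the frame of beaker between -0.002 and 0.008 m and angle between bob's own z axis and vertical below 0.2 rad and angle between beaker's own z axis and vertical below 0.08 rad and horizontal distance between beaker and platform_top below 0.035 m and z of beaker in the frame of platform_top below 0.005 m and value of joint platform between 0.0045 and 0.0125 m and contact force between the fingers and bob below 0.1 N and linear speed of each of bob, beaker below 0.03 m/s); the robot touches nothing.
It fails at once if the bob was struck or pressed hard against the beaker (over 12 N between them) (contact force between bob and beaker above 12 N).
It fails at once if the bob was let fall inside the beaker (faster than 0.4 m/s there, a fall of 8 mm) (horizontal distance between bob and beaker below 0.045 m and z of bob in the frame of beaker below 0.13 m and linear speed of bob above 0.4 m/s).
It fails at once if the beaker was tipped (over 0.3 rad) (angle between beaker's own z axis and vertical above 0.3 rad).
It fails at once if another bob was displaced in the rack (over 25 mm) (distance of any of cylinder_bob, cone_bob from where it was at the start of the episode above 0.025 m).
It fails at once if a bystander on the bench was moved (over 25 mm) (distance of any of steel_block, slotted_mass, rider_hook, knob_weight from where it was at the start of the episode above 0.025 m).
It also fails if it takes over 72 s, if anything falls off the work surface, if the arm or the gripper's body presses on something with over 40 N, if the wrist force passes 120 N, or if a joint passes its speed limit or range.

## Working session

There is one attempt and no reset: what is moved stays moved. The work goes in short steps, Python scripts to look and compute and a tool call to move; the robot and the scene stay as the last step left them, time stands still between calls to the robot, and variables do not carry over. Pictures are saved under pics/ and viewed, and the job is handed in when it is done.

Besides the shell and the picture viewer there is one more tool, called after ">>>" as a command line: name --argument value ..., lists and objects as JSON in quotes. play_rows: Moves the arm, as the interface text tells. Its arguments: {"type":"object","properties":{"moves":{"type":"array"},"grip_force":{"type":"number"}},"required":["moves"]}

```bash
ls -la; mkdir -p pics; python3 - <<'E'
from cell import robot
import cv2
s=robot.observe();print(s)
for n in("scene","side","wrist"):
    im=robot.read_camera(n);cv2.imwrite(f"pics/{n}0.png",im[:,:,::-1])
    print(n,robot.get_calibration(n))
    for l in("bob","beaker","rack","balance","cylinder_bob","cone_bob"):
        print(l,[(round(d["score"],2),[round(x) for x in d["point"]]) for d in robot.spot_in(n,l)])
E
```

```text
total 12
drwxr-xr-x  3 agent agent 4096 Dec  7 13:59 .
drwxr-xr-x 23 root  root  4096 Dec  7 13:59 ..
drwxr-xr-x  2 agent agent 4096 Dec  7 13:59 pics
{'time': 0.0, 'qpos': array([-1.25501867e+00,  3.42698949e-01,  1.52501554e+00, -1.78732964e-05,
        1.27539461e+00, -1.46006530e-01]), 'qvel': array([-0.00068407, -0.00063379,  0.00016787,  0.001662  , -0.00119263,
       -0.00168629]), 'joint_efforts': array([-2.27069642e-03, -4.31250179e+01, -2.44225574e+01,  7.16648530e-02,
        5.58863988e-02, -1.41189844e-04]), 'tool_pos': array([ 0.23379606, -0.4696145 ,  0.22605782]), 'tool_rot': array([-1.70553278,  1.56927978,  1.89784928]), 'contact_force': array([-1.17370815,  0.28415241, -0.71574483]), 'torque': array([-0.01213142, -0.01026751, -0.00127316]), 'opening': 0.09173626588595292}
scene {'mtx': array([[455.2534268 ,   0.        , 314.23459964],
       [  0.        , 455.2534268 , 198.75860419],
       [  0.        ,   0.        ,   1.        ]]), 'view': array([[ 0.11354749,  0.99335787,  0.0186308 , -0.09136633],
       [-0.55550628,  0.04792871,  0.83012988,  0.17278294]
[... 889 characters left out ...]
, 246])]
balance [(0.97, [228, 229])]
cylinder_bob [(0.66, [371, 226])]
cone_bob [(0.5, [380, 233])]
wrist {'mtx': array([[326.16283262,   0.        , 320.1924624 ],
       [  0.        , 326.16283262, 198.01221324],
       [  0.        ,   0.        ,   1.        ]]), 'view': array([[ 4.46306718e-01, -8.94879988e-01, -3.47041471e-04,
        -5.25703390e-01],
       [ 8.58612384e-01,  4.28328067e-01, -2.81637782e-01,
         3.61336524e-02],
       [ 2.52180663e-01,  1.25398860e-01,  9.59520734e-01,
        -3.90428940e-01],
       [ 0.00000000e+00,  0.00000000e+00,  0.00000000e+00,
         1.00000000e+00]])}
bob [(0.57, [281, 44])]
beaker []
rack []
balance []
cylinder_bob []
cone_bob []
```

View pics/scene0.png

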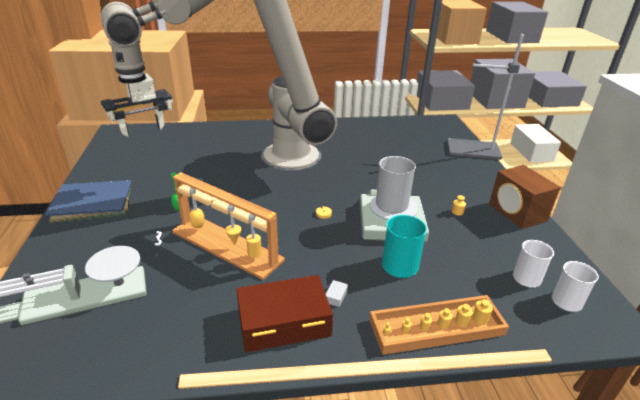

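View pics/side0.png

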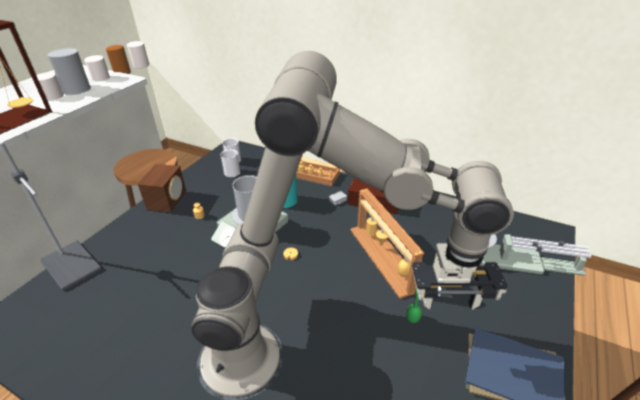

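View pics/wrist0.png

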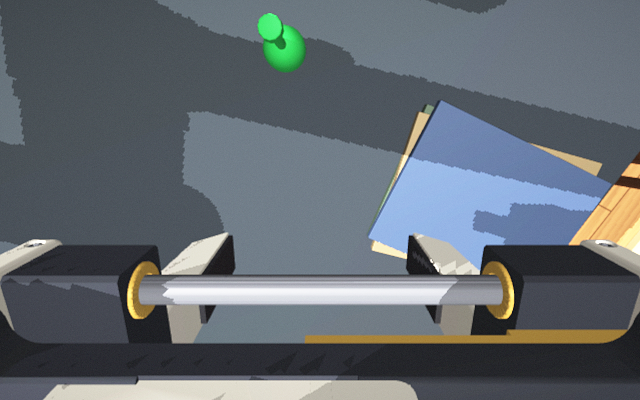

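```bash
python3 - <<'E'
import cv2
a=cv2.imread('pics/scene0.png')[150:310,150:310]
b=cv2.imread('pics/side0.png')[180:340,320:480]
cv2.imwrite('pics/crop0.png',cv2.hconcat([cv2.resize(x,(400,400),interpolation=cv2.INTER_CUBIC) for x in(a,b)]))
E
```

```text
(no output)
```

View pics/crop0.png

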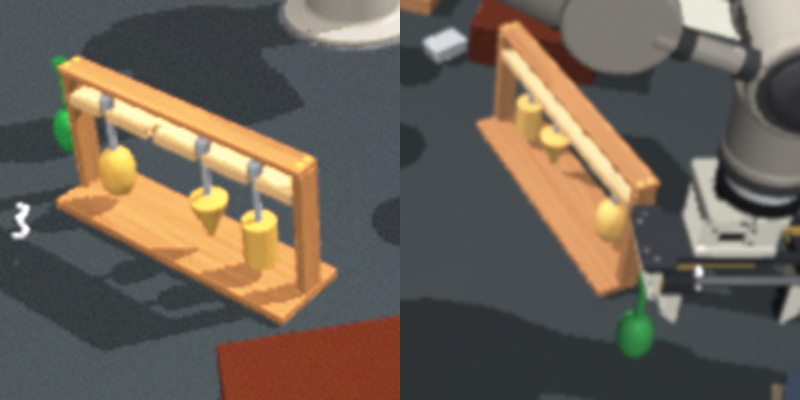

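The brass egg bob is at scene (196,215), next to cone (234,229) and cylinder (254,242). The green egg at scene (178,195) is a look-alike standing outside the rack. The brass egg is the only hanging egg, so it is the target. The steel beaker is at scene (394,185), on the balance. The turquoise one at (402,245) is a look-alike. Next I'll work out the rack pose.

```bash
cat > h.py <<'E'
import numpy as np,cv2
from cell import robot
from scipy.spatial.transform import Rotation as R
def ray(c,uv):
    V=c["view"];K=c["mtx"]
    d=np.linalg.inv(K)@np.array([uv[0],uv[1],1.]);d=np.array([d[0],-d[1],-d[2]])
    Rm=V[:3,:3];return -Rm.T@V[:3,3],Rm.T@d
def onplane(c,uv,z):
    o,d=ray(c,uv);return o+d*(z-o[2])/d[2]
def proj(c,P):
    P=np.atleast_2d(P);q=P@c["view"][:3,:3].T+c["view"][:3,3]
    q=q*[1,-1,-1];q=q@c["mtx"].T;return q[:,:2]/q[:,2:]
def tri(obs):
    A=np.zeros((3,3));b=np.zeros(3)
    for c,uv in obs:
        o,d=ray(c,uv);d=d/np.linalg.norm(d);M=np.eye(3)-np.outer(d,d);A+=M;b+=M@o
    return np.linalg.solve(A,b)
E
python3 - <<'E'
from h import *
s=robot.get_calibration("scene");d=robot.get_calibration("side");print(ray(s,[0,0])[0],ray(d,[0,0])[0])
np.set_printoptions(precision=3,suppress=True)
f=lambda x,y:(150+x*.4,150+y*.4)
for n,p,z in[("dustL",f(60,63),.178),("dustR",f(314,160),.178),("hook",(158,238),0),("baseL",f(57,203),.012),("baseR",f(281,321),.0),("baseRback",f(334,270),.012),("bob",(196,215),.056),("cyl",(254,244),.056),("cone",(233,232),.06),("block",(338,292),.02),("beaker",(396,165),.206),("green",(178,205),.02)]:
    print(n,onplane(s,p,z))
print("bob tri",tri([(s,(197.5,217)),(d,(404,267))]),"beaker",tri([(s,(394,185)),(d,(243,191))]))
E
```

```text
[ 1.56397563 -0.10263211  0.84436711] [-0.44655524 -0.48379755  1.00655592]
dustL [ 0.427 -0.357  0.178]
dustR [ 0.638 -0.081  0.178]
hook [ 0.481 -0.422  0.   ]
baseL [ 0.468 -0.38   0.012]
baseR [ 0.678 -0.123  0.   ]
baseRback [ 0.616 -0.063  0.012]
bob [ 0.454 -0.309  0.056]
cyl [ 0.602 -0.141  0.056]
cone [ 0.55  -0.199  0.06 ]
block [0.765 0.064 0.02 ]
beaker [0.469 0.269 0.206]
green [ 0.344 -0.38   0.02 ]
bob tri [ 0.466 -0.306  0.057] beaker [0.47  0.284 0.151]
```

>>> play_rows --moves '[[[-0.03,0,0,0,1],[-0.03,0,0,0,1],[-0.03,0,0,0,1],[-0.03,0,0,0,1],[-0.03,0,0,0,1],[-0.03,0,0,0,1],[-0.03,0,0,0,1],[-0.03,0,0,0,1],[-0.03,0,0,0,1],[0,0,0,0,1]]]'

```text
time: 2.05
tool_pos: [0.2335, -0.4687, 0.5066]
tool_rot: [-1.715, 1.568, 1.888]
contact_force: [0.1, -0.7, -0.0]
opening: 0.0921
```

```bash
python3 - <<'E'
from h import *
np.set_printoptions(precision=3,suppress=True)
s=robot.observe();print(s["time"],s["qpos"],s["tool_pos"]);print(R.from_euler("xyz",s["tool_rot"]).as_matrix())
im=robot.read_camera("wrist");cv2.imwrite("pics/w1.png",im[:,:,::-1])
E
```

```text
2.05 [-1.255  0.313  0.816 -0.     2.015 -0.146] [ 0.234 -0.469  0.507]
[[-0.001  0.446 -0.895]
 [ 0.003 -0.895 -0.446]
 [-1.    -0.003 -0.   ]]
```

View pics/w1.png

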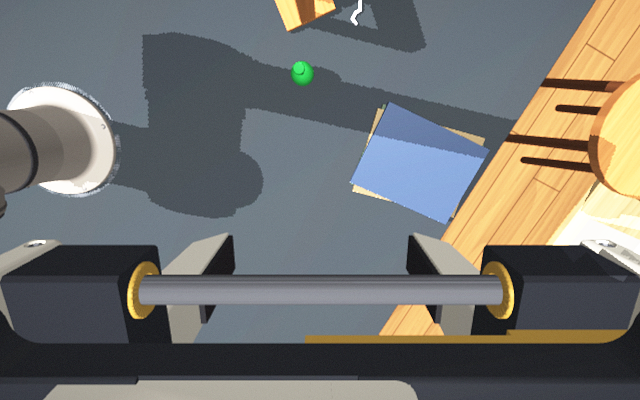

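>>> play_rows --moves '[[[0,0,0,8.5,1],[0,0,0,8.5,1],[0,0,0,8.5,1],[0,0,0,8.5,1],[0,0,0,8.5,1],[0,0,0,8.5,1],[0,0,0,8.5,1],[0,0,0,8,1],[0,0,0,0,1],[0,0,0,0,1]]]'

```text
time: 3.1
tool_pos: [0.2332, -0.4677, 0.4915]
tool_rot: [-0.517, 1.543, 1.888]
contact_force: [0.0, 0.2, -0.4]
opening: 0.0918
```

```bash
cat >> h.py <<'E'
np.set_printoptions(precision=4,suppress=True)
def st(p=True):
    s=robot.observe();M=R.from_euler("xyz",s["tool_rot"]).as_matrix()
    open("log.txt","a").write(repr((s["qpos"].tolist(),s["tool_pos"].tolist(),s["tool_rot"].tolist()))+"\n")
    if p:print(round(s["time"],2),"q",s["qpos"],"p",s["tool_pos"],"f",s["contact_force"],"open",s["opening"]);print(M)
    return s,M
E
python3 - <<'E'
from h import *
s,M=st()
print("shift to", M.T@(np.array([.32,-.22,.42])-s["tool_pos"]))
im=robot.read_camera("wrist");cv2.imwrite("pics/w2.png",im[:,:,::-1])
E
```

```text
3.1 q [-1.255   0.3178  0.8511 -0.      2.      1.0522] p [ 0.2332 -0.4677  0.4915] f [ 0.0438  0.1979 -0.4004] open 0.09179288430932733
[[-0.0085 -0.6717 -0.7408]
 [ 0.026  -0.7407  0.6713]
 [-0.9996 -0.0135  0.0238]]
shift to [ 0.0771 -0.2408  0.1003]
```

View pics/w2.png

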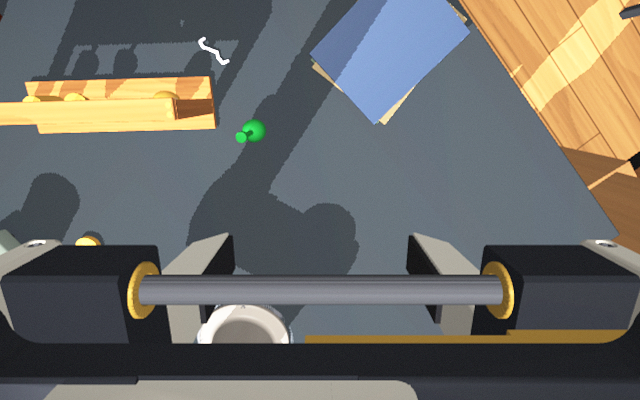

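>>> play_rows --moves '[[[0.008,-0.031,0.017,0,1],[0.008,-0.031,0.017,0,1],[0.008,-0.031,0.017,0,1],[0.008,-0.031,0.017,0,1],[0.008,-0.031,0.017,0,1],[0.008,-0.031,0.017,0,1],[0.008,-0.031,0.017,0,1],[0.008,-0.031,0.017,0,1],[0,0,0,0,1],[0,0,0,0,1]]]'

```text
time: 4.15
tool_pos: [0.2961, -0.1799, 0.4274]
tool_rot: [-0.565, 1.538, 1.867]
contact_force: [-0.6, -0.1, -0.0]
opening: 0.0913
```

```bash
python3 - <<'E'
from h import *
s,M=st()
im=robot.read_camera("wrist");cv2.imwrite("pics/w3.png",im[:,:,::-1])
E
```

```text
4.15 q [-0.7831 -0.0712  1.4743  0.0159  1.7676  1.5002] p [ 0.2961 -0.1799  0.4274] f [-0.5841 -0.0894 -0.026 ] open 0.09130627176995007
[[-0.0096 -0.6517 -0.7584]
 [ 0.0316 -0.7583  0.6512]
 [-0.9995 -0.0177  0.0279]]
```

View pics/w3.png

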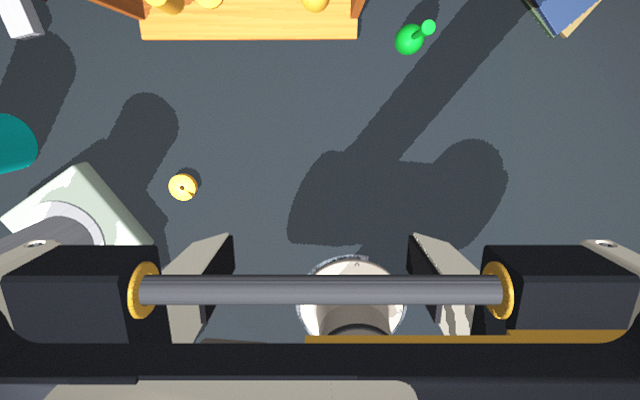

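>>> play_rows --moves '[[[0,0,0.02,0,1],[0,0,0.02,0,1],[0,0,0.02,0,1],[0,0,0.02,0,1],[0,0,0.02,0,1],[0,0,0.02,0,1],[0,0,0.02,0,1],[0,0,0.02,0,1],[0,0,0,0,1],[0,0,0,0,1]]]'

```text
time: 5.2
tool_pos: [0.1713, -0.082, 0.4326]
tool_rot: [-0.495, 1.539, 1.929]
contact_force: [0.4, -0.7, -0.5]
opening: 0.0919
```

```bash
python3 - <<'E'
from h import *
s,M=st()
E
```

```text
5.2 q [-0.8798 -0.3967  1.6861  0.011   1.8826  1.4123] p [ 0.1713 -0.082   0.4326] f [ 0.4203 -0.6887 -0.4801] open 0.09192536870227751
[[-0.0113 -0.658  -0.7529]
 [ 0.0301 -0.7528  0.6575]
 [-0.9995 -0.0152  0.0283]]
```

```bash
cat > kin.py <<'E'
import numpy as np
from scipy.optimize import least_squares
from scipy.spatial.transform import Rotation as R
D=[([-1.25501867,.342698949,1.52501554,0,1.27539461,-.146006530],[.23379606,-.4696145,.22605782],[-1.70553278,1.56927978,1.89784928]),
([-1.255,.313,.816,0,2.015,-.146],[.2335,-.4687,.5066],[-1.715,1.568,1.888])]
D+=[eval(l) for l in open("log.txt")]
def rz(a):c,s=np.cos(a),np.sin(a);return np.array([[c,-s,0],[s,c,0],[0,0,1]])
def ry(a):c,s=np.cos(a),np.sin(a);return np.array([[c,0,s],[0,1,0],[-s,0,c]])
# zero pose arm straight up; y rot = pitch outward
def fk(q,p):
    h,a,b,e,w,lat,t,x0,wo=p
    A=rz(q[0]);P=A@[x0,0,h];A=A@ry(q[1]);P=P+A@[0,0,a];A=A@ry(q[2]);P=P+A@[e,lat,b];A=A@rz(q[3]*S4);A=A@ry(q[4]);P=P+A@[wo,0,t]
    A=A@rz(q[5])
    return P,A
S4=1
p0=[.2,.42,.38,-.05,0,.076,.3,0,0]
def fit():
    def res(p):
        return np.concatenate([fk(q,p)[0]-x for q,x,_ in D]+[.01*(np.array(p)-p0)])
    return least_squares(res,p0).x
E
python3 - <<'E'
from kin import *
p=fit();print(np.round(p,4))
np.set_printoptions(precision=4,suppress=True)
for q,x,r in D:
    P,A=fk(q,p);print(P-x, (A.T@R.from_euler("xyz",r).as_matrix()).round(3).tolist())
E
```

```text
[0.2163 0.5063 0.3795 0.0463 0.     0.0764 0.3118 0.0015 0.0015]
[0. 0. 0.] [[0.0, -1.0, -0.0], [-0.0, 0.0, -1.0], [1.0, 0.0, -0.0]]
[0.     0.0001 0.    ] [[0.0, -1.0, 0.0], [0.0, -0.0, -1.0], [1.0, 0.0, 0.0]]
[ 0. -0. -0.] [[0.0, -1.0, 0.0], [0.0, 0.0, -1.0], [1.0, 0.0, 0.0]]
[-0.     -0.0001  0.    ] [[0.0, -1.0, -0.0], [-0.0, 0.0, -1.0], [1.0, 0.0, -0.0]]
[-0. -0. -0.] [[0.0, -1.0, -0.0], [0.0, 0.0, -1.0], [1.0, 0.0, 0.0]]
```

>>> play_rows --moves '[[[0,0,0,0,1],[0,0,0,0,1],[0,0,0,0,1],[0,0,0,0,1],[0,0,0,0,1],[0,0,0,0,1],[0,0,0,0,1],[0,0,0,0,1],[0,0,0,0,1],[0,0,0,0,1]]]'

```text
time: 6.2
tool_pos: [0.173, -0.0843, 0.4322]
tool_rot: [-0.465, 1.536, 1.959]
contact_force: [0.1, 0.9, -0.3]
opening: 0.0916
```

```bash
python3 - <<'E'
from h import *
s,M=st()
E
```

```text
6.2 q [-0.8806 -0.3893  1.6838  0.011   1.8807  1.4115] p [ 0.173  -0.0843  0.4322] f [ 0.08    0.8503 -0.344 ] open 0.09156628064334532
[[-0.0133 -0.6581 -0.7528]
 [ 0.0325 -0.7527  0.6575]
 [-0.9994 -0.0157  0.0314]]
```

>>> play_rows --moves '[[[-0.012,-0.0255,0.0133,-8.2,1],[-0.012,-0.0255,0.0133,-8.2,1],[-0.012,-0.0255,0.0133,-8.2,1],[-0.012,-0.0255,0.0133,-8.2,1],[-0.012,-0.0255,0.0133,-8.2,1],[-0.012,-0.0255,0.0133,-8.2,1],[-0.012,-0.0255,0.0133,-8.2,1],[-0.012,-0.0255,0.0133,-8.2,1],[-0.012,-0.0255,0.0133,-8.2,1],[-0.012,-0.0255,0.0133,-8.2,1]]]'

```text
time: 7.2
tool_pos: [0.0637, 0.1567, 0.5653]
tool_rot: [-1.923, 1.531, 1.97]
contact_force: [0.4, 0.1, 0.0]
opening: 0.0919
```

```bash
python3 - <<'E'
from h import *
s,M=st()
im=robot.read_camera("wrist");cv2.imwrite("pics/w4.png",im[:,:,::-1])
im=robot.read_camera("scene");cv2.imwrite("pics/s4.png",im[:,:,::-1])
E
```

```text
7.2 q [ 0.6316 -0.3852  1.3108  0.0487  2.2062  1.4798] p [0.0637 0.1567 0.5653] f [0.4308 0.1063 0.0039] open 0.09192352850655862
[[-0.0157  0.6826 -0.7307]
 [ 0.0371 -0.7299 -0.6826]
 [-0.9992 -0.0378 -0.0139]]
```

View pics/s4.png

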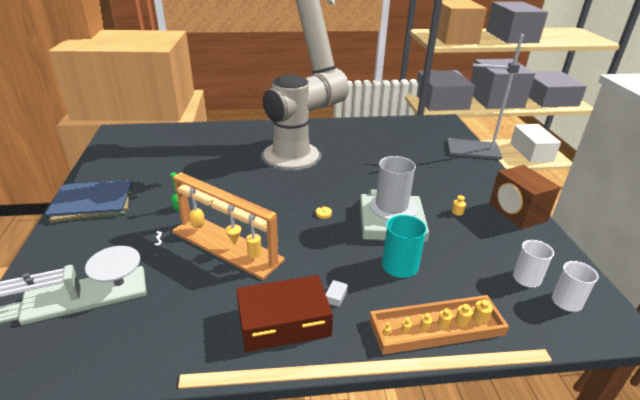

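>>> play_rows --moves '[[[-0.01,-0.022,0.012,-8,1],[-0.01,-0.022,0.012,-8,1],[-0.01,-0.022,0.012,-8,1],[-0.01,-0.022,0.012,-8,1],[-0.01,-0.022,0.012,-8,1],[-0.01,-0.022,0.012,-8,1],[-0.01,-0.022,0.012,-8,1],[-0.01,-0.022,0.012,-8,1],[-0.01,-0.022,0.012,-8,1],[-0.01,-0.022,0.012,-8,1]]]'

```text
time: 8.3
tool_pos: [-0.1575, 0.0836, 0.6664]
tool_rot: [2.911, 1.536, 1.931]
contact_force: [0.4, 0.4, 0.2]
opening: 0.0922
```

```bash
python3 - <<'E'
from h import *
s,M=st()
E
```

```text
8.3 q [ 2.2309 -0.2377  0.9048 -0.0158  2.4416  1.6276] p [-0.1575  0.0836  0.6664] f [0.3875 0.4468 0.2221] open 0.09219868858294296
[[-0.0121  0.8304  0.5571]
 [ 0.0322  0.5572 -0.8298]
 [-0.9994  0.0079 -0.0335]]
```

>>> play_rows --moves '[[[-0.01,-0.016,0.008,-7.5,1],[-0.01,-0.016,0.008,-7.5,1],[-0.03,0,0,0,1],[-0.03,0,0,0,1],[-0.03,0,0,0,1],[-0.03,0,0,0,1],[-0.03,0,0,0,1],[-0.03,0,0,0,1],[-0.03,0,0,0,1],[-0.03,0,0,0,1]]]'

```text
time: 9.3
tool_pos: [-0.1795, 0.0462, 0.7529]
tool_rot: [2.985, 1.433, 2.27]
contact_force: [0.9, -1.1, 0.5]
opening: 0.092
```

```bash
python3 - <<'E'
from h import *
s,M=st()
E
```

```text
9.3 q [ 2.5305 -0.0842  0.434  -0.0762  2.6571  1.6046] p [-0.1795  0.0462  0.7529] f [ 0.8584 -1.0505  0.4834] open 0.09204354189269842
[[-0.0886  0.6563  0.7493]
 [ 0.1054  0.7542 -0.6481]
 [-0.9905  0.0215 -0.136 ]]
```

>>> play_rows --moves '[[[-0.03,0.005,0,0,1],[-0.03,0.005,0,0,1],[-0.03,0.005,0,0,1],[-0.03,0.003,0,0,1],[-0.03,0,0,0,1],[-0.03,0,0,0,1],[-0.03,0,0,0,1],[-0.03,0,0,0,1],[-0.03,0,0,0,1],[-0.03,0,0,0,1]]]'

```text
time: 10.3
tool_pos: [-0.1453, 0.0326, 0.7872]
tool_rot: [3.042, 1.259, 2.327]
contact_force: [0.6, 0.4, 0.2]
opening: 0.0918
```

```bash
python3 - <<'E'
from h import *
s,M=st()
E
```

```text
10.3 q [ 2.5295 -0.1386  0.3138 -0.1326  2.6571  1.5468] p [-0.1453  0.0326  0.7872] f [0.5644 0.3707 0.1659] open 0.09178065132944786
[[-0.2104  0.659   0.7221]
 [ 0.223   0.7516 -0.6208]
 [-0.9518  0.0304 -0.3051]]
```

>>> play_rows --moves '[[[-0.04,0.012,-0.015,0,1],[-0.04,0.012,-0.015,0,1],[-0.04,0.012,-0.015,0,1],[-0.04,0.01,-0.015,0,1],[-0.04,0.005,-0.015,0,1],[-0.04,0.005,-0.015,0,1],[-0.04,0.005,-0.015,0,1],[-0.04,0.005,-0.015,0,1],[-0.04,0.005,-0.015,0,1],[-0.04,0.005,-0.015,0,1]]]'

```text
time: 11.3
tool_pos: [-0.1316, 0.0517, 0.8358]
tool_rot: [2.978, 1.03, 2.258]
contact_force: [0.7, -0.2, 1.3]
opening: 0.0919
```

```bash
python3 - <<'E'
from h import *
s,M=st()
print(np.degrees(np.arctan2(M[1,0],M[0,0])),np.degrees(np.arccos(-M[2,0])))
E
```

```text
11.3 q [ 2.4896 -0.0948  0.0369 -0.2569  2.657   1.3782] p [-0.1316  0.0517  0.8358] f [ 0.6689 -0.2059  1.2548] open 0.09186415516578074
[[-0.3264  0.6741  0.6626]
 [ 0.3981  0.7338 -0.5505]
 [-0.8573  0.0841 -0.5079]]
129.35041251402308 30.983566790261772
```

>>> play_rows --moves '[[[-0.02,0.004,0.034,0,1],[-0.02,0.004,0.034,0,1],[-0.02,0.004,0.034,0,1],[-0.02,0.004,0.034,0,1],[-0.02,0.004,0.034,0,1],[-0.02,0.004,0.034,0,1],[0,0,0,0,1],[0,0,0,0,1],[0,0,0,0,1],[0,0,0,0,1]]]'

```text
time: 12.3
tool_pos: [0.0031, -0.0122, 0.8476]
tool_rot: [2.938, 0.833, 2.205]
contact_force: [0.0, -1.0, -0.5]
opening: 0.0917
```

```bash
cat >> h.py <<'E'
def ta(M):print("az",np.degrees(np.arctan2(M[1,0],M[0,0])),"tilt",np.degrees(np.arccos(-M[2,0])),"y az",np.degrees(np.arctan2(M[1,1],M[0,1])))
E
python3 - <<'E'
from h import *
s,M=st();ta(M)
E
```

```text
12.3 q [ 2.5297 -0.3101  0.0361 -0.4782  2.6569  1.1811] p [ 0.0031 -0.0122  0.8476] f [ 0.0104 -1.0209 -0.5094] open 0.09171995309698538
[[-0.3988  0.7001  0.5923]
 [ 0.5418  0.701  -0.4638]
 [-0.7399  0.1359 -0.6588]]
az 126.35491138950849 tilt 42.27641501789279 y az 45.0351943710695
```

```bash
cat >> kin.py <<'E'
LO=np.array([-2.53,-.77,.04,-1,.28,-3.11]);HI=np.array([2.53,2.02,2.7,4.14,2.66,3.11])
TA=np.array([[0,-1,0],[0,0,-1],[1,0,0]],float)
PR=[.2163,.5063,.3795,.0463,0,.0764,.3118,.0015,.0015]
PR=list(fit())
def fkt(q):
    P,A=fk(q,PR);return P,A@TA
def ik(P,M,q0,bounds=True):
    def res(q):
        p,m=fkt(q);return np.concatenate([(p-P)*5,R.from_matrix(m.T@M).as_rotvec()])
    q0=np.clip(q0,LO+1e-4,HI-1e-4)
    r=least_squares(res,q0,bounds=(LO,HI)) if bounds else least_squares(res,q0)
    return r.x,np.linalg.norm(r.fun)
E
python3 - <<'E'
from h import *
from kin import *
s,M=st(False)
q=s["qpos"]
print(fkt(q)[0]-s["tool_pos"])
for a in range(143,-50,-15):
    th=np.radians(a);f=np.array([np.cos(th),np.sin(th)]);l=np.array([-f[1],f[0]])
    p=f*.25+l*.076
    q,e=ik([p[0],p[1],.55],M,q)
    print(a,q,round(e,4))
n=np.array([.755,-.655,0])
for tgt,Mn in((np.array([.457,-.308,.045]),M),(np.array([.457,-.308,.045])+n*.15+[0,0,.15],M)):
    print(ik(tgt,Mn,q))
E
```

```text
[ 0.  0. -0.]
143 [ 2.53   -0.6382  1.6535 -0.0827  1.4156  1.6242] 0.1591
128 [ 2.3719 -0.6393  1.6675 -0.1138  1.3837  1.5123] 0.0
113 [ 1.0548 -0.7133  1.6386  0.6152  1.8101  0.5058] 0.083
98 [-0.2791 -0.7224  1.6663  0.9325  2.634  -0.3886] 0.0273
83 [ 0.1006 -0.559   1.6519  0.859   2.2709 -0.2361] 0.0
68 [ 0.0752 -0.4324  1.609   0.807   2.2316 -0.3357] 0.0
53 [-0.0155 -0.3178  1.5517  0.7598  2.2508 -0.4639] 0.0
38 [-0.1277 -0.2127  1.4837  0.7069  2.2947 -0.6001] 0.0
23 [-0.25   -0.1177  1.4097  0.6437  2.3517 -0.7434] 0.0
8 [-0.378  -0.0338  1.3342  0.5662  2.415  -0.8979] 0.0
-7 [-0.51    0.0382  1.2621  0.4688  2.4783 -1.0704] 0.0
-22 [-0.6448  0.097   1.198   0.3459  2.5348 -1.268 ] 0.0
-37 [-0.7821  0.1414  1.1465  0.1943  2.5771 -1.495 ] 0.0
(array([-0.7897,  1.0193,  1.004 ,  0.1024,  1.8494, -1.6372]), np.float64(4.8250450158189845e-12))
(array([-0.7894,  1.2484,  0.04  ,  0.2082,  2.4756, -1.4893]), np.float64(0.14287341089157))
```

```bash
cat >> kin.py <<'E'
def sim(q,rows,w):
    for r in rows:
        P,M=fkt(q);T=P+M@np.array(r[:3]);N=M@R.from_rotvec([np.radians(r[3]),0,0]).as_matrix()
        def res(x):
            p,m=fkt(x);return np.concatenate([(p-T)*w,R.from_matrix(m.T@N).as_rotvec()])
        q=least_squares(res,np.clip(q,LO+1e-4,HI-1e-4),bounds=(LO,HI)).x
    return q
E
python3 - <<'E'
from h import *
from kin import *
L=[eval(l) for l in open("log.txt")]
q10=np.array([2.5305,-.0842,.434,-.0762,2.6571,1.6046]);
q11=np.array([2.5295,-.1386,.3138,-.1326,2.6571,1.5468]);q12=np.array([2.4896,-.0948,.0369,-.2569,2.657,1.3782]);q13=np.array([2.5297,-.3101,.0361,-.4782,2.6569,1.1811])
A=[[-.03,.005,0,0]]*3+[[-.03,.003,0,0]]+[[-.03,0,0,0]]*6
B=[[-.04,.012,-.015,0]]*3+[[-.04,.01,-.015,0]]+[[-.04,.005,-.015,0]]*6
C=[[-.02,.004,.034,0]]*6
for w in(.3,1,3,10,30):
    print(w,sim(q10,A,w)-q11,sim(q11,B,w)-q12,sim(q12,C,w)-q13)
E
```

```text
0.3 [0.0005 0.0334 0.1324 0.0538 0.0029 0.0547] [-0.2     0.0459  0.1739  0.2794  0.003   0.0775] [ 0.0003 -0.2138  0.4246  0.1737  0.0031  0.1889]
1 [0.0005 0.0218 0.0876 0.0337 0.0029 0.0345] [-0.0342  0.0416  0.0996  0.1124  0.003   0.0825] [ 0.0003 -0.2132  0.4101  0.1671  0.0031  0.1811]
3 [ 0.0005 -0.0252 -0.2006 -0.0214  0.0029 -0.0364] [ 0.0351 -0.1467  0.0031 -0.0355 -0.1729 -0.0254] [-0.0082 -0.2114  0.3315  0.1593  0.0031  0.1563]
10 [ 0.0005 -0.2524 -0.2738  0.0686 -0.3192  0.0197] [ 0.0069 -0.4523  0.0031  0.1108 -0.6956  0.031 ] [-0.0375 -0.2055  0.1956  0.1811  0.0031  0.1357]
30 [ 0.0005 -0.2969 -0.2738  0.0806 -0.4025  0.0264] [ 0.0156 -0.4901  0.0031  0.1213 -0.7758  0.0412] [-0.042  -0.2025  0.1612  0.1868  0.0031  0.1336]
```

```bash
cat > srch.py <<'E'
from h import *
from kin import *
import itertools
s,M=st(False)
out=[]
q=np.array([-.5,.04,1.26,.47,2.48,-1.07])
for az in(-130,-110,-90,-70,-50,-30,0):
  for r in(.2,.35,.5):
    for z in(.5,.6,.7,.8):
        th=np.radians(az);P=np.array([r*np.cos(th),r*np.sin(th),z])
        q0,e=ik(P,M,q.copy() if az>-60 else np.array([np.radians(az),.1,1.2,.1,2.5,-1.2]))
        if e>1e-3: continue
        for da in range(0,360,45):
          for up in(-.7,0,.7):
            d=np.array([np.cos(np.radians(da)),np.sin(np.radians(da)),up]);d/=np.linalg.norm(d)
            qq=q0.copy()
            for k in range(8):
                m=fkt(qq)[1]; qq=sim(qq,[list(m.T@d*.04)+[0]],1.5)
            p,m=fkt(qq);a=np.degrees(np.arctan2(m[1,0],m[0,0]))%360;t=np.degrees(np.arccos(-m[2,0]))
            out.append((abs(a-139)+abs(t-45)*.7,a,t,az,r,z,da,up,p.round(2).tolist(),qq.round(2).tolist()))
out.sort(key=lambda x:x[0])
for o in out[:12]:print(o)
E
timeout 560 python3 srch.py
```

```text
(np.float64(4.322817772259208), np.float64(138.23616339154685), np.float64(39.91574119456277), -90, 0.35, 0.6, 315, 0.7, [0.08, -0.44, 0.59], [-1.32, 0.6, 0.33, -0.88, 2.66, -2.91])
(np.float64(6.18912540972877), np.float64(136.73058443625035), np.float64(39.40041450574411), -90, 0.5, 0.5, 315, 0.7, [0.1, -0.52, 0.51], [-1.32, 0.81, 0.14, -0.83, 2.66, -2.86])
(np.float64(6.95668730287805), np.float64(134.90784765459304), np.float64(40.90780720361273), -110, 0.35, 0.6, 315, 0.7, [0.02, -0.43, 0.61], [-1.42, 0.57, 0.32, -1.0, 2.66, -3.1])
(np.float64(7.023744988842726), np.float64(134.69284455198257), np.float64(41.119157798821), -110, 0.2, 0.6, 315, 0.7, [0.02, -0.35, 0.64], [-1.39, 0.37, 0.56, -0.92, 2.66, -3.0])
(np.float64(7.414148107636477), np.float64(134.57452312297724), np.float64(40.730469670551834), -110, 0.35, 0.6, 0, 0.7, [0.05, -0.3, 0.63], [-1.31, 0.28, 0.73, -0.77, 2.66, -2.78])
(np.float64(8.2189458680062), np.float64(134.17029052664387), np.float64(40.158233721928475), -110, 0.5, 0.5, 225, 0.7, [-0.28, -0.53, 0.5], [-1.88, 0.7, 0.38, -0.82, 2.25, -3.11])
(np.float64(8.
[... 373 characters left out ...]
448255), np.float64(133.33310608591566), np.float64(40.307667690908694), -70, 0.2, 0.6, 270, 0.7, [0.0, -0.4, 0.63], [-1.45, 0.5, 0.38, -0.98, 2.66, -3.11])
(np.float64(8.96381727244256), np.float64(133.97575331341588), np.float64(39.37204202020223), -110, 0.5, 0.5, 270, 0.7, [-0.13, -0.57, 0.5], [-1.67, 0.82, 0.14, -0.89, 2.47, -3.11])
(np.float64(8.977936924696312), np.float64(133.741718938733), np.float64(39.686205909386715), -70, 0.35, 0.5, 270, 0.7, [0.05, -0.5, 0.54], [-1.4, 0.73, 0.2, -0.87, 2.66, -2.96])
(np.float64(9.078786493567804), np.float64(133.72130268061406), np.float64(39.571301179740196), -90, 0.5, 0.5, 270, 0.7, [-0.03, -0.56, 0.51], [-1.52, 0.86, 0.04, -0.94, 2.6, -3.11])
```

```bash
cat > path.py <<'E'
from h import *
from kin import *
def run(q,wps,step=.035,w=1.5,verbose=True):
    k=0
    for W in wps:
        W=np.array(W)
        while True:
            p,m=fkt(q);d=W-p;L=np.linalg.norm(d)
            if L<.004 or k>120:break
            d=d*min(1,step/L);qn=sim(q,[list(m.T@d)+[0]],w);k+=1
            if verbose:print(k,np.round(m.T@d,3),"dq",np.abs(qn-q).max().round(2),qn.round(2),fkt(qn)[0].round(3))
            q=qn
        p,m=fkt(q);print("WP",W,p.round(3));ta(m)
    return q
E
python3 - <<'E'
from path import *
s,M=st(False)
run(s["qpos"],[[-.12,.15,.75],[.05,.3,.65],[.25,.2,.6],[.3,0,.6],[.2,-.25,.6],[.0,-.35,.6]])
E
```

```text
1 [ 0.032  0.002 -0.013] dq 0.32 [ 2.53 -0.42  0.35 -0.36  2.46  1.33] [-0.02   0.006  0.833]
2 [ 0.032  0.003 -0.013] dq 0.17 [ 2.53 -0.46  0.53 -0.32  2.34  1.39] [-0.044  0.025  0.818]
3 [ 0.032  0.005 -0.013] dq 0.13 [ 2.53 -0.48  0.66 -0.3   2.23  1.42] [-0.066  0.044  0.803]
4 [ 0.032  0.007 -0.012] dq 0.1 [ 2.53 -0.49  0.76 -0.29  2.14  1.45] [-0.088  0.062  0.789]
5 [ 0.031  0.011 -0.012] dq 0.09 [ 2.53 -0.5   0.85 -0.29  2.06  1.47] [-0.108  0.08   0.775]
6 [ 0.029  0.016 -0.011] dq 0.07 [ 2.53 -0.49  0.92 -0.29  1.99  1.49] [-0.124  0.097  0.764]
7 [ 0.025  0.023 -0.008] dq 0.05 [ 2.53 -0.49  0.96 -0.31  1.94  1.5 ] [-0.136  0.111  0.755]
8 [ 0.018  0.03  -0.005] dq 0.03 [ 2.53 -0.49  0.99 -0.32  1.91  1.5 ] [-0.139  0.12   0.751]
9 [ 0.012  0.033 -0.002] dq 0.02 [ 2.53 -0.49  1.   -0.34  1.9   1.5 ] [-0.137  0.126  0.75 ]
10 [ 0.009  0.028 -0.001] dq 0.02 [ 2.53 -0.49  1.   -0.36  1.9   1.49] [-0.134  0.13   0.75 ]
11 [ 0.008  0.023 -0.001] dq 0.01 [ 2.53 -0.49  1.01 -0.37  1.89  1.49] [-0.132  0.133  0.75 ]
12 [ 0.007  0.019 -0.001] dq 0.01 [ 2.53 -0.49  1.01 -0.38  1.89 
[... 10166 characters left out ...]
344  0.567]
116 [-0.031  0.01  -0.014] dq 0.01 [-2.    0.33  0.93  0.56  2.66 -1.86] [ 0.013 -0.345  0.57 ]
117 [-0.029  0.009 -0.013] dq 0.01 [-2.    0.32  0.92  0.57  2.66 -1.85] [ 0.012 -0.346  0.574]
118 [-0.026  0.008 -0.011] dq 0.01 [-2.01  0.32  0.91  0.58  2.66 -1.84] [ 0.011 -0.347  0.577]
119 [-0.023  0.007 -0.01 ] dq 0.01 [-2.02  0.32  0.9   0.59  2.66 -1.83] [ 0.01  -0.347  0.579]
120 [-0.021  0.006 -0.009] dq 0.01 [-2.02  0.32  0.89  0.6   2.66 -1.83] [ 0.009 -0.348  0.582]
121 [-0.018  0.005 -0.008] dq 0.01 [-2.03  0.32  0.88  0.61  2.66 -1.82] [ 0.008 -0.348  0.584]
WP [ 0.   -0.35  0.6 ] [ 0.008 -0.348  0.584]
az 42.69028214760651 tilt 47.45861848429865 y az 3.039419060250074
```

```bash
cat > plan.py <<'E'
from path import *
s,M=st(False);d=M[:,0]
def W(q1,r,z):
    return np.array([r*np.cos(q1)-.076*np.sin(q1),r*np.sin(q1)+.076*np.cos(q1),z])+.312*d
if __name__=="__main__":
    wps=[W(2.5,.0,1.0),W(2.5,.3,.9)]+[W(a,.3,.85) for a in(2.1,1.7,1.3,.9,.5,.1,-.3,-.7,-1.1)]+[[0,-.35,.6]]
    print(np.round(wps,3))
    q=s["qpos"]
    for w in wps:
        q=run(q,[w],step=.05,verbose=False);print(q.round(2))
E
python3 plan.py
```

```text
[[-0.17   0.108  0.769]
 [-0.41   0.288  0.669]
 [-0.341  0.39   0.619]
 [-0.238  0.457  0.619]
 [-0.117  0.478  0.619]
 [ 0.003  0.451  0.619]
 [ 0.102  0.38   0.619]
 [ 0.166  0.275  0.619]
 [ 0.185  0.153  0.619]
 [ 0.154  0.034  0.619]
 [ 0.079 -0.064  0.619]
 [ 0.    -0.35   0.6  ]]
WP [-0.1699  0.1081  0.7691] [-0.17   0.108  0.769]
az 126.35484025209256 tilt 42.276427200660216 y az 45.03516134596283
[ 2.4  -0.44  0.88 -0.14  1.97  1.46]
WP [-0.4102  0.2877  0.6691] [-0.41   0.288  0.669]
az 126.35484924303503 tilt 42.276426430201795 y az 45.03516529807478
[ 2.5  -0.08  1.05 -0.2   1.46  1.61]
WP [-0.3415  0.3896  0.6191] [-0.341  0.39   0.619]
az 126.3548492432863 tilt 42.27642643058456 y az 45.0351652980916
[ 2.1  -0.13  1.23  0.08  1.3   1.27]
WP [-0.2384  0.4567  0.6191] [-0.238  0.457  0.619]
az 126.35484922845893 tilt 42.27642644982416 y az 45.035165284638445
[ 1.69 -0.13  1.23  0.34  1.38  0.9 ]
WP [-0.1174  0.4784  0.6191] [-0.117  0.478  0.619]
az 126.35484922199625 tilt 42.27642645127665 y az 45.03516528075624
[ 1.29 -0.13  1.23  0.56  1.54  0.58]
WP [0.0025 0.4513 0.
[... 346 characters left out ...]
76632 tilt 42.27642763652959 y az 45.03516452232598
[ 0.09 -0.12  1.22  0.85  2.27 -0.26]
WP [0.1846 0.153  0.6191] [0.185 0.153 0.619]
az 126.35484782227466 tilt 42.27642764356224 y az 45.03516451415058
[-0.31 -0.11  1.22  0.76  2.53 -0.62]
WP [0.154  0.0339 0.6191] [0.156 0.035 0.616]
az 121.56580034649535 tilt 33.68933474395742 y az 44.4967779668784
[-0.72 -0.17  1.19  0.36  2.66 -1.26]
WP [ 0.0794 -0.0639  0.6191] [ 0.079 -0.065  0.615]
az 123.88752582957852 tilt 29.535967596771613 y az 45.63592180597413
[-1.17 -0.19  1.17 -0.2   2.66 -2.15]
WP [ 0.   -0.35  0.6 ] [ 0.   -0.35  0.6 ]
az 123.8875258271384 tilt 29.53596759562742 y az 45.635921804799864
[-1.55  0.28  0.72 -0.48  2.53 -2.72]
```

```bash
cat > plan2.py <<'E'
from plan import *
wps=[W(2.47,.0,1.0),W(2.45,.2,.9),W(2.1,.28,.85),W(1.7,.3,.85),W(1.3,.3,.85),W(.9,.3,.85),W(.5,.3,.82),W(.1,.34,.8),W(-.3,.4,.78),W(-.7,.47,.75),W(-1.1,.53,.75),W(-1.4,.5,.8)]
q=s["qpos"];p=s["tool_pos"]
for w in wps:
    print("shift",(M.T@(w-p)).round(3),np.linalg.norm(w-p).round(3));p=w
    q=run(q,[w],step=.05,verbose=False);print(q.round(2))
E
python3 plan2.py | grep -v WP
```

```text
shift [ 0.194 -0.048 -0.108] 0.227
az 126.3549109402786 tilt 42.27641509495637 y az 45.035194162376825
[ 2.38 -0.44  0.88 -0.13  1.97  1.45]
shift [ 0.206 -0.032 -0.086] 0.225
az 126.35491140192157 tilt 42.27641508735562 y az 45.03519448631961
[ 2.45 -0.27  1.19 -0.17  1.5   1.56]
shift [ 0.112  0.084 -0.032] 0.143
az 126.35491140821901 tilt 42.27641516147122 y az 45.03519444298251
[ 2.1  -0.16  1.26  0.08  1.31  1.27]
shift [0.009 0.124 0.016] 0.126
az 126.35491138419847 tilt 42.27641518244584 y az 45.03519442275075
[ 1.69 -0.13  1.23  0.34  1.38  0.9 ]
shift [-0.037  0.1    0.062] 0.123
az 126.35491137773757 tilt 42.2764151839064 y az 45.035194418868116
[ 1.29 -0.13  1.23  0.56  1.54  0.58]
shift [-0.063  0.065  0.084] 0.123
az 126.35491137660577 tilt 42.276415184137896 y az 45.03519441815884
[ 0.89 -0.12  1.23  0.72  1.76  0.29]
shift [-0.056  0.016  0.112] 0.127
az 126.35491124509666 tilt 42.27641546608858 y az 45.03519441848464
[ 0.49 -0.14  1.32  0.8   1.95 -0.04]
shift [-0.081 -0.001  0.122] 0.146
az 126.35491085564779 tilt 42.2764157312242 y az 45.035194259009245
[ 0.09 -0.07  1.31  0.77  2.17 -0.39]
shift [-0.099 -0.06   0.129] 0.173
az 126.35491055359354 tilt 42.27641583241966 y az 45.03519417183409
[-0.31  0.05  1.25  0.61  2.38 -0.82]
shift [-0.087 -0.141  0.114] 0.201
az 126.35491039199151 tilt 42.27641592894847 y az 45.03519415453079
[-0.7   0.18  1.18  0.26  2.49 -1.39]
shift [-0.065 -0.206  0.03 ] 0.218
az 126.35491033001855 tilt 42.276415892626105 y az 45.0351941387713
[-1.1   0.31  1.01 -0.2   2.55 -2.06]
shift [-0.001 -0.126 -0.101] 0.162
az 126.35491032859646 tilt 42.2764158919778 y az 45.03519413770674
[-1.4   0.27  0.94 -0.56  2.55 -2.61]
```

>>> play_rows --moves '[[[0.039,-0.008,-0.022,0,1],[0.039,-0.008,-0.022,0,1],[0.039,-0.008,-0.022,0,1],[0.039,-0.008,-0.022,0,1],[0.039,-0.008,-0.022,0,1],[0.041,-0.006,-0.017,0,1],[0.041,-0.006,-0.017,0,1],[0.041,-0.006,-0.017,0,1],[0.041,-0.006,-0.017,0,1],[0.041,-0.006,-0.017,0,1]]]'

```text
time: 13.3
tool_pos: [-0.3159, 0.2489, 0.6812]
tool_rot: [2.938, 0.823, 2.179]
contact_force: [0.3, -0.6, 0.8]
opening: 0.0917
```

```bash
sed -i 's/^wps=.*/wps=[W(2.1,.28,.85),W(1.7,.3,.85),W(1.3,.3,.85),W(.9,.3,.85),W(.5,.3,.82),W(.1,.34,.8),W(-.3,.4,.78),W(-.7,.47,.75),W(-1.1,.53,.75),W(-1.4,.5,.8)]/' plan2.py; python3 plan2.py | grep -v WP | head -24; python3 -c "
from h import *
s,M=st();ta(M)"
```

```text
shift [ 0.12   0.071 -0.028] 0.142
az 124.86985841600034 tilt 42.86418485193669 y az 43.494513501552085
[ 2.1  -0.17  1.26  0.06  1.3   1.29]
shift [0.011 0.124 0.014] 0.126
az 124.86985839077398 tilt 42.864184876829604 y az 43.49451347939837
[ 1.69 -0.13  1.23  0.33  1.36  0.93]
shift [-0.035  0.102  0.06 ] 0.123
az 124.8698583833802 tilt 42.864184878972495 y az 43.494513474841135
[ 1.29 -0.13  1.23  0.56  1.52  0.6 ]
shift [-0.062  0.068  0.082] 0.123
az 124.86985838205598 tilt 42.86418487913989 y az 43.494513474012095
[ 0.89 -0.12  1.23  0.73  1.74  0.31]
shift [-0.057  0.019  0.112] 0.127
az 124.86985823925434 tilt 42.864185177452825 y az 43.494513445900424
[ 0.48 -0.14  1.32  0.81  1.93 -0.02]
shift [-0.082  0.003  0.121] 0.146
az 124.8698578712157 tilt 42.86418543736672 y az 43.494513291954064
[ 0.09 -0.07  1.31  0.79  2.16 -0.36]
shift [-0.101 -0.055  0.129] 0.173
az 124.86985756481803 tilt 42.864185541700884 y az 43.49451319699245
[-0.31  0.05  1.25  0.63  2.37 -0.78]
shift [-0.091 -0.137  0.116] 0.201
az 124.86985735746998 tilt 42.86418564163067 y az 43.49451315299887
[-0.7   0.18  1.18  0.29  2.49 -1.34]
13.3 q [ 2.4044 -0.2673  1.156  -0.1526  1.5181  1.541 ] p [-0.3159  0.2489  0.6812] f [ 0.3447 -0.621   0.7799] open 0.09169208404493998
[[-0.3889  0.7185  0.5766]
 [ 0.5581  0.6817 -0.473 ]
 [-0.733   0.1378 -0.6661]]
az 124.86985841557804 tilt 42.86418485130333 y az 43.49451350147442
```

>>> play_rows --moves '[[[0.04,0.024,-0.009,0,1],[0.04,0.024,-0.009,0,1],[0.04,0.024,-0.009,0,1],[0.004,0.041,0.005,0,1],[0.004,0.041,0.005,0,1],[0.004,0.041,0.005,0,1],[-0.012,0.034,0.02,0,1],[-0.012,0.034,0.02,0,1],[-0.012,0.034,0.02,0,1],[-0.02,0.023,0.028,0,1]]]'

```text
time: 14.3
tool_pos: [-0.0725, 0.4965, 0.5878]
tool_rot: [2.98, 0.863, 2.224]
contact_force: [-0.2, 0.1, -0.4]
opening: 0.0918
```

>>> play_rows --moves '[[[-0.02,0.023,0.028,0,1],[-0.02,0.023,0.028,0,1],[-0.019,0.006,0.037,0,1],[-0.019,0.006,0.037,0,1],[-0.019,0.006,0.037,0,1],[-0.02,0.001,0.03,0,1],[-0.02,0.001,0.03,0,1],[-0.02,0.001,0.03,0,1],[-0.02,0.001,0.03,0,1],[0,0,0,0,1]]]'

```text
time: 15.3
tool_pos: [0.2373, 0.3045, 0.5298]
tool_rot: [3.033, 0.854, 2.251]
contact_force: [-0.4, 0.5, 0.3]
opening: 0.0916
```

```bash
sed -i 's/^wps=.*/wps=[W(-.3,.4,.78),W(-.7,.47,.75),W(-1.1,.53,.75),W(-1.4,.5,.8)]/' plan2.py; python3 plan2.py | grep -v WP | head -24; python3 -c "
from h import *
s,M=st();ta(M)"
```

```text
shift [-0.125 -0.102  0.11 ] 0.195
az 128.94717673759067 tilt 41.07948613237412 y az 43.65411479753642
[-0.31  0.05  1.25  0.56  2.39 -0.79]
shift [-0.081 -0.136  0.124] 0.201
az 128.94717665688327 tilt 41.07948622737179 y az 43.65411482965989
[-0.7   0.18  1.18  0.2   2.48 -1.37]
shift [-0.057 -0.205  0.044] 0.218
az 128.94717661695876 tilt 41.0794862035071 y az 43.6541148311496
[-1.1   0.31  1.01 -0.23  2.52 -2.03]
shift [ 0.002 -0.132 -0.093] 0.162
az 128.94717661610613 tilt 41.079486203040496 y az 43.65411483050192
[-1.4   0.27  0.94 -0.57  2.51 -2.55]
15.3 q [ 0.173   0.0144  1.3282  0.7147  2.0727 -0.348 ] p [0.2373 0.3045 0.5298] f [-0.368   0.4521  0.2789] open 0.09164600311257895
[[-0.4131  0.7217  0.5555]
 [ 0.511   0.6885 -0.5145]
 [-0.7538  0.0714 -0.6532]]
az 128.94717679023586 tilt 41.079486155536166 y az 43.65411479468613
```

```bash
cat > srch2.py <<'E'
from h import *
from kin import *
from multiprocessing import Pool
s,M=st(False)
def job(a):
    az,r,z=a;out=[]
    th=np.radians(az);P=np.array([r*np.cos(th),r*np.sin(th),z])
    best=None
    q0,e=ik(P,M,np.array([np.radians(az)-.2,.2,1.1,0,2.5,-1.8]))
    if e>1e-3:return out
    for da in range(0,360,30):
      for up in(-.6,0,.6,1.2):
        d=np.array([np.cos(np.radians(da)),np.sin(np.radians(da)),up]);d/=np.linalg.norm(d)
        qq=q0.copy()
        for k in range(9):
            m=fkt(qq)[1]; qq=sim(qq,[list(m.T@d*.03)+[0]],1.5)
            p,m=fkt(qq);A=np.degrees(np.arctan2(m[1,0],m[0,0]))%360;t=np.degrees(np.arccos(-m[2,0]))
            out.append((abs(A-139)+abs(t-44)*.7+.1*k,k+1,A.round(1),t.round(1),az,r,z,da,up,p.round(2).tolist(),qq.round(2).tolist()))
    return out
if __name__=="__main__":
    T=[(a,r,z) for a in(-100,-85,-70,-55,-40) for r in(.3,.4,.5) for z in(.45,.55,.65)]
    with Pool() as p: o=sum(p.map(job,T),[])
    o.sort(key=lambda x:x[0])
    for x in o[:14]:print(*x)
E
timeout 570 python3 srch2.py
```

```text
3.4072592984339076 9 139.1 40.4 -100 0.3 0.65 330 0.6 [0.05, -0.37, 0.64] [-1.33, 0.43, 0.48, -0.93, 2.66, -2.91]
3.725892555494707 9 138.8 40.1 -100 0.3 0.65 0 1.2 [0.01, -0.27, 0.68] [-1.37, 0.22, 0.65, -1.0, 2.66, -3.02]
4.133419899119669 9 138.8 39.5 -85 0.4 0.55 300 1.2 [0.04, -0.46, 0.6] [-1.38, 0.63, 0.22, -1.0, 2.66, -3.03]
4.377679410846974 8 137.8 40.5 -100 0.3 0.65 330 0.6 [0.04, -0.36, 0.64] [-1.35, 0.41, 0.5, -0.93, 2.66, -2.93]
4.7312904613100555 8 137.6 40.3 -100 0.3 0.65 0 1.2 [0.0, -0.27, 0.68] [-1.39, 0.22, 0.65, -1.0, 2.66, -3.03]
4.9970388591752535 9 138.0 39.4 -100 0.3 0.65 330 1.2 [0.01, -0.33, 0.67] [-1.39, 0.34, 0.51, -1.0, 2.66, -3.04]
5.1594967682657 8 137.6 39.7 -85 0.4 0.55 300 1.2 [0.04, -0.45, 0.6] [-1.38, 0.62, 0.25, -0.97, 2.66, -3.0]
5.402682172516248 9 137.6 39.4 -100 0.3 0.65 0 0.6 [0.08, -0.28, 0.63] [-1.23, 0.24, 0.77, -0.7, 2.66, -2.6]
5.416366653315899 9 138.2 38.5 -85 0.4 0.55 330 1.2 [0.1, -0.41, 0.59] [-1.27, 0.52, 0.43, -0.77, 2.66, -2.71]
5.476089709248802 7 136.5 40.6 -100 0.3 0.65 330 0.6 [0.03, -0.35, 0.64] [-1.37, 0.39, 0.52, -0.94, 2.66, -2.95]
5.626477381639082 9 136.9 40.2 -100 0.5 0.55 0 1.2 [0.03, -0.41, 0.62] [-1.38, 0.52, 0.37, -0.96, 2.66, -2.98]
5.64745502231029 9 137.0 39.9 -100 0.3 0.65 30 1.2 [-0.01, -0.2, 0.7] [-1.4, 0.07, 0.79, -1.0, 2.66, -3.05]
5.683182743780615 9 137.6 39.1 -85 0.4 0.55 300 0.6 [0.08, -0.5, 0.55] [-1.34, 0.74, 0.17, -0.88, 2.66, -2.87]
5.740646311960015 7 136.4 40.4 -100 0.3 0.65 0 1.2 [-0.0, -0.27, 0.68] [-1.41, 0.23, 0.65, -1.0, 2.66, -3.04]
```

>>> play_rows --moves '[[[-0.031,-0.026,0.028,0,1],[-0.031,-0.026,0.028,0,1],[-0.031,-0.026,0.028,0,1],[-0.031,-0.026,0.028,0,1],[-0.02,-0.034,0.031,0,1],[-0.02,-0.034,0.031,0,1],[-0.02,-0.034,0.031,0,1],[-0.02,-0.034,0.031,0,1],[-0.012,-0.044,0.009,0,1],[-0.012,-0.044,0.009,0,1]]]'

```text
time: 16.3
tool_pos: [0.243, -0.1728, 0.5037]
tool_rot: [3.04, 0.83, 2.268]
contact_force: [0.4, -0.9, 0.3]
opening: 0.0918
```

```bash
python3 -c "
from h import *
s,M=st();ta(M)
for w in([.05,-.25,.57],[-.02,-.35,.6]):print(M.T@(np.array(w)-s['tool_pos']))"
```

```text
16.3 q [-0.8756  0.2418  1.144  -0.0027  2.4962 -1.6767] p [ 0.243  -0.1728  0.5037] f [ 0.4077 -0.8532  0.2762] open 0.09178570587786038
[[-0.4333  0.7141  0.5498]
 [ 0.517   0.6966 -0.4974]
 [-0.7382  0.0687 -0.6711]]
az 129.96581813334367 tilt 42.42156370823879 y az 44.288583725676745
[-0.0053 -0.187  -0.1122]
[-0.0488 -0.3046 -0.1211]
```

>>> play_rows --moves '[[[-0.002,-0.045,-0.027,0,1],[-0.002,-0.045,-0.027,0,1],[-0.002,-0.045,-0.027,0,1],[-0.002,-0.045,-0.027,0,1],[-0.014,-0.038,-0.003,2,1],[-0.014,-0.038,-0.003,2,1],[-0.014,-0.038,-0.003,2,1],[-0.037,0.011,0.011,0,1],[-0.037,0.011,0.011,0,1],[-0.037,0.011,0.011,0,1]]]'

```text
time: 17.3
tool_pos: [0.0518, -0.3948, 0.6002]
tool_rot: [-3.09, 0.824, 2.326]
contact_force: [-0.8, 0.3, -0.4]
opening: 0.0916
```

```bash
python3 -c "
from h import *
s,M=st();ta(M)
print(M.T@np.array([.03,-.017,.021]))
"
```

```text
17.3 q [-1.3538  0.4854  0.5231 -0.8431  2.6562 -2.7145] p [ 0.0518 -0.3948  0.6002] f [-0.7592  0.3023 -0.3592] open 0.09155779316989587
[[-0.4657  0.7528  0.4652]
 [ 0.4942  0.6573 -0.569 ]
 [-0.7341 -0.0351 -0.6781]]
az 133.29852065534175 tilt 42.76895103061195 y az 41.12477254527612
[-0.0378  0.0107  0.0094]
```

>>> play_rows --moves '[[[-0.037,0.013,0.011,0,1],[-0.037,0.013,0.011,0,1],[-0.037,0.013,0.011,0,1],[-0.037,0.013,0.011,0,1],[-0.037,0.013,0.011,0,1],[-0.037,0.013,0.011,0,1],[-0.037,0.013,0.011,0,1],[-0.037,0.013,0.011,0,1],[0,0,0,0,1],[0,0,0,0,1]]]'

```text
time: 18.3
tool_pos: [0.2115, -0.4248, 0.5439]
tool_rot: [-2.917, 0.875, 2.579]
contact_force: [-0.1, -0.3, 0.2]
opening: 0.0919
```

```bash
python3 -c "
from h import *
from kin import ik
s,M=st();ta(M)
P=np.array([.457,-.308,.045]);n=np.array([.755,-.655,0])
for k in(0,.07,.1,.13,.16):print(k,ik(P+n*k+[0,0,k],M,np.array([-.79,1.02,1,.1,1.85,-1.6])))
"
```

```text
18.3 q [-1.0635  0.6507  0.3598 -0.7196  2.6554 -2.4037] p [ 0.2115 -0.4248  0.5439] f [-0.076  -0.2718  0.2012] open 0.09185518259724985
[[-0.5423  0.6642  0.5145]
 [ 0.3418  0.7338 -0.5871]
 [-0.7675 -0.1426 -0.625 ]]
az 147.779545375507 tilt 39.86971239681066 y az 47.84965071742298
0 (array([-0.6861,  1.0069,  1.0057, -0.0818,  1.8203, -1.462 ]), np.float64(7.310306354291638e-11))
0.07 (array([-0.6885,  1.0967,  0.6029, -0.0954,  2.1318, -1.4945]), np.float64(2.404372750671308e-11))
0.1 (array([-0.6895,  1.1854,  0.3264, -0.1111,  2.3185, -1.52  ]), np.float64(8.179430041211276e-11))
0.13 (array([-0.6916,  1.2704,  0.04  , -0.1321,  2.4771, -1.5536]), np.float64(0.05831865538287866))
0.16 (array([-0.6951,  1.2217,  0.04  , -0.1237,  2.4327, -1.5539]), np.float64(0.18470639041420836))
```

```bash
python3 - <<'E'
import cv2
a=cv2.imread('pics/s4.png')[165:285,160:300]
cv2.imwrite('pics/crop4.png',cv2.resize(a,(700,600),interpolation=cv2.INTER_CUBIC))
from cell import robot
im=robot.read_camera("side");cv2.imwrite("pics/side5.png",im[:,:,::-1])
a=im[160:310,320:470,::-1];cv2.imwrite('pics/crop5.png',cv2.resize(a,(600,600),interpolation=cv2.INTER_CUBIC))
E
```

View pics/crop4.png

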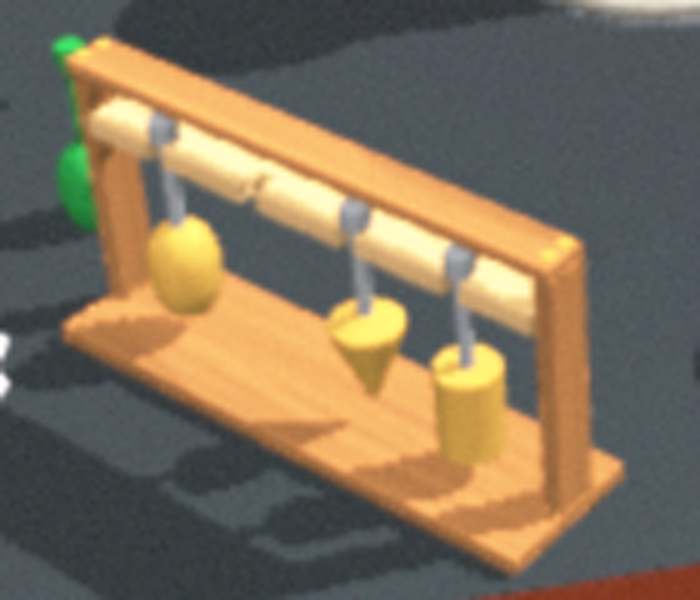

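View pics/crop5.png

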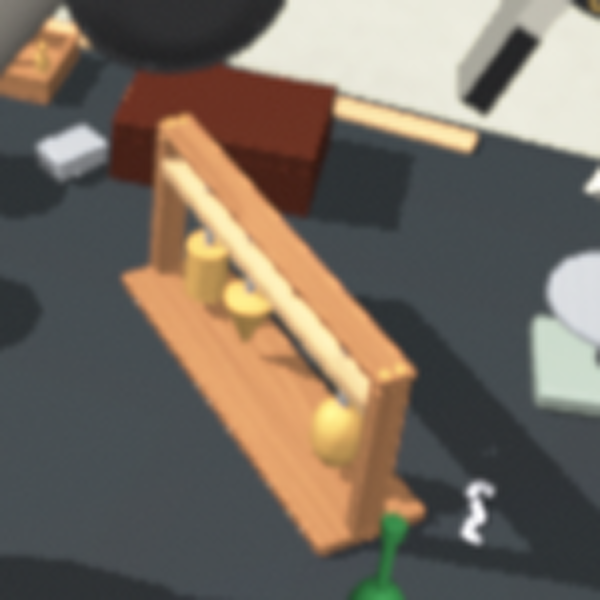

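```bash
python3 - <<'E'
from h import *
from scipy.optimize import least_squares
sc=robot.get_calibration("scene");sd=robot.get_calibration("side")
f=lambda x,y:(160+x/5,165+y/5)
# rack x=-n  => rack y = z×x ; egg sign e
ob=[(sc,f(163,128),(0,1.08,.1515)),(sc,f(355,215),(0,-.36,.1515)),(sc,f(459,262),(0,-1.08,.1515)),
(sc,f(186,266),(0,1.08,.057)),(sc,f(469,404),(0,-1.08,.056)),
(sc,f(63,328),(-.045,1.73,.012)),(sc,f(515,573),(-.045,-1.73,0)),(sc,f(625,466),(.05,-1.73,.012)),
(sd,(404.2,267.5),(0,1.08,.057)),(sd,(371.5,227),(0,-1.08,.056)),(sd,(320+425/4,160+512/4),(-.045,1.73,.012)),(sd,(320+318/4,160+553/4),(.05,1.73,.003)),(sd,(320+123/4,160+276/4),(.05,-1.73,.012)),]
def pt(v,o):
    x,y,th=v;X=np.array([np.cos(th),np.sin(th)]);Y=np.array([-X[1],X[0]])
    return np.r_[np.array([x,y])+X*o[0]+Y*o[1]*.1,o[2]]
def res(v,i=None):
    return np.concatenate([proj(c,pt(v,o))[0]-uv for c,uv,o in ob])
for sg in(1,):
    r=least_squares(res,[.53,-.22,2.43],loss="soft_l1");v=r.x
    print(v,np.degrees(v[2]));print(res(v).reshape(-1,2).round(1).tolist())
    print("egg",pt(v,(0,1.08,.056)),"cyl",pt(v,(0,-1.08,.056)))
E
```

```text
[ 0.5386 -0.2247  2.4357] 139.55280247740527
[[-0.6, -0.3], [-0.4, -0.5], [-0.3, -0.6], [-0.9, -0.5], [-0.2, -0.2], [-1.3, -0.8], [-0.3, 0.7], [-0.5, -1.0], [-0.7, -1.2], [-0.7, -1.5], [-0.8, -1.8], [-0.5, -0.8], [-1.1, -1.5]]
egg [ 0.4686 -0.3069  0.056 ] cyl [ 0.6087 -0.1425  0.056 ]
```

```bash
sed -e "s/abs(A-139)+abs(t-44)\*.7/abs(A-139.5)+abs(t-47)*.7/" -e "s/for a in(-100,-85,-70,-55,-40) for r in(.3,.4,.5) for z in(.45,.55,.65)/for a in(-40,-20,0,20,40,60,80,100) for r in(.2,.35,.5) for z in(.5,.6,.7,.8)/" -e "s/np.radians(az)-.2,.2,1.1,0,2.5,-1.8/np.radians(az)-.3,.2,1.1,.5,2.4,-.8/" srch2.py > srch3.py; timeout 570 python3 srch3.py
```

```text
3.147957961770784 9 139.9 44.3 60 0.35 0.7 330 0.6 [0.31, 0.22, 0.74] [0.01, 0.5, 0.04, 1.76, 2.66, 0.89]
3.645837056941291 9 140.8 44.7 80 0.5 0.7 60 1.2 [0.11, 0.55, 0.74] [0.81, 0.52, 0.04, 1.13, 2.26, 0.96]
4.108238353303599 9 140.9 44.3 80 0.5 0.7 30 1.2 [0.17, 0.49, 0.74] [0.65, 0.51, 0.04, 1.24, 2.34, 0.92]
4.154350476143024 9 140.9 44.1 80 0.5 0.7 60 0.6 [0.14, 0.6, 0.69] [0.84, 0.6, 0.04, 1.05, 2.21, 0.87]
4.198533505502414 9 141.3 44.8 80 0.5 0.7 90 1.2 [0.04, 0.57, 0.74] [0.96, 0.5, 0.04, 1.05, 2.2, 1.03]
4.521949011668532 8 141.0 43.6 60 0.35 0.7 330 0.6 [0.3, 0.23, 0.74] [0.04, 0.49, 0.04, 1.75, 2.66, 0.9]
4.556041043485817 9 142.1 45.3 80 0.35 0.8 60 1.2 [0.08, 0.43, 0.8] [0.63, 0.37, 0.04, 1.42, 2.38, 1.13]
4.586329827058721 9 139.5 41.6 40 0.35 0.6 0 1.2 [0.37, 0.25, 0.69] [0.07, 0.58, 0.04, 1.47, 2.65, 0.63]
4.6539478425931 8 139.7 41.6 40 0.5 0.6 330 1.2 [0.41, 0.24, 0.66] [0.05, 0.64, 0.04, 1.37, 2.66, 0.5]
4.7351356263250715 9 139.8 41.7 40 0.5 0.6 30 1.2 [0.39, 0.35, 0.65] [0.24, 0.66, 0.04, 1.24, 2.53, 0.53]
4.779395483967607 9 141.1 43.6 80 0.5 0.7 30 0.6 [0.22, 0.53, 0.69] [0.65, 0.59, 0.04, 1.16, 2.32, 0.81]
4.792419447102882 9 142.1 45.0 80 0.35 0.8 30 1.2 [0.14, 0.37, 0.8] [0.44, 0.38, 0.04, 1.58, 2.46, 1.11]
4.799999964541434 9 139.5 41.3 40 0.5 0.6 30 0.6 [0.44, 0.38, 0.59] [0.27, 0.75, 0.04, 1.11, 2.49, 0.39]
4.8279769566738775 7 139.8 41.3 40 0.5 0.6 300 1.2 [0.39, 0.23, 0.67] [0.03, 0.55, 0.18, 1.28, 2.66, 0.39]
```

```bash
python3 - <<'E'
from path import *
s,M=st(False);q=s["qpos"];p=s["tool_pos"]
for w in([.3,-.3,.45],[.35,0,.45],[.22,.3,.6],[.175,.3,.68]):
    w=np.array(w);print((M.T@(w-p)).round(3));p=w
    q=run(q,[w],step=.045,verbose=False);print(q.round(2))
for d in([.743,-.429,.515],[.5,.87,1.2],[.9,0,1]):
    qq=q.copy();d=np.array(d);d/=np.linalg.norm(d);print(d)
    for k in range(12):
        m=fkt(qq)[1];r=m.T@d*.04;qq=sim(qq,[list(r)+[0]],1.5)
        if k%3==2:print(k,r.round(3),qq.round(2),fkt(qq)[0].round(2));ta(fkt(qq)[1])
E
```

```text
[0.067 0.164 0.031]
WP [ 0.3  -0.3   0.45] [ 0.3  -0.3   0.45]
az 147.73841115959317 tilt 39.89229043438218 y az 47.8356961615857
[-0.84  0.49  0.89 -0.26  2.42 -1.76]
[ 0.076  0.253 -0.15 ]
WP [0.35 0.   0.45] [0.35 0.   0.45]
az 147.73841097206042 tilt 39.89229046103301 y az 47.83569614017583
[-0.35  0.29  1.19  0.19  2.33 -1.05]
[ 0.058  0.112 -0.337]
WP [0.22 0.3  0.6 ] [0.22 0.3  0.6 ]
az 147.73841009672344 tilt 39.892290170194954 y az 47.83569576428575
[ 0.28  0.13  1.    0.75  2.37 -0.05]
[-0.037 -0.041 -0.073]
WP [0.175 0.3   0.68 ] [0.176 0.3   0.678]
az 147.7384100968197 tilt 39.89229017024091 y az 47.83569576438941
[0.31 0.12 0.78 0.95 2.49 0.23]
[ 0.7425 -0.4287  0.5147]
2 [-0.038  0.004  0.012] [0.16 0.34 0.35 1.31 2.66 0.53] [0.26 0.26 0.72]
az 145.77789813653834 tilt 40.39719893277675 y az 47.10984133522366
5 [-0.038  0.006  0.01 ] [0.05 0.5  0.04 1.69 2.66 0.86] [0.31 0.24 0.74]
az 140.7818746029343 tilt 43.132096862346145 y az 45.22484494572578
8 [-0.038  0.008  0.009] [-0.06  0.54  0.04  1.73  2.66  0.79] [0.34 0.2  0.73]
az 136.64387371192922 tilt 45.39262647445854
[... 655 characters left out ...]
48 0.04 1.34 2.34 0.93] [0.19 0.46 0.76]
az 137.53458784555198 tilt 46.62158499175947 y az 43.84280407438911
[0.669  0.     0.7433]
2 [-0.037  0.014 -0.005] [0.24 0.46 0.04 1.61 2.65 0.95] [0.24 0.29 0.74]
az 147.0023625846246 tilt 40.267537625793636 y az 47.59136964858933
5 [-0.037  0.014 -0.006] [0.16 0.48 0.04 1.65 2.65 0.91] [0.27 0.27 0.74]
az 144.10398453346585 tilt 41.75704281298443 y az 46.55892852284041
8 [-0.036  0.016 -0.007] [0.1  0.5  0.04 1.67 2.64 0.87] [0.3  0.26 0.74]
az 141.22801673148786 tilt 43.26779094169965 y az 45.42296766417081
11 [-0.035  0.017 -0.008] [0.04 0.51 0.04 1.69 2.63 0.84] [0.32 0.25 0.74]
az 138.36567782340308 tilt 44.81270205407449 y az 44.17952061016952
```

>>> play_rows --moves '[[[0.017,0.041,0.008,0,1],[0.017,0.041,0.008,0,1],[0.017,0.041,0.008,0,1],[0.017,0.041,0.008,0,1],[0.013,0.042,-0.025,0,1],[0.013,0.042,-0.025,0,1],[0.013,0.042,-0.025,0,1],[0.013,0.042,-0.025,0,1],[0.013,0.042,-0.025,0,1],[0.013,0.042,-0.025,0,1]]]'

```text
time: 19.35
tool_pos: [0.3491, -0.0068, 0.4386]
tool_rot: [-2.916, 0.876, 2.555]
contact_force: [0.9, 0.2, 0.8]
opening: 0.0921
```

```bash
python3 - <<'E'
from h import *
s,M=st();ta(M)
p=s["tool_pos"]
for w in([.22,.3,.6],[.175,.3,.68]):
    w=np.array(w);print((M.T@(w-p)).round(3));p=w
E
```

```text
19.35 q [-0.3706  0.2909  1.2231  0.1859  2.3024 -1.0526] p [ 0.3491 -0.0068  0.4386] f [0.9387 0.1534 0.7756] open 0.0921249133206276
[[-0.5332  0.683   0.4991]
 [ 0.3547  0.7162 -0.6011]
 [-0.768  -0.1435 -0.6241]]
az 146.37011427838874 tilt 39.822887239924775 y az 46.35727175219506
[ 0.054  0.108 -0.35 ]
[-0.037 -0.042 -0.072]
```

>>> play_rows --moves '[[[0.007,0.014,-0.044,0,1],[0.007,0.014,-0.044,0,1],[0.007,0.014,-0.044,0,1],[0.007,0.014,-0.044,0,1],[0.007,0.014,-0.044,0,1],[0.007,0.014,-0.044,0,1],[0.007,0.014,-0.044,0,1],[0.007,0.014,-0.044,0,1],[-0.018,-0.021,-0.036,0,1],[-0.018,-0.021,-0.036,0,1]]]'

```text
time: 20.35
tool_pos: [0.1684, 0.3167, 0.6843]
tool_rot: [-2.912, 0.87, 2.548]
contact_force: [1.0, 0.9, 0.4]
opening: 0.0916
```

>>> play_rows --moves '[[[-0.023,0.02,-0.026,0,1],[-0.023,0.02,-0.026,0,1],[-0.023,0.02,-0.026,0,1],[-0.022,0.021,-0.026,0,1],[-0.022,0.021,-0.026,0,1],[-0.022,0.021,-0.026,0,1],[-0.021,0.022,-0.027,0,1],[-0.021,0.022,-0.027,0,1],[-0.021,0.022,-0.027,0,1],[0,0,0,0,1]]]'

```text
time: 21.35
tool_pos: [0.196, 0.4348, 0.7651]
tool_rot: [-3.038, 0.772, 2.378]
contact_force: [-0.6, 0.1, 1.0]
opening: 0.0919
```

```bash
python3 - <<'E'
from h import *
s,M=st();ta(M)
E
```

```text
21.35 q [0.4866 0.4625 0.0364 1.3736 2.3755 0.9601] p [0.196  0.4348 0.7651] f [-0.5849  0.1153  0.9571] open 0.09193661518296885
[[-0.5173  0.7401  0.4298]
 [ 0.4955  0.6685 -0.5547]
 [-0.6978 -0.074  -0.7125]]
az 136.23479645898337 tilt 45.750030701413124 y az 42.08965962017447
```

```bash
python3 - <<'E'
from path import *
s,M=st(False);q=s["qpos"];p=s["tool_pos"]
sc=robot.get_calibration("scene")
for n_,uv,z in(("hookA",(157,231),.003),("hookB",(160,245),.003),("pan",(112,262),.1),("panR",(140,262),.1),("redbox",(238,292),.08),("redbox tr",(322,284),.08)):
    P=onplane(sc,uv,z);d=P[:2]-[.4686,-.3069];print(n_,P.round(3),"n",(d@[.761,-.649]).round(3),"l",(d@[.649,.761]).round(3))
N=M@R.from_rotvec([np.radians(-7),0,0]).as_matrix()
print(N[:,1]@[.761,-.649,0],N[:,1]@[.649,.761,0],N[2,1])
E_=np.array([.4686,-.3069,0]);n=np.array([.761,-.649,0])
for k,z in((.12,.3),(.12,.15),(.1,.12),(.0,.04),(.07,.015),(.07,.25)):
    x,e=ik(E_+n*k+[0,0,z],N,np.array([-.69,1.1,.8,0,2,-1.5]));print(k,z,x.round(2),e.round(4))
for w in([.25,.1,.6],[.42,-.2,.42],[.54,-.368,.32]):
    w=np.array(w);print((N.T@(w-p)).round(3));p=w
    q=run(q,[w],step=.045,verbose=False);print(q.round(2))
E
```

```text
hookA [ 0.451 -0.43   0.003] n 0.066 l -0.105
hookB [ 0.518 -0.41   0.003] n 0.104 l -0.047
pan [ 0.693 -0.478  0.1  ] n 0.282 l 0.015
panR [ 0.699 -0.412  0.1  ] n 0.243 l 0.07
redbox [ 0.801 -0.178  0.08 ] n 0.169 l 0.314
redbox tr [0.794 0.018 0.08 ] n 0.037 l 0.458
0.04466519542070835 0.9990735080604165 0.013382381832109885
0.12 0.3 [-0.74  1.13  0.04  0.1   2.6  -1.48] 0.2512
0.12 0.15 [-0.73  1.32  0.04  0.06  2.51 -1.52] 0.1018
0.1 0.12 [-0.73  1.36  0.04  0.05  2.53 -1.53] 0.0142
0.0 0.04 [-0.73  1.1   0.88  0.03  1.97 -1.56] 0.0
0.07 0.015 [-0.73  1.3   0.46  0.03  2.17 -1.55] 0.0
0.07 0.25 [-0.73  1.2   0.07  0.06  2.66 -1.51] 0.0109
[-0.079 -0.21   0.303]
WP [0.25 0.1  0.6 ] [0.25 0.1  0.6 ]
az 136.2347969181165 tilt 45.75003051054824 y az 42.08965986888228
[-0.32  0.08  1.12  0.64  2.6  -0.58]
[-0.111 -0.106  0.357]
WP [ 0.42 -0.2   0.42] [ 0.42 -0.2   0.42]
az 136.23479743119046 tilt 45.750030368710554 y az 42.089660287598115
[-0.66  0.63  0.79  0.13  2.51 -1.29]
[-0.076 -0.042  0.212]
WP [ 0.54  -0.368  0.32 ] [ 0.537 -0.366  0.318]
az 129.26493778408343 tilt 31.295536774310268 y az 38.91934045139762
[-0.75  1.07  0.04  0.13  2.57 -1.34]
```

>>> play_rows --moves '[[[0.01,-0.01,0.02,-7,1],[-0.009,-0.023,0.033,0,1],[-0.009,-0.023,0.033,0,1],[-0.009,-0.023,0.033,0,1],[-0.009,-0.023,0.033,0,1],[-0.009,-0.023,0.033,0,1],[-0.009,-0.023,0.033,0,1],[-0.009,-0.023,0.033,0,1],[-0.009,-0.023,0.033,0,1],[-0.009,-0.023,0.033,0,1]]]'

```text
time: 22.35
tool_pos: [0.2278, 0.0869, 0.5998]
tool_rot: [-3.129, 0.774, 2.37]
contact_force: [1.7, -0.5, -0.2]
opening: 0.0919
```

```bash
cat > go.py <<'E'
from path import *
import sys
E_=np.array([.4686,-.3069,0]);n=np.array([.761,-.649,0]);l=np.array([.649,.761,0])
def rep(wps,step=.045):
    s,M=st();ta(M);q=s["qpos"];p=s["tool_pos"]
    d=p-E_;print("n",d@n,"l",d@l,"y_n",M[:,1]@n,"y_z",M[2,1])
    for w in wps:
        w=np.array(w);print(w.round(3),"shift",(M.T@(w-p)).round(3),np.linalg.norm(w-p).round(3));p=w
        q=run(q,[w],step=step,verbose=False);print(q.round(2))
E
python3 - <<'E'
from go import *
rep([E_-n*.06+[0,0,.38],E_+n*.05+[0,0,.25],E_+n*.06+[0,0,.15]])
E
```

```text
22.35 q [-0.3751  0.0377  1.1646  0.5881  2.6201 -0.7493] p [0.2278 0.0869 0.5998] f [ 1.6793 -0.4934 -0.1854] open 0.09194207208591872
[[-0.5125  0.7036  0.4922]
 [ 0.4988  0.7105 -0.4963]
 [-0.699  -0.0088 -0.7151]]
az 135.774688824353 tilt 45.65616115730619 y az 45.279882262602264
n -0.4388201022378122 l 0.14339790414296313 y_n 0.07432181986542391 y_z -0.008835651279783835
[ 0.423 -0.268  0.38 ] shift [-0.123 -0.113  0.429] 0.461
WP [ 0.4229 -0.268   0.38  ] [ 0.423 -0.268  0.38 ]
az 135.77468921488924 tilt 45.656161061353835 y az 45.27988264815659
[-0.73  0.73  0.71  0.04  2.5  -1.5 ]
[ 0.507 -0.339  0.25 ] shift [0.012 0.009 0.17 ] 0.17
WP [ 0.5067 -0.3393  0.25  ] [ 0.507 -0.339  0.25 ]
az 135.77468920933094 tilt 45.65616091461887 y az 45.27988265458373
[-0.73  1.09  0.32  0.05  2.53 -1.49]
[ 0.514 -0.346  0.15 ] shift [0.063 0.002 0.078] 0.1
WP [ 0.5143 -0.3458  0.15  ] [ 0.514 -0.346  0.15 ]
az 135.7746892997821 tilt 45.656160951073204 y az 45.279882717755804
[-0.73  1.15  0.44  0.04  2.34 -1.5 ]
```

>>> play_rows --moves '[[[-0.012,-0.011,0.043,0,0.3],[-0.012,-0.011,0.043,0,0.3],[-0.012,-0.011,0.043,0,0.3],[-0.012,-0.011,0.043,0,0.3],[-0.012,-0.011,0.043,0,0.3],[-0.012,-0.011,0.043,0,0.3],[-0.012,-0.011,0.043,0,0.3],[-0.012,-0.011,0.043,0,0.3],[-0.012,-0.011,0.043,-1,0.3],[-0.006,-0.006,0.02,-1,0.3]]]'

```text
time: 23.35
tool_pos: [0.4155, -0.2632, 0.3844]
tool_rot: [3.111, 0.787, 2.361]
contact_force: [-0.5, -0.3, -0.0]
opening: 0.0594
```

```bash
python3 - <<'E'
from go import *
rep([E_+n*.05+[0,0,.25],E_+n*.06+[0,0,.15]])
for c in("scene","wrist"):
    im=robot.read_camera(c);cv2.imwrite(f"pics/{c}6.png",im[:,:,::-1])
E
```

```text
23.35 q [-0.7396  0.7003  0.7491  0.0465  2.4748 -1.536 ] p [ 0.4155 -0.2632  0.3844] f [-0.4776 -0.2526 -0.0383] open 0.0594234511823656
[[-0.5016  0.6878  0.5247]
 [ 0.4965  0.7256 -0.4764]
 [-0.7084  0.0216 -0.7055]]
az 135.2906815508274 tilt 44.89563905325792 y az 46.53247558562171
n -0.06878023739328346 l -0.0012600034070915297 y_n 0.052491522550087544 y_z 0.021587861629187632
[ 0.507 -0.339  0.25 ] shift [0.012 0.005 0.179] 0.179
WP [ 0.5067 -0.3393  0.25  ] [ 0.507 -0.339  0.25 ]
az 135.29068154991288 tilt 44.895639014302866 y az 46.53247558923893
[-0.73  1.08  0.34  0.06  2.51 -1.52]
[ 0.514 -0.346  0.15 ] shift [ 0.064 -0.002  0.078] 0.1
WP [ 0.5143 -0.3458  0.15  ] [ 0.514 -0.346  0.15 ]
az 135.29068160359887 tilt 44.895639037178476 y az 46.53247562560738
[-0.73  1.14  0.46  0.05  2.32 -1.54]
```

View pics/scene6.png

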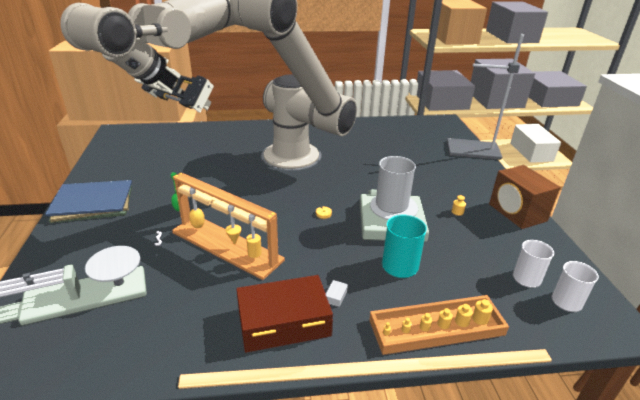

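View pics/wrist6.png

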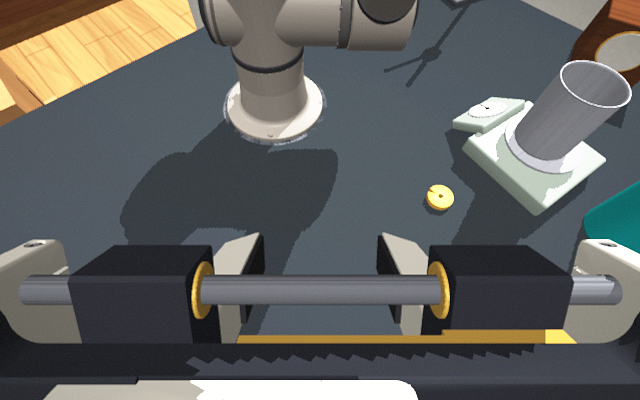

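>>> play_rows --moves '[[[0.002,0.001,0.044,0,0.3],[0.002,0.001,0.044,0,0.3],[0.002,0.001,0.044,0,0.3],[0.002,0.001,0.042,0,0.3],[0.016,0,0.02,0,0.3],[0.016,0,0.02,0,0.3],[0.016,0,0.02,0,0.3],[0.012,0,0.015,0,0.3],[0,0,0,0,0.3],[0,0,0,0,0.3]]]'

```text
time: 24.45
tool_pos: [0.5202, -0.3446, 0.163]
tool_rot: [3.11, 0.802, 2.362]
contact_force: [0.2, -1.2, 0.8]
opening: 0.0596
```

```bash
python3 - <<'E'
from go import *
rep([E_+n*.06+[0,0,.112],E_-n*.008+[0,0,.042]])
for c in("scene","wrist"):
    im=robot.read_camera(c);cv2.imwrite(f"pics/{c}7.png",im[:,:,::-1])
cv2.imwrite("pics/scene7c.png",cv2.resize(cv2.imread("pics/scene7.png")[100:300,60:320],(780,600)))
E
```

```text
24.45 q [-0.7266  1.1348  0.4322  0.0511  2.3421 -1.5285] p [ 0.5202 -0.3446  0.163 ] f [ 0.1534 -1.1531  0.7735] open 0.05960311792669908
[[-0.4946  0.6865  0.533 ]
 [ 0.4886  0.7268 -0.4827]
 [-0.7187  0.0217 -0.6949]]
az 135.35067051425443 tilt 44.04981557481705 y az 46.63399615065478
n 0.06375600828050776 l 0.004825052914749408 y_n 0.05072206390155293 y_z 0.02166051765561347
[ 0.514 -0.346  0.112] shift [ 0.039 -0.006  0.033] 0.051
WP [ 0.5143 -0.3458  0.112 ] [ 0.514 -0.346  0.112]
az 135.35067065576357 tilt 44.049815776851894 y az 46.63399622005666
[-0.73  1.15  0.53  0.04  2.23 -1.54]
[ 0.463 -0.302  0.042] shift [ 0.097 -0.005 -0.   ] 0.098
WP [ 0.4625 -0.3017  0.042 ] [ 0.463 -0.302  0.042]
az 135.35067081703284 tilt 44.04981615843785 y az 46.63399627029181
[-0.73  1.06  0.94  0.03  1.91 -1.56]
```

View pics/scene7c.png

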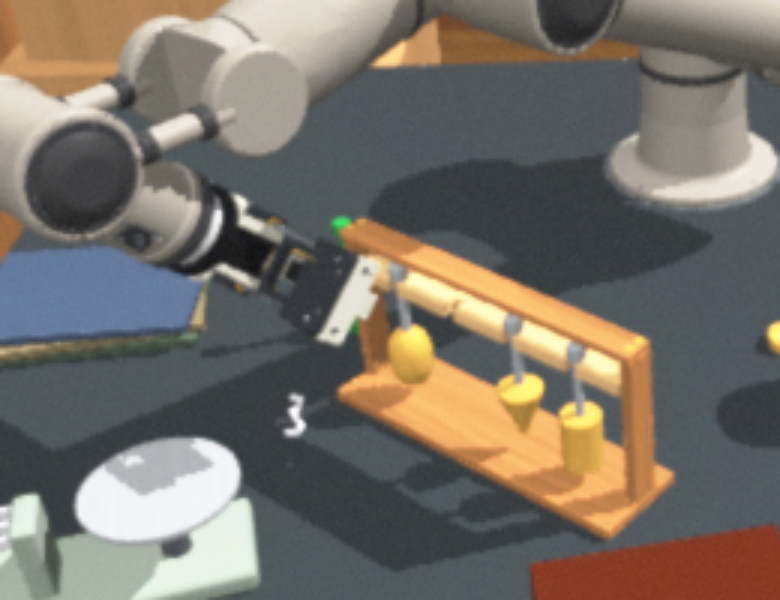

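View pics/wrist7.png

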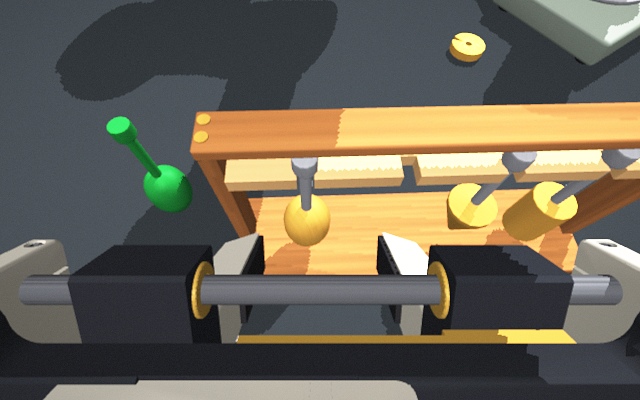

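```bash
python3 - <<'E'
from go import *
w=robot.get_calibration("wrist")
print("pred belly",proj(w,E_+[0,0,.057]),"head",proj(w,E_+[0,0,.151]),"headtop",proj(w,E_+[0,0,.158]))
print([ (d['score'],d['point']) for d in robot.spot_in("wrist","bob_belly")],[ (d['score'],d['point']) for d in robot.spot_in("wrist","bob_head")])
sc=robot.get_calibration("scene")
print("tri belly",tri([(w,(307,219)),(sc,(197.2,218.2))]),"head",tri([(w,(304,165)),(sc,(192.6,190.6))]))
s,M=st(False)
print("TCP",proj(w,s["tool_pos"]), "line z plane .057", onplane(w,(307,219),.057), onplane(w,(304,163),.158))
E
```

```text
pred belly [[309.5936 220.9187]] head [[308.524  163.1168]] headtop [[308.4099 156.9549]]
[(0.65, [157.7, 178.0]), (0.62, [305.5, 213.6])] [(0.96, [157.6, 176.6])]
tri belly [ 0.4636 -0.3056  0.0513] head [ 0.4647 -0.3071  0.1469]
TCP [[320.8969 251.0123]] line z plane .057 [ 0.4656 -0.3073  0.057 ] [ 0.4701 -0.312   0.158 ]
```

```bash
sed -i 's/^E_=.*/E_=np.array([.4668,-.3075,0]);n=np.array([.761,-.649,0]);l=np.array([.649,.761,0])/' go.py; python3 - <<'E'
from go import *
s,M=st(False);d=M[:,0];T=E_+[0,0,.053]+d*.014
rep([T-d*.09,T])
E
```

```text
24.65 q [-0.727   1.1347  0.4315  0.0509  2.3414 -1.5287] p [ 0.5203 -0.345   0.163 ] f [0.0806 0.2245 0.0501] open 0.05927796215724114
[[-0.4937  0.6866  0.5336]
 [ 0.4881  0.7267 -0.4835]
 [-0.7197  0.0217 -0.6939]]
az 135.33152222286105 tilt 43.96774221276995 y az 46.62295424007399
n 0.06510283696522538 l 0.006186633652609418 y_n 0.05091443617688307 y_z 0.021734887324115965
[ 0.504 -0.345  0.108] shift [ 0.048 -0.012  0.03 ] 0.058
WP [ 0.5043 -0.3446  0.1077] [ 0.504 -0.345  0.108]
az 135.33152241691542 tilt 43.9677426052309 y az 46.62295432137985
[-0.74  1.13  0.6   0.03  2.19 -1.55]
[ 0.46  -0.301  0.043] shift [ 0.09 -0.   -0.  ] 0.09
WP [ 0.4599 -0.3007  0.0429] [ 0.46  -0.301  0.043]
az 135.33152255101788 tilt 43.967742962373435 y az 46.622954363446965
[-0.74  1.05  0.96  0.03  1.9  -1.56]
```

>>> play_rows --moves '[[[0.012,-0.003,0.0075,0,0.3],[0.012,-0.003,0.0075,0,0.3],[0.012,-0.003,0.0075,0,0.3],[0.012,-0.003,0.0075,0,0.3],[0,0,0,0,0.3],[0.008,0,0,0,0.3],[0.008,0,0,0,0.3],[0.008,0,0,0,0.3],[0.008,0,0,0,0.3],[0.006,0,0,0,0.3]]]'

```text
time: 25.65
tool_pos: [0.4887, -0.3291, 0.0906]
tool_rot: [3.109, 0.826, 2.36]
contact_force: [-1.0, -0.6, -0.2]
opening: 0.0597
```

```bash
python3 - <<'E'
from go import *
s,M=st(False);d=M[:,0];T=E_+[0,0,.053]+d*.014
rep([T])
for c in("wrist",):
    im=robot.read_camera(c);cv2.imwrite(f"pics/{c}8.png",im[:,:,::-1])
w=robot.get_calibration("wrist");print(proj(w,E_+[0,0,.056]))
E
```

```text
25.65 q [-0.7386  1.0677  0.7631  0.033   2.055  -1.5568] p [ 0.4887 -0.3291  0.0906] f [-0.9807 -0.5735 -0.2129] open 0.059681092742489616
[[-0.4812  0.6868  0.5447]
 [ 0.4776  0.7265 -0.4941]
 [-0.7351  0.0224 -0.6776]]
az 135.2152816924224 tilt 42.681489490636885 y az 46.606850852512636
n 0.030706569666581064 l -0.0022307063302480605 y_n 0.05119436587490339 y_z 0.022389486952689358
[ 0.46  -0.301  0.043] shift [ 0.062 -0.     0.003] 0.063
WP [ 0.4601 -0.3008  0.0427] [ 0.46  -0.301  0.043]
az 135.21528181578438 tilt 42.68148981132807 y az 46.60685088627551
[-0.74  1.04  0.98  0.03  1.87 -1.56]
[[320.8555 222.0382]]
```

View pics/wrist8.png

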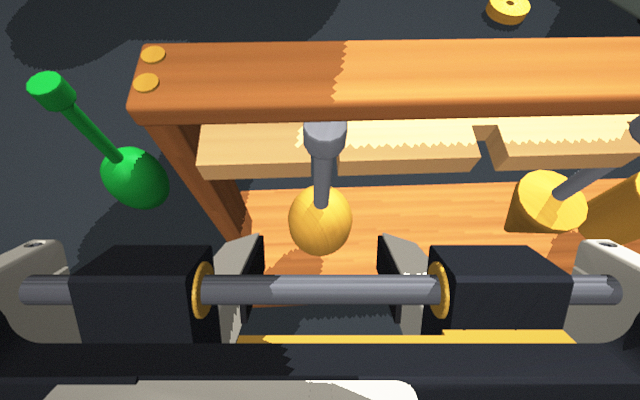

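>>> play_rows --moves '[[[0.016,0,0.001,0,0.3],[0.016,0,0.001,0,0.3],[0.016,0,0.001,0,0.3],[0.012,0,0.001,0,0.3],[0,0,0,0,0.3],[0,0,0,0,-1],[0,0,0,0,-1],[0,0,0,0,-1],[0,0,0,0,-1],[0,0,0,0,-1]]]' --grip_force 30

```text
time: 26.7
tool_pos: [0.4652, -0.3048, 0.048]
tool_rot: [3.107, 0.839, 2.359]
contact_force: [-0.3, -0.6, -2.1]
opening: 0.0415
```

```bash
python3 - <<'E'
from go import *
rep([])
for c in("wrist","scene"):
    im=robot.read_camera(c);cv2.imwrite(f"pics/{c}9.png",im[:,:,::-1])
cv2.imwrite("pics/scene9c.png",cv2.resize(cv2.imread("pics/scene9.png")[130:290,100:310],(788,600)))
w=robot.get_calibration("wrist");print(proj(w,E_+[0,0,.056]))
E
```

```text
26.7 q [-0.7359  1.0324  0.9604  0.0329  1.8804 -1.56  ] p [ 0.4652 -0.3048  0.048 ] f [-0.3217 -0.5993 -2.0897] open 0.04148596907209055
[[-0.4739  0.6869  0.551 ]
 [ 0.4715  0.7264 -0.5   ]
 [-0.7437  0.0228 -0.6681]]
az 135.14691926855045 tilt 41.95318612986416 y az 46.60206188030656
n -0.002957324440524615 l 0.00103496608160477 y_n 0.051277330724282366 y_z 0.022821642216048682
[[319.9021 252.1343]]
```

View pics/wrist9.png

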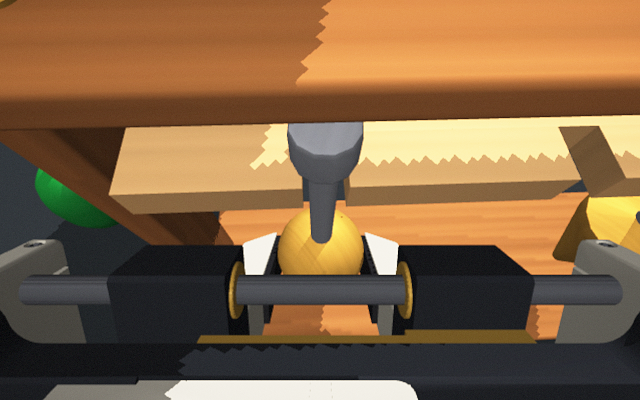

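View pics/scene9c.png

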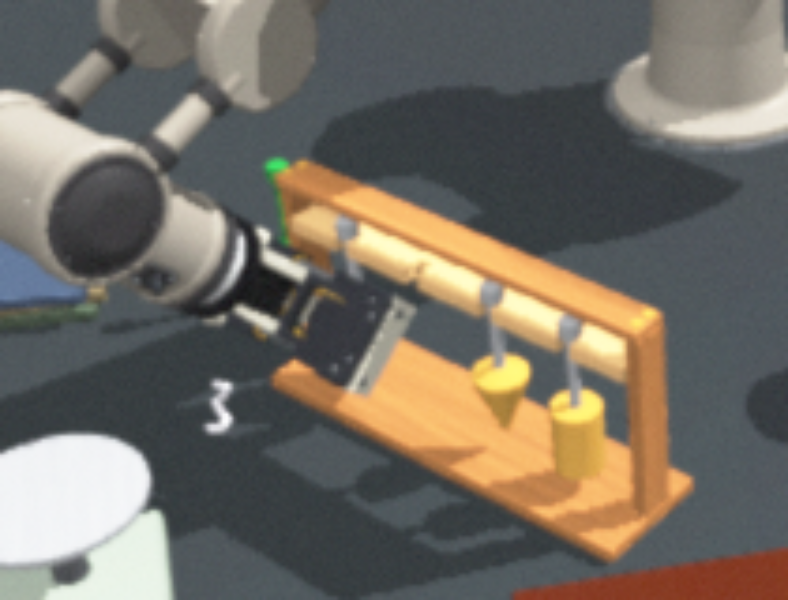

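>>> play_rows --moves '[[[0,0,0,0,0.2],[0,0,0,0,0.2],[0.005,0,0,0,0.2],[0.005,0,0,0,0.2],[0,0,0,0,0.2],[0,0,0,0,-1],[0,0,0,0,-1],[0,0,0,0,-1],[0,0,0,0,-1],[0,0,0,0,-1]]]' --grip_force 35

```text
time: 27.8
tool_pos: [0.4598, -0.2996, 0.0405]
tool_rot: [3.108, 0.838, 2.359]
contact_force: [-0.1, -0.2, 0.6]
opening: 0.0411
```

```bash
python3 - <<'E'
from go import *
rep([])
s,M=st(False);p=s["tool_pos"]
for w in(p+[0,0,.002]+n*.035,p+n*.072,p+n*.072-[0,0,.028]):
    print((M.T@(w-s["tool_pos"])).round(4))
E
```

```text
27.8 q [-0.7355  1.0276  0.9951  0.0328  1.8511 -1.5606] p [ 0.4598 -0.2996  0.0405] f [-0.1475 -0.1786  0.6038] open 0.04107012375283513
[[-0.4744  0.6869  0.5506]
 [ 0.4718  0.7264 -0.4997]
 [-0.7432  0.0227 -0.6687]]
az 135.1613761214248 tilt 41.99355646825005 y az 46.60365948377175
n -0.010455669157250012 l 0.0015070870854516309 y_n 0.051249684301885756 y_z 0.022652172420839334
[-0.0248  0.0018  0.0247]
[-0.048   0.0037  0.0535]
[-0.0272  0.0031  0.0722]
```

>>> play_rows --moves '[[[-0.005,0.0003,0.0047,0,-1],[-0.005,0.0003,0.0047,0,-1],[-0.005,0.0003,0.005,0,-1],[-0.005,0.0003,0.005,0,-1],[-0.005,0.0003,0.005,0,-1],[-0.005,0.0003,0.005,0,-1],[-0.005,0.0003,0.005,0,-1],[-0.005,0.0003,0.005,0,-1],[-0.005,0.0003,0.005,0,-1],[-0.003,0.0003,0.003,0,-1]]]'

```text
time: 28.8
tool_pos: [0.5122, -0.3451, 0.0362]
tool_rot: [3.108, 0.838, 2.359]
contact_force: [0.5, -0.5, -3.7]
opening: 0.0412
```

```bash
python3 - <<'E'
from go import *
rep([])
for c in("wrist","scene"):
    im=robot.read_camera(c);cv2.imwrite(f"pics/{c}10.png",im[:,:,::-1])
cv2.imwrite("pics/scene10c.png",cv2.resize(cv2.imread("pics/scene10.png")[130:290,100:310],(788,600)))
E
```

```text
28.8 q [-0.7338  1.1838  0.6437  0.0364  2.0462 -1.5514] p [ 0.5122 -0.3451  0.0362] f [ 0.4657 -0.464  -3.6988] open 0.041225524677095664
[[-0.4746  0.6869  0.5503]
 [ 0.4716  0.7264 -0.5   ]
 [-0.7432  0.0222 -0.6687]]
az 135.1849405460301 tilt 41.99691736124598 y az 46.599837935364896
n 0.058996951041921306 l 0.0008286293984382832 y_n 0.0513167809013344 y_z 0.02222497762760242
```

View pics/wrist10.png

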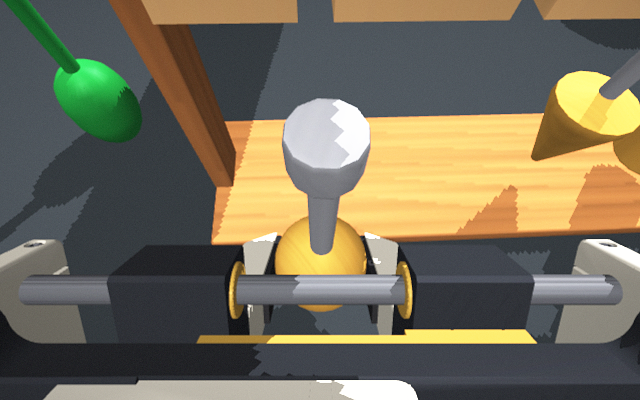

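View pics/scene10c.png

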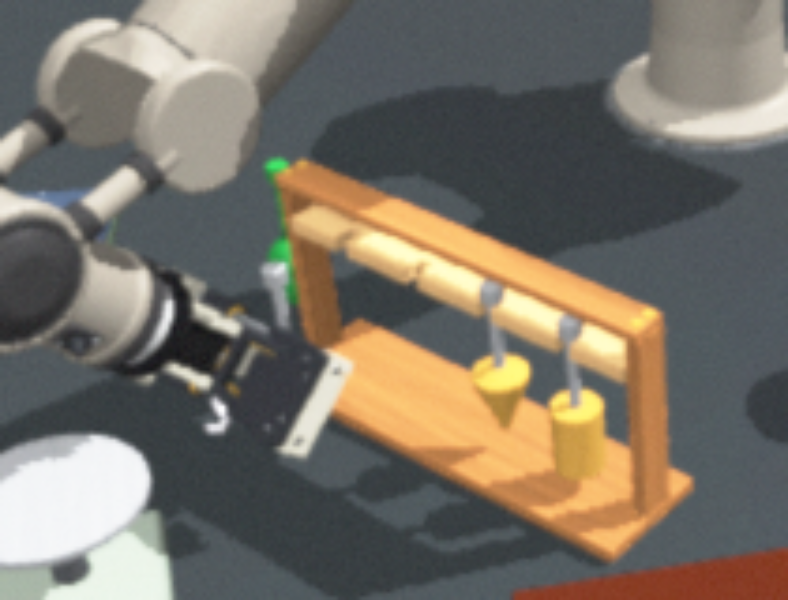

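>>> play_rows --moves '[[[0.0017,0,0.0015,0,-1],[0.0017,0,0.0015,0,-1],[0.0017,0,0.0015,0,-1],[0.0017,0,0.0015,0,-1],[0.0017,0,0.0015,0,-1],[0.0017,0,0.0015,0,-1],[0.0017,0,0.0015,0,-1],[0.0014,0,0.0013,0,-1],[0.0007,0,0.0006,0,-1],[0,0,0,0,-1]]]'

```text
time: 29.9
tool_pos: [0.5116, -0.3438, 0.0153]
tool_rot: [3.108, 0.836, 2.36]
contact_force: [0.8, 0.6, -4.2]
opening: 0.0412
```

```bash
python3 - <<'E'
from go import *
rep([])
w=robot.get_calibration("wrist")
s=robot.observe()
im=robot.read_camera("wrist");cv2.imwrite("pics/wrist11.png",im[:,:,::-1])
im=robot.read_camera("scene");cv2.imwrite("pics/scene11.png",im[:,:,::-1])
cv2.imwrite("pics/scene11c.png",cv2.resize(im[180:280,130:261,::-1],(786,600),interpolation=cv2.INTER_CUBIC))
E
```

```text
29.9 q [-0.7331  1.2046  0.6554  0.0363  2.0153 -1.552 ] p [ 0.5116 -0.3438  0.0153] f [ 0.8257  0.5666 -4.2412] open 0.041206173568458834
[[-0.4755  0.6868  0.5497]
 [ 0.4723  0.7265 -0.4992]
 [-0.7421  0.0222 -0.6699]]
az 135.19475129316174 tilt 42.08528148761023 y az 46.60658225139327
n 0.057692178844163666 l 0.001431275804005476 y_n 0.051199211672699585 y_z 0.022245687574616868
```

View pics/wrist11.png

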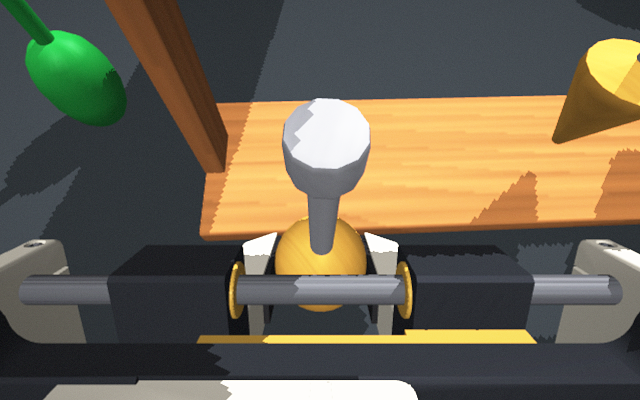

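View pics/scene11c.png

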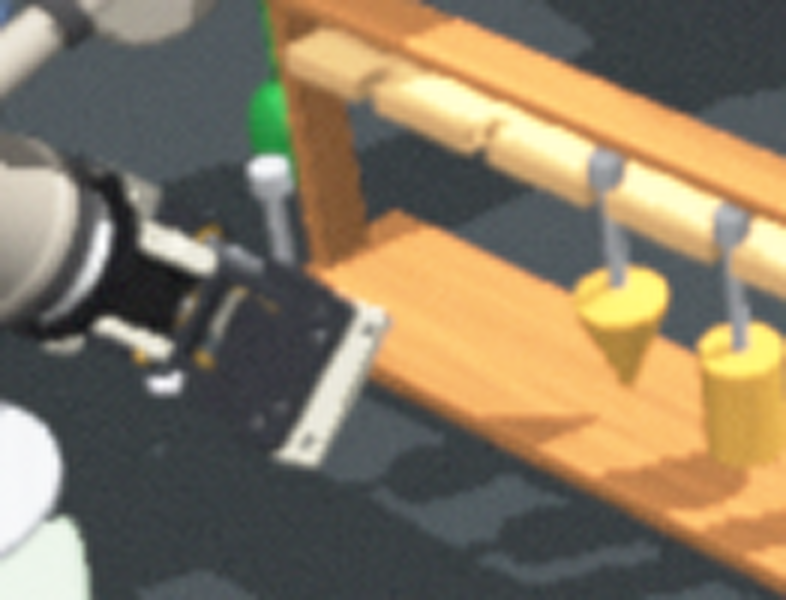

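>>> play_rows --moves '[[[0.0006,0,0.0005,0,-1],[0.0006,0,0.0005,0,-1],[0.0006,0,0.0005,0,-1],[0.0006,0,0.0005,0,-1],[0.0006,0,0.0005,0,-1],[0.0006,0,0.0005,0,-1],[0.0006,0,0.0005,0,-1],[0,0,0,0,-1],[0,0,0,0,-1],[0,0,0,0,-1]]]'

```text
time: 31.0
tool_pos: [0.5118, -0.3439, 0.0126]
tool_rot: [3.109, 0.837, 2.36]
contact_force: [0.1, -0.9, -0.3]
opening: 0.0406
```

>>> play_rows --moves '[[[0,0,0,0,0.35],[0,0,0,0,0.35],[0,0,0,0,0.35],[0,0,0,0,0.35],[-0.008,0,0,0,0.35],[-0.01,0,0,0,0.35],[-0.015,0,0,0,0.35],[-0.015,0,0,0,0.35],[-0.01,0,0,0,0.35],[0,0,0,0,0.35]]]'

```text
time: 32.0
tool_pos: [0.54, -0.3717, 0.0575]
tool_rot: [3.108, 0.836, 2.359]
contact_force: [0.2, -0.4, 1.2]
opening: 0.0622
```

```bash
python3 - <<'E'
from go import *
rep([])
im=robot.read_camera("wrist");cv2.imwrite("pics/wrist12.png",im[:,:,::-1])
w=robot.get_calibration("wrist")
im=robot.read_camera("scene");cv2.imwrite("pics/scene12c.png",cv2.resize(im[180:280,130:261,::-1],(786,600),interpolation=cv2.INTER_CUBIC))
for k in(.062,.068,.074):print(k,proj(w,E_+n*k+[0,0,.13]),proj(w,E_+n*k+[0,0,.028]))
E
```

```text
32.0 q [-0.7351  1.2916  0.3384  0.0404  2.2451 -1.5444] p [ 0.54   -0.3717  0.0575] f [ 0.2132 -0.4072  1.1579] open 0.062213903748231346
[[-0.4754  0.6867  0.5499]
 [ 0.4724  0.7266 -0.4989]
 [-0.7422  0.0226 -0.6698]]
az 135.18527934005388 tilt 42.0835124492778 y az 46.61876713046817
n 0.09736942851978014 l -0.0013775381843918674 y_n 0.05098645328800472 y_z 0.022585281457038975
0.062 [[324.8427 103.8542]] [[319.407  211.8324]]
0.068 [[325.762  116.4877]] [[319.8608 220.3181]]
0.074 [[326.7221 129.6825]] [[320.3259 229.0153]]
```

View pics/wrist12.png

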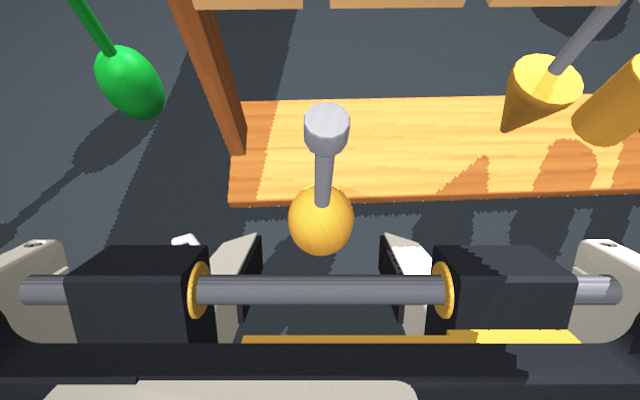

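View pics/scene12c.png

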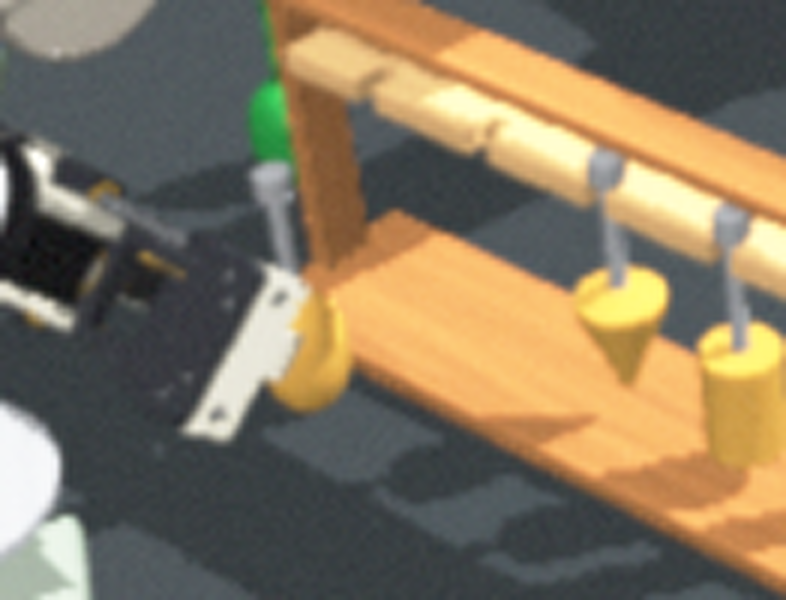

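```bash
python3 - <<'E'
from go import *
s,M=st(False)
for lab,d in(("up",[0,0,1]),("up+out",[.53,-.46,.7]),("out",[.76,-.65,0]),("up+in",[-.4,.35,.85])):
    q=s["qpos"].copy();d=np.array(d);d/=np.linalg.norm(d);print(lab)
    for k in range(24):
        m=fkt(q)[1];r=m.T@d*.045;q=sim(q,[list(r)+[0]],1.5)
        if k%4==3:print(k,q.round(2),fkt(q)[0].round(3));ta(fkt(q)[1])
E
```

```text
Traceback (most recent call last):
numpy._core._exceptions._UFuncOutputCastingError: Cannot cast ufunc 'divide' output from dtype('float64') to dtype('int64') with casting rule 'same_kind'
```

```bash
python3 - <<'E'
from go import *
s,M=st(False)
for lab,d in(("up",[0,0,1.]),("up+out",[.53,-.46,.7]),("out",[.76,-.65,0]),("up+in",[-.4,.35,.85])):
    q=s["qpos"].copy();d=np.array(d);d/=np.linalg.norm(d);print(lab)
    for k in range(24):
        m=fkt(q)[1];r=m.T@d*.045;q=sim(q,[list(r)+[0]],1.5)
        if k%4==3:print(k,q.round(2),fkt(q)[0].round(3));ta(fkt(q)[1])
E
```

```text
up
3 [-0.74  1.22  0.04  0.06  2.61 -1.52] [ 0.531 -0.365  0.233]
az 135.11100570795432 tilt 41.9819388879186 y az 46.589615948840944
7 [-0.75  0.95  0.23  0.07  2.66 -1.52] [ 0.481 -0.326  0.377]
az 134.4561028851603 tilt 40.13181460788868 y az 46.35458947873416
11 [-0.76  0.7   0.43  0.07  2.66 -1.52] [ 0.42  -0.278  0.479]
az 133.3385758077485 tilt 37.08117030125358 y az 46.016979112770336
15 [-0.77  0.5   0.56  0.08  2.66 -1.52] [ 0.364 -0.231  0.546]
az 131.82011025208425 tilt 33.37729883744463 y az 45.66118344371835
19 [-0.78  0.35  0.64  0.1   2.66 -1.52] [ 0.321 -0.192  0.59 ]
az 129.84588165613465 tilt 29.343825641915465 y az 45.32845906187297
23 [-0.79  0.25  0.67  0.12  2.66 -1.5 ] [ 0.291 -0.161  0.621]
az 127.17908394172373 tilt 25.176654359723578 y az 45.02349967902857
up+out
3 [-0.75  1.29  0.04  0.06  2.5  -1.53] [ 0.547 -0.387  0.164]
az 134.24448807597537 tilt 39.29161920843659 y az 46.293574856641115
7 [-0.76  1.17  0.04  0.07  2.55 -1.53] [ 0.534 -0.385  0.25 ]
az 132.8703745749367 tilt 35.81495327757038 y az 45.90220281557464
11 [-0.77  1.08  0.04  0.08  2.59 -1.
[... 1385 characters left out ...]
42.22071845200288 y az 46.62408136257378
7 [-0.74  0.61  0.94  0.04  2.32 -1.55] [ 0.396 -0.245  0.362]
az 135.19989319298892 tilt 42.22071762853507 y az 46.62408138643763
11 [-0.74  0.4   0.89  0.05  2.59 -1.53] [ 0.324 -0.182  0.514]
az 135.19989313010066 tilt 42.220717095470015 y az 46.624081380227835
15 [-0.75  0.16  1.02  0.06  2.66 -1.53] [ 0.237 -0.106  0.581]
az 134.69953744896648 tilt 40.0529767074597 y az 46.460019394132274
19 [-0.74 -0.05  1.17  0.08  2.66 -1.5 ] [ 0.168 -0.035  0.596]
az 134.19297807737826 tilt 37.012037344887155 y az 46.345564868229125
23 [-0.62 -0.19  1.24  0.22  2.66 -1.27] [0.132 0.039 0.602]
az 133.78855080400695 tilt 34.02575901157012 y az 46.29600351084641
```

```bash
python3 - <<'E'
from go import *
s,M=st(False)
q0=s["qpos"]
q0=sim(q0,[list(M.T@np.array([0,0,.045]))+[0]]*5,1.5);print(q0.round(2),fkt(q0)[0])
nl=np.array([.743,-.669,0])
for a in(.5,.25,0,-.25,-.5,-.8,-1.2):
    q=q0.copy();d=nl+[0,0,a];d/=np.linalg.norm(d);print("slope",a)
    for k in range(24):
        m=fkt(q)[1];q=sim(q,[list(m.T@d*.05)+[0]],1.5)
        if k%8==7:print(k,q.round(2),fkt(q)[0].round(3));ta(fkt(q)[1])
E
```

```text
[-0.74  1.17  0.04  0.07  2.66 -1.51] [ 0.5211 -0.3573  0.2743]
slope 0.5
7 [-0.78  1.09  0.04  0.07  2.6  -1.53] [ 0.514 -0.381  0.315]
az 131.58938336030596 tilt 33.97875483730605 y az 45.54605303290107
15 [-0.8   1.03  0.04  0.1   2.51 -1.53] [ 0.523 -0.406  0.335]
az 126.23441120059519 tilt 25.413501552350407 y az 44.766987952757646
23 [-0.82  1.    0.04  0.13  2.37 -1.53] [ 0.548 -0.435  0.344]
az 114.545969640047 tilt 16.1166863168139 y az 44.20591314139838
slope 0.25
7 [-0.78  1.16  0.04  0.07  2.52 -1.54] [ 0.535 -0.399  0.25 ]
az 131.5599541577398 tilt 33.41391442621166 y az 45.56923630091126
15 [-0.8   1.16  0.04  0.08  2.35 -1.55] [ 0.563 -0.441  0.228]
az 125.85509955036493 tilt 23.669284183292657 y az 44.86874760954503
23 [-0.81  1.16  0.04  0.1   2.15 -1.55] [ 0.604 -0.486  0.209]
az 111.03424809280212 tilt 13.08820129901241 y az 44.43496123001659
slope 0
7 [-0.77  1.25  0.04  0.06  2.43 -1.55] [ 0.552 -0.414  0.176]
az 131.69545908805716 tilt 33.19796215616488 y az 45.62605765846999
15 [-0.79  1.31  0.04  0.07  2.19 -1.56] [ 0.592 -0.467  0.102]
az 125.99564330330962 t
[... 1113 characters left out ...]
129 y az 45.92485168178246
15 [-0.78  1.69  0.04  0.05  1.84 -1.58] [ 0.587 -0.455 -0.233]
az 129.06156514615998 tilt 24.899292623978187 y az 45.45367940385161
23 [-0.8   1.86  0.04  0.06  1.46 -1.61] [ 0.599 -0.478 -0.397]
az 119.27906349303144 tilt 13.030343122408155 y az 45.21917628124418
slope -1.2
7 [-0.76  1.52  0.04  0.04  2.21 -1.56] [ 0.566 -0.415 -0.053]
az 133.37152133588626 tilt 36.45472519000666 y az 46.053620152716306
15 [-0.78  1.79  0.04  0.04  1.78 -1.59] [ 0.565 -0.431 -0.315]
az 130.3278444585035 tilt 26.973983705870012 y az 45.61298372945621
23 [-0.8   2.    0.04  0.05  1.37 -1.61] [ 0.552 -0.433 -0.507]
az 123.43514834106371 tilt 15.45994469352763 y az 45.380064767257416
```

```bash
python3 - <<'E'
from go import *
s,M=st(False)
q0=s["qpos"]
q0=sim(q0,[list(M.T@np.array([0,0,.045]))+[0]]*5,1.5)
for az in(-45,-35,-25,-55):
  for a in(.35,):
    q=q0.copy();d=np.array([np.cos(np.radians(az)),np.sin(np.radians(az)),a]);d/=np.linalg.norm(d);print("az",az,a)
    for k in range(30):
        m=fkt(q)[1];q=sim(q,[list(m.T@d*.05)+[0]],1.5)
        if k in(9,19,29):m=fkt(q)[1];print(k,q.round(2),fkt(q)[0].round(3),"d_n",m[:,0]@n,"d_l",m[:,0]@l)
E
```

```text
az -45 0.35
9 [-0.8   1.12  0.04  0.05  2.52 -1.58] [ 0.518 -0.415  0.277] d_n -0.5151544767854772 d_l 0.07774751076750844
19 [-0.84  1.1   0.04  0.06  2.33 -1.6 ] [ 0.542 -0.47   0.27 ] d_n -0.314851119313999 d_l 0.08975410236288242
29 [-0.86  1.09  0.04  0.09  2.09 -1.6 ] [ 0.588 -0.531  0.264] d_n -0.06506331083624625 d_l 0.09045512844264084
az -35 0.35
9 [-0.73  1.13  0.04  0.14  2.52 -1.45] [ 0.558 -0.366  0.277] d_n -0.514204749419692 d_l 0.09263101781107463
19 [-0.73  1.1   0.04  0.18  2.32 -1.41] [ 0.611 -0.389  0.271] d_n -0.31287702397730877 d_l 0.1398862443456809
29 [-0.73  1.09  0.04  0.21  2.07 -1.39] [ 0.68  -0.425  0.266] d_n -0.06271715772376149 d_l 0.18743020196558302
az -25 0.35
9 [-0.66  1.12  0.04  0.22  2.51 -1.32] [ 0.594 -0.313  0.279] d_n -0.5170513846701094 d_l 0.10647611602046705
19 [-0.62  1.1   0.04  0.29  2.3  -1.22] [ 0.669 -0.3    0.274] d_n -0.31997638560827135 d_l 0.18721353330900203
29 [-0.59  1.09  0.04  0.32  2.03 -1.18] [ 0.755 -0.308  0.271] d_n -0.0764096738264724 d_l 0.2783081796947107
az -55 0.35
9 [-0.87  1.12  0.04 -0.04  2.53 -1.72] [ 0.473 -0.46   0.28 ] d_n -0.5198703702302028 d_l 0.06282058788870357
19 [-0.95  1.09  0.04 -0.06  2.34 -1.8 ] [ 0.464 -0.542  0.273] d_n -0.3259231664378656 d_l 0.039522553663471155
29 [-1.    1.08  0.04 -0.04  2.1  -1.83] [ 0.483 -0.622  0.265] d_n -0.08381012697221926 d_l -0.007470401681648475
```

>>> play_rows --moves '[[[-0.033,0.001,-0.03,0,0.35],[-0.033,0.001,-0.03,0,0.35],[-0.033,0.001,-0.03,0,0.35],[-0.033,0.001,-0.03,0,0.35],[-0.033,0.001,-0.03,0,0.35],[-0.043,-0.009,0.023,0,0.35],[-0.043,-0.009,0.023,0,0.35],[-0.043,-0.009,0.023,0,0.35],[-0.043,-0.009,0.023,0,0.35],[-0.043,-0.009,0.023,0,0.35]]]'

```text
time: 33.1
tool_pos: [0.479, -0.4085, 0.2926]
tool_rot: [3.083, 0.878, 2.327]
contact_force: [0.1, -0.4, 0.1]
opening: 0.0617
```

```bash
cat > push.py <<'E'
from go import *
s,M=st();ta(M);print("d_n",M[:,0]@n,"d_l",M[:,0]@l)
for az in(-55,-45,-65):
    d=np.array([np.cos(np.radians(az)),np.sin(np.radians(az)),.35]);d/=np.linalg.norm(d);print(az,(M.T@d*.05).round(4))
    q=s["qpos"].copy()
    for k in range(20):
        m=fkt(q)[1];q=sim(q,[list(m.T@d*.05)+[0]],1.5)
        if k in(9,19):m=fkt(q)[1];print(k,(m.T@d*.05).round(4),fkt(q)[0].round(3),"d_n",m[:,0]@n,"d_l",m[:,0]@l)
E
python3 push.py
```

```text
33.1 q [-0.8247  1.139   0.0381 -0.0133  2.6568 -1.6485] p [ 0.479  -0.4085  0.2926] f [ 0.1326 -0.3707  0.1237] open 0.061724822580168995
[[-0.4378  0.6956  0.5696]
 [ 0.4645  0.7174 -0.5191]
 [-0.7698  0.0373 -0.6372]]
az 133.30353742707123 tilt 39.668199676603294 y az 45.883638627066965
d_n -0.6346632047193261 d_l 0.06937331700883853
-55 [-0.0425 -0.0083  0.025 ]
9 [-0.0372 -0.0083  0.0323] [ 0.449 -0.491  0.287] d_n -0.48259756709634927 d_l 0.06209448055707745
19 [-0.0289 -0.0092  0.0397] [ 0.453 -0.566  0.275] d_n -0.2796461362622042 d_l 0.026563476133850322
-45 [-0.0428 -0.0001  0.0258]
9 [-0.0373  0.0004  0.0333] [ 0.496 -0.448  0.285] d_n -0.4786960988478878 d_l 0.07674363408937465
19 [-0.0288  0.0008  0.0408] [ 0.533 -0.495  0.274] d_n -0.26965631532865414 d_l 0.0761917091516773
-65 [-0.0413 -0.0162  0.023 ]
9 [-0.0364 -0.0168  0.0299] [ 0.4   -0.53   0.291] d_n -0.49023220689531755 d_l 0.048485943454761565
19 [-0.0282 -0.0187  0.0368] [ 0.366 -0.625  0.279] d_n -0.2985892254605208 d_l -0.02026794850229663
```

>>> play_rows --moves '[[[-0.042,-0.008,0.025,0,0.35],[-0.042,-0.008,0.026,0,0.35],[-0.041,-0.008,0.027,0,0.35],[-0.041,-0.008,0.028,0,0.35],[-0.04,-0.008,0.029,0,0.35],[-0.039,-0.008,0.03,0,0.35],[-0.039,-0.008,0.031,0,0.35],[-0.038,-0.008,0.032,0,0.35],[-0.037,-0.008,0.033,0,0.35],[-0.036,-0.008,0.034,0,0.35]]]'

```text
time: 34.1
tool_pos: [0.4211, -0.4619, 0.3187]
tool_rot: [3.034, 0.918, 2.263]
contact_force: [0.2, 0.1, -0.7]
opening: 0.062
```

```bash
python3 push.py
```

```text
34.1 q [-0.9363  1.0981  0.0371 -0.075   2.657  -1.7906] p [ 0.4211 -0.4619  0.3187] f [ 0.2269  0.0831 -0.7252] open 0.06204302610023275
[[-0.3875  0.711   0.5868]
 [ 0.4675  0.7001 -0.5397]
 [-0.7946  0.0652 -0.6037]]
az 129.65113619529 tilt 37.38692658254823 y az 44.558490953192404
d_n -0.5982666541628753 d_l 0.10431183850808912
-55 [-0.0417 -0.0067  0.0268]
9 [-0.0358 -0.0074  0.0341] [ 0.419 -0.523  0.299] d_n -0.4403282254270477 d_l 0.07923073763641736
19 [-0.027  -0.0085  0.0412] [ 0.441 -0.589  0.281] d_n -0.23004633752647877 d_l 0.032910141917744745
-45 [-0.0417  0.0014  0.0276]
9 [-0.0357  0.0013  0.035 ] [ 0.468 -0.482  0.299] d_n -0.43748931140799896 d_l 0.09379261980928333
19 [-0.0268  0.0014  0.0422] [ 0.522 -0.52   0.281] d_n -0.22121920199980233 d_l 0.0820589133186422
-65 [-0.0408 -0.0147  0.0248]
9 [-0.0352 -0.0159  0.0317] [ 0.367 -0.56   0.302] d_n -0.44704285076681805 d_l 0.06572561389158396
19 [-0.0264 -0.018   0.0385] [ 0.351 -0.647  0.284] d_n -0.2481330433441786 d_l -0.013568851150962721
```

>>> play_rows --moves '[[[-0.026,-0.008,0.041,0,0.35],[-0.026,-0.008,0.041,0,0.35],[-0.026,-0.008,0.041,0,0.35],[-0.025,-0.008,0.042,0,0.35],[-0.025,-0.008,0.042,0,0.35],[-0.024,-0.008,0.042,0,0.35],[-0.023,-0.008,0.043,0,0.35],[-0.022,-0.008,0.043,0,0.35],[-0.021,-0.008,0.044,0,0.35],[-0.02,-0.008,0.044,0,0.35]]]'

```text
time: 35.1
tool_pos: [0.4026, -0.4881, 0.2338]
tool_rot: [2.973, 0.784, 2.183]
contact_force: [-0.6, 0.2, -0.1]
opening: 0.0621
```

```bash
sed -i 's/,.35\]);d/,SL]);d/; s/^for az/SL=0.0\nfor az/' push.py; python3 push.py
```

```text
35.1 q [-0.9905  1.2332  0.0371 -0.0493  2.657  -1.8055] p [ 0.4026 -0.4881  0.2338] f [-0.6282  0.1555 -0.1107] open 0.0621462749343526
[[-0.4071  0.7386  0.5374]
 [ 0.5791  0.6637 -0.4735]
 [-0.7064  0.1185 -0.6979]]
az 125.10406632427711 tilt 45.059640853350906 y az 41.9443149226211
d_n -0.6855991084284327 d_l 0.17651098042011126
-55 [-0.0354 -0.006   0.0348]
9 [-0.0278 -0.0066  0.041 ] [ 0.424 -0.551  0.133] d_n -0.5354310886987161 d_l 0.1530130544552818
19 [-0.0168 -0.0073  0.0465] [ 0.461 -0.619  0.06 ] d_n -0.3197026443075386 d_l 0.1076899177106507
-45 [-0.0349  0.0026  0.0357]
9 [-0.0272  0.0025  0.0419] [ 0.477 -0.508  0.134] d_n -0.5328276596140787 d_l 0.1677987708808342
19 [-0.0161  0.0026  0.0473] [ 0.549 -0.547  0.06 ] d_n -0.3105038953375182 d_l 0.15651828879576452
-65 [-0.0348 -0.0145  0.0328]
9 [-0.0275 -0.0155  0.0388] [ 0.368 -0.588  0.135] d_n -0.5419164463720025 d_l 0.13908902683672558
19 [-0.0166 -0.0169  0.044 ] [ 0.364 -0.68   0.061] d_n -0.3377925466376446 d_l 0.060878800724389476
```

```bash
python3 - <<'E'
from h import *
from kin import *
qa=np.array([-.8247,1.139,.0381,-.0133,2.6568,-1.6485]);qb=np.array([-.9363,1.0981,.0371,-.075,2.657,-1.7906]);qc=np.array([-.9905,1.2332,.0371,-.0493,2.657,-1.8055])
A=[[-.042,-.008,.025,0],[-.042,-.008,.026,0],[-.041,-.008,.027,0],[-.041,-.008,.028,0],[-.04,-.008,.029,0],[-.039,-.008,.03,0],[-.039,-.008,.031,0],[-.038,-.008,.032,0],[-.037,-.008,.033,0],[-.036,-.008,.034,0]]
B=[[-.026,-.008,.041,0]]*3+[[-.025,-.008,.042,0]]*2+[[-.024,-.008,.042,0],[-.023,-.008,.043,0],[-.022,-.008,.043,0],[-.021,-.008,.044,0],[-.02,-.008,.044,0]]
def dls(q,rows,lam,iters,w):
    for r in rows:
        P,M=fkt(q);T=P+M@np.array(r[:3]);N=M@R.from_rotvec([np.radians(r[3]),0,0]).as_matrix()
        x=q.copy()
        for _ in range(iters):
            p,m=fkt(x);e=np.r_[(T-p)*w,R.from_matrix(N@m.T).as_rotvec()]
            J=np.zeros((6,6))
            for i in range(6):
                y=x.copy();y[i]+=1e-5;pp,mm=fkt(y);J[:3,i]=(pp-p)/1e-5*w;J[3:,i]=R.from_matrix(mm@m.T).as_rotvec()/1e-5
            x=np.clip(x+J.T@np.linalg.solve(J@J.T+lam*np.eye(6),e),LO-.003,HI-.003)
        q=x
    return q
for w in(.5,1.5,5):print("lsq",w,sim(qa,A,w).round(2),sim(qb,B,w).round(2))
for lam in(1e-4,1e-2,5e-2):
  for it in(1,5,50):
    for w in(1,3):print("dls",lam,it,w,dls(qa,A,lam,it,w).round(2),dls(qb,B,lam,it,w).round(2))
print(qb,qc)
E
```

```text
lsq 0.5 [-0.91  1.19  0.04 -0.11  2.58 -1.8 ] [-0.98  1.32  0.04 -0.09  2.41 -1.82]
lsq 1.5 [-0.92  1.12  0.04 -0.07  2.49 -1.77] [-0.98  1.25  0.04 -0.06  2.31 -1.8 ]
lsq 5 [-0.99  0.77  0.04  0.14  1.88 -1.69] [-1.    0.94  0.04  0.08  1.67 -1.76]
dls 0.0001 1 1 [-0.67  2.02  0.04 -1.    2.66 -3.11] [-0.72  2.02  0.04 -1.    2.66 -3.11]
dls 0.0001 1 3 [-0.66  2.02  0.04 -1.    2.66 -3.11] [-0.72  2.02  0.04 -1.    2.66 -3.11]
dls 0.0001 5 1 [-0.71  2.02  0.04 -1.    2.66 -3.11] [-0.95  1.66  0.04 -0.01  2.66 -1.74]
dls 0.0001 5 3 [-0.63  2.02  0.04 -1.    2.66 -3.11] [-0.71  2.02  0.04 -1.    2.66 -3.11]
dls 0.0001 50 1 [-0.72  2.02  0.04 -1.    2.66 -3.11] [-0.83  2.02  0.04 -1.    2.66 -3.11]
dls 0.0001 50 3 [-0.96  1.07  0.22 -0.    2.55 -1.65] [-0.78  2.02  0.04 -1.    2.66 -3.11]
dls 0.01 1 1 [-0.9   1.63  0.04 -0.18  2.66 -1.87] [-0.97  1.75  0.04 -0.15  2.66 -1.88]
dls 0.01 1 3 [-0.84  2.02  0.04 -0.94  2.66 -2.75] [-0.87  2.02  0.04 -0.97  2.66 -2.87]
dls 0.01 5 1 [-0.9   1.67  0.04 -0.26  2.66 -1.96] [-0.96  1.81  0.04 -0.2   2.66 -1.94]
dls 0.01 5 3 [-0.69  2.02  0.04 -1.
[... 169 characters left out ...]
2  0.04 -1.    2.66 -3.11] [-0.75  2.02  0.04 -1.    2.66 -3.11]
dls 0.05 1 1 [-0.9   1.28  0.04 -0.08  2.65 -1.76] [-0.97  1.41  0.04 -0.08  2.51 -1.82]
dls 0.05 1 3 [-0.94  1.75  0.04 -0.05  2.66 -1.76] [-0.98  1.85  0.04 -0.07  2.66 -1.83]
dls 0.05 5 1 [-0.91  1.31  0.04 -0.13  2.66 -1.82] [-0.97  1.44  0.04 -0.09  2.52 -1.83]
dls 0.05 5 3 [-0.92  1.78  0.04 -0.1   2.66 -1.81] [-0.97  1.91  0.04 -0.11  2.66 -1.88]
dls 0.05 50 1 [-0.91  1.31  0.04 -0.13  2.66 -1.82] [-0.97  1.44  0.04 -0.09  2.52 -1.83]
dls 0.05 50 3 [-0.92  1.78  0.04 -0.1   2.66 -1.81] [-0.97  1.91  0.04 -0.11  2.66 -1.88]
[-0.9363  1.0981  0.0371 -0.075   2.657  -1.7906] [-0.9905  1.2332  0.0371 -0.0493  2.657  -1.8055]
```

>>> play_rows --moves '[[[0.01,0.01,-0.044,0,0.35],[0.01,0.01,-0.044,0,0.35],[0.01,0.01,-0.044,0,0.35],[0.01,0.01,-0.044,0,0.35],[0.01,0.01,-0.044,0,0.35],[0.01,0.01,-0.044,0,0.35],[0.01,0.01,-0.044,0,0.35],[0.01,0.01,-0.044,0,0.35],[0.01,0.01,-0.044,0,0.35],[0.01,0.01,-0.044,0,0.35]]]'

```text
time: 36.1
tool_pos: [0.2103, -0.1754, 0.4615]
tool_rot: [2.971, 0.748, 2.178]
contact_force: [0.0, -0.7, -0.6]
opening: 0.0619
```

```bash
cat > d.py <<'E'
from go import *
s,M=st();ta(M);print("d_n",M[:,0]@n,"d_l",M[:,0]@l)
print("up",(M.T@[0,0,.05]).round(4))
E
python3 d.py
```

```text
36.1 q [-0.971   0.2314  1.3163 -0.0083  2.4166 -1.7533] p [ 0.2103 -0.1754  0.4615] f [ 0.0378 -0.7082 -0.5787] open 0.06185461786060262
[[-0.4183  0.7431  0.5223]
 [ 0.6019  0.6574 -0.4533]
 [-0.6802  0.1248 -0.7223]]
az 124.79706794280898 tilt 47.1373436059692 y az 41.500107981375066
d_n -0.7089633992769894 d_l 0.18658238110218128
up [-0.034   0.0062 -0.0361]
```

>>> play_rows --moves '[[[-0.034,0.006,-0.036,0,0.35],[-0.034,0.006,-0.036,0,0.35],[-0.034,0.006,-0.036,0,0.35],[-0.035,0.006,-0.035,0,0.35],[-0.036,0.006,-0.034,0,0.35],[-0.038,0.006,-0.032,0,0.35],[-0.039,0.005,-0.03,0,0.35],[-0.04,0.005,-0.028,0,0.35],[-0.042,0.005,-0.026,0,0.35],[-0.043,0.004,-0.024,0,0.35]]]'

```text
time: 37.1
tool_pos: [0.1736, -0.1594, 0.5967]
tool_rot: [2.98, 0.946, 2.192]
contact_force: [0.2, 0.0, -0.3]
opening: 0.0624
```

```bash
python3 d.py
```

```text
37.1 q [-1.0171  0.1033  1.0034 -0.0849  2.657  -1.8622] p [ 0.1736 -0.1594  0.5967] f [ 0.2251  0.0291 -0.2863] open 0.062394507682012545
[[-0.3404  0.7267  0.5967]
 [ 0.4755  0.6805 -0.5574]
 [-0.8112  0.094  -0.5772]]
az 125.59659295338047 tilt 35.79016364070508 y az 43.123263038169114
d_n -0.5676736799138269 d_l 0.14095854699012772
up [-0.0406  0.0047 -0.0289]
```

>>> play_rows --moves '[[[-0.041,0.005,-0.028,0,0.35],[-0.041,0.005,-0.027,0,0.35],[-0.042,0.005,-0.026,0,0.35],[-0.042,0.004,-0.025,0,0.35],[-0.043,0.004,-0.024,0,0.35],[-0.043,0.004,-0.022,0,0.35],[-0.044,0.004,-0.021,0,0.35],[-0.044,0.003,-0.02,0,0.35],[-0.045,0.003,-0.018,0,0.35],[-0.046,0.003,-0.016,0,0.35]]]'

```text
time: 38.1
tool_pos: [0.1202, -0.1742, 0.6593]
tool_rot: [-3.124, 1.199, 2.391]
contact_force: [1.0, -0.3, -0.9]
opening: 0.0619
```

```bash
python3 d.py
```

```text
38.1 q [-1.1272  0.0163  0.7984 -0.2913  2.6571 -2.1655] p [ 0.1202 -0.1742  0.6593] f [ 1.0037 -0.2726 -0.8661] open 0.06187331853574407
[[-0.2658  0.694   0.6692]
 [ 0.2477  0.72   -0.6483]
 [-0.9317 -0.0066 -0.3632]]
az 137.01870665715458 tilt 21.30228301338656 y az 46.053172043929926
d_n -0.36299464672170284 d_l 0.015994123360108914
up [-0.0466 -0.0003 -0.0182]
```

>>> play_rows --moves '[[[-0.01,0.03,0.005,0,0.35],[-0.01,0.03,0.005,0,0.35],[-0.02,0.03,0,0,0.35],[-0.046,0.01,-0.016,0,0.35],[-0.046,0.01,-0.016,0,0.35],[-0.047,0.005,-0.014,0,0.35],[-0.047,0.005,-0.013,0,0.35],[-0.048,0.005,-0.012,0,0.35],[-0.048,0.005,-0.011,0,0.35],[-0.048,0.005,-0.01,0,0.35]]]'

```text
time: 39.1
tool_pos: [0.2185, -0.0884, 0.6935]
tool_rot: [-3.015, 1.425, 2.497]
contact_force: [-1.1, 0.1, 0.4]
opening: 0.0617
```

```bash
python3 d.py
```

```text
39.1 q [-0.7025  0.0173  0.6131 -0.018   2.657  -1.5168] p [ 0.2185 -0.0884  0.6935] f [-1.1196  0.1188  0.355 ] open 0.06169506228235415
[[-0.1164  0.6964  0.7082]
 [ 0.0875  0.7175 -0.6911]
 [-0.9893 -0.0184 -0.1445]]
az 143.0506411562153 tilt 8.373850723187566 y az 45.85514829363292
d_n -0.14538188521049858 d_l -0.008914917436443251
up [-0.0495 -0.0009 -0.0072]
```

>>> play_rows --moves '[[[-0.048,0.002,-0.007,0,0.35],[-0.048,0.002,-0.006,0,0.35],[-0.049,0.002,-0.005,0,0.35],[-0.049,0.002,-0.004,0,0.35],[0.03,0.002,0.035,0,0.35],[0.03,0.002,0.035,0,0.35],[0.03,0.002,0.035,0,0.35],[0.03,0.002,0.035,0,0.35],[0.03,0.002,0.035,0,0.35],[0.03,0.002,0.035,0,0.35]]]'

```text
time: 40.1
tool_pos: [0.3819, -0.2167, 0.5383]
tool_rot: [-1.477, 1.566, -2.247]
contact_force: [-0.2, -0.2, 0.4]
opening: 0.0618
```

```bash
cat > d2.py <<'E'
from go import *
s,M=st();ta(M);print("d_n",M[:,0]@n,"d_l",M[:,0]@l)
B=np.array([.5192,-.3522,0.])
for z in(.25,.2,.16,.108):print(z,(M.T@(B+[0,0,z]-s["tool_pos"])).round(4), ik(B+[0,0,z],M,np.array([-.74,.8,1.2,0,1.2,-1.5]))[1].round(4))
E
python3 d2.py
```

```text
40.1 q [-0.6871  0.1467  0.9479 -0.006   2.0469 -1.4906] p [ 0.3819 -0.2167  0.5383] f [-0.2097 -0.154   0.4071] open 0.06182453044249357
[[-0.0033  0.6961  0.7179]
 [-0.0041  0.7179 -0.6961]
 [-1.     -0.0053  0.0005]]
az -128.73549436042043 tilt 0.3031873915139164 y az 45.88268540917412
d_n 0.0001591201523467251 d_l -0.005290052858848848
0.25 [ 0.2884 -0.0002  0.1928] 0.0
0.2 [0.3384 0.0001 0.1928] 0.0
0.16 [0.3784 0.0003 0.1927] 0.0
0.108 [0.4304 0.0005 0.1927] 0.0
```

>>> play_rows --moves '[[[0.032,0,0.021,0,0],[0.036,0,0.024,0,0],[0.036,0,0.024,0,0],[0.036,0,0.024,0,0],[0.036,0,0.024,0,0],[0.036,0,0.024,0,0],[0.036,0,0.024,0,0],[0.03,0,0.02,0,0],[0,0,0,0,0],[0,0,0,0,0]]]'

```text
time: 41.1
tool_pos: [0.5218, -0.3533, 0.2423]
tool_rot: [-2.408, 1.562, 3.103]
contact_force: [-0.3, 0.8, 0.8]
opening: 0.0459
```

```bash
python3 d2.py; python3 - <<'E'
from h import *
w=robot.get_calibration("wrist")
im=robot.read_camera("wrist");cv2.imwrite("pics/wrist13.png",im[:,:,::-1])
B=np.array([.5192,-.3522,0.])
sc=robot.get_calibration("scene")
im=robot.read_camera("scene");cv2.imwrite("pics/scene13c.png",cv2.resize(im[160:280,110:267,::-1],(785,600),interpolation=cv2.INTER_CUBIC))
print(proj(w,B+[0,0,.13]),proj(w,B+[0,0,.028]),proj(sc,B+[0,0,.123]),proj(sc,B+[0,0,.028]))
E
```

```text
41.1 q [-0.7139  0.5352  1.1728 -0.0053  1.4402 -1.512 ] p [ 0.5218 -0.3533  0.2423] f [-0.2642  0.8195  0.801 ] open 0.04588932587844165
[[-0.0085  0.6975  0.7165]
 [ 0.0003  0.7165 -0.6976]
 [-1.     -0.0057 -0.0063]]
az 177.79756075466685 tilt 0.48580939318129923 y az 45.769354283310555
d_n -0.006659129019824254 d_l -0.005250754000040184
0.25 [-0.0077 -0.0011 -0.0027] 0.0
0.2 [ 0.0423 -0.0008 -0.0024] 0.0
0.16 [ 0.0823 -0.0006 -0.0021] 0.0
0.108 [ 0.1343 -0.0003 -0.0018] 0.0
[[320.2652 191.7241]] [[320.7812 169.2043]] [[174.3319 209.9552]] [[179.4509 237.3392]]
```

View pics/wrist13.png

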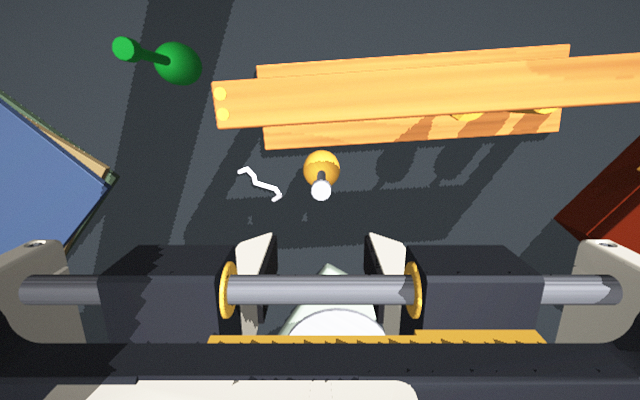

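View pics/scene13c.png

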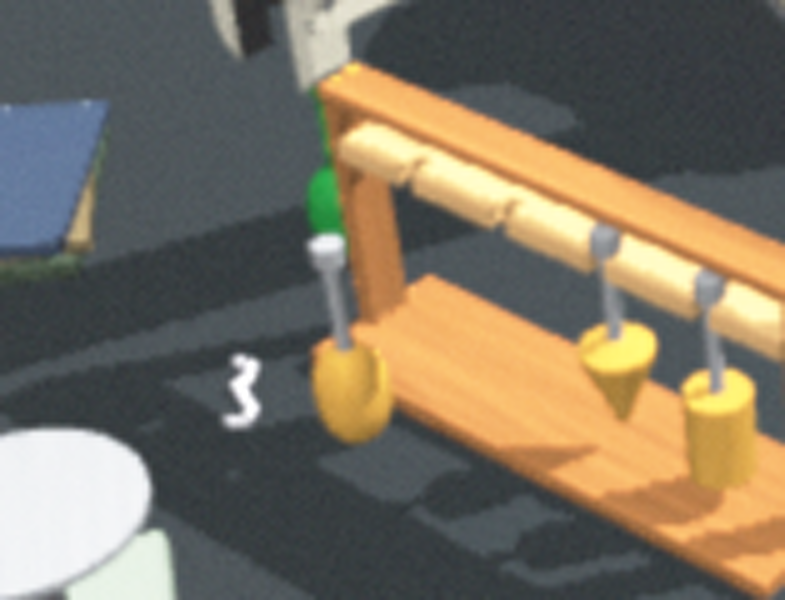

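>>> play_rows --moves '[[[0.015,0,-0.001,0,0],[0.017,0,-0.001,0,0],[0.017,0,-0.001,0,0],[0.017,0,0,0,0],[0.017,0,0,0,0],[0.016,0,0,0,0],[0.014,0,0,0,0],[0.008,0,0,0,0],[0,0,0,0,0],[0,0,0,0,0]]]'

```text
time: 42.2
tool_pos: [0.5246, -0.3536, 0.1445]
tool_rot: [-0.093, 1.536, -0.862]
contact_force: [0.3, 0.5, 0.7]
opening: 0.0455
```

```bash
python3 d2.py|grep -v "^0.[12][56]*5* "; python3 - <<'E'
from h import *
im=robot.read_camera("wrist");cv2.imwrite("pics/wrist14.png",im[:,:,::-1])
E
```

```text
42.2 q [-0.7115  0.5878  1.3563 -0.0057  1.163  -1.5103] p [ 0.5246 -0.3536  0.1445] f [0.3028 0.5252 0.6509] open 0.04545475961312001
[[ 0.0227  0.696   0.7177]
 [-0.0265  0.718  -0.6955]
 [-0.9994 -0.0032  0.0347]]
az -49.41238473447364 tilt 1.9970048852675295 y az 45.89256049601925
d_n 0.03442813316962057 d_l -0.00542455200318126
0.108 [ 0.0363 -0.0027 -0.0061] 0.0
```

View pics/wrist14.png

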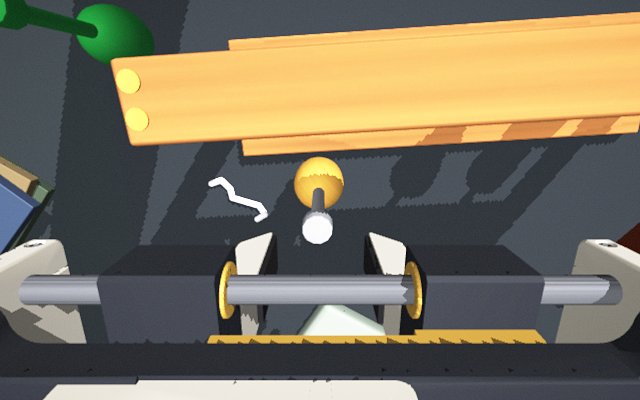

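>>> play_rows --moves '[[[0.007,-0.0005,-0.0015,0,0],[0.008,-0.0005,-0.0015,0,0],[0.008,-0.0005,-0.0015,0,0],[0.008,-0.0005,-0.0015,0,0],[0.006,-0.0005,0,0,0],[0.002,0,0,0,0],[0,0,0,0,0],[0,0,0,0,0],[0,0,0,0,0],[0,0,0,0,0]]]'

```text
time: 43.25
tool_pos: [0.5195, -0.3527, 0.1033]
tool_rot: [-0.085, 1.534, -0.855]
contact_force: [-0.1, -0.8, -0.3]
opening: 0.0462
```

```bash
python3 d2.py|grep -v "^0.[12][56]*5* "; python3 - <<'E'
from h import *
im=robot.read_camera("wrist");cv2.imwrite("pics/wrist15.png",im[:,:,::-1])
E
```

```text
43.25 q [-0.7158  0.6208  1.4203 -0.0059  1.0638 -1.5139] p [ 0.5195 -0.3527  0.1033] f [-0.0963 -0.7785 -0.279 ] open 0.046184321053008466
[[ 0.0243  0.6962  0.7175]
 [-0.028   0.7179 -0.6956]
 [-0.9993 -0.0031  0.0369]]
az -48.959737261715986 tilt 2.1240338275647597 y az 45.88060360261728
d_n 0.036661560759005125 d_l -0.005479993714420397
0.108 [-0.0047  0.0001 -0.0004] 0.0
```

View pics/wrist15.png

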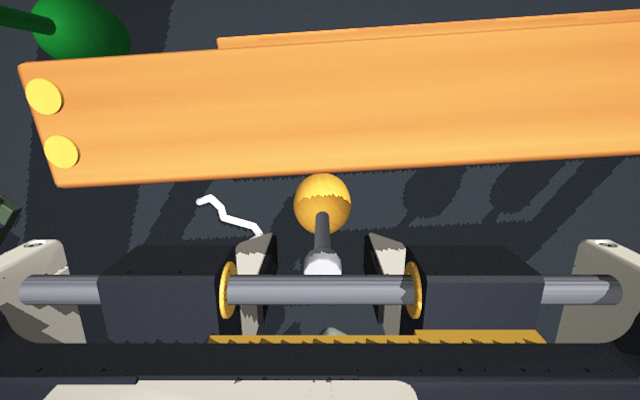

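>>> play_rows --moves '[[[0,0,0,0,-1],[0,0,0,0,-1],[0,0,0,0,-1],[0,0,0,0,-1],[-0.01,0,0,0,-1],[-0.025,0,0.002,0,-1],[-0.035,0,0.002,0,-1],[-0.04,0,0,0,-1],[-0.04,0,0,0,-1],[-0.04,0,0,0,-1]]]' --grip_force 35

```text
time: 44.3
tool_pos: [0.5139, -0.3468, 0.291]
tool_rot: [-0.347, 1.558, -1.117]
contact_force: [-0.2, -0.7, -4.4]
opening: 0.0168
```

```bash
python3 d2.py|head -6; python3 - <<'E'
from h import *
for c in("scene","side"):
    im=robot.read_camera(c);cv2.imwrite(f"pics/{c}16.png",im[:,:,::-1])
    for L in("beaker_rim","beaker"):print(c,L,[(round(d['score'],2),d['point']) for d in robot.spot_in(c,L)])
a=cv2.imread("pics/scene16.png")[145:265,330:450];b=cv2.imread("pics/side16.png")[140:260,180:300]
cv2.imwrite("pics/bk16.png",cv2.hconcat([cv2.resize(x,(400,400),interpolation=cv2.INTER_CUBIC) for x in(a,b)]))
E
```

```text
44.3 q [-0.7146  0.4814  1.1317 -0.0051  1.5166 -1.5152] p [ 0.5139 -0.3468  0.291 ] f [-0.1969 -0.6972 -4.3995] open 0.016804791961762777
[[ 0.0057  0.6961  0.7179]
 [-0.0117  0.7179 -0.696 ]
 [-0.9999 -0.0044  0.0122]]
az -63.98935935076633 tilt 0.7453316802556672 y az 45.88514956834144
d_n 0.011928345897408387 d_l -0.0051942627124184826
scene beaker_rim [(0.88, [394.9, 180.0]), (0.68, [226.1, 227.9]), (0.63, [403.1, 242.1])]
scene beaker [(0.85, [392.8, 184.1]), (0.82, [402.5, 243.8])]
side beaker_rim [(0.9, [285.2, 187.0]), (0.73, [255.5, 207.6]), (0.29, [373.0, 223.4]), (0.2, [431.0, 225.4])]
side beaker [(0.64, [283.5, 187.2])]
```

View pics/bk16.png

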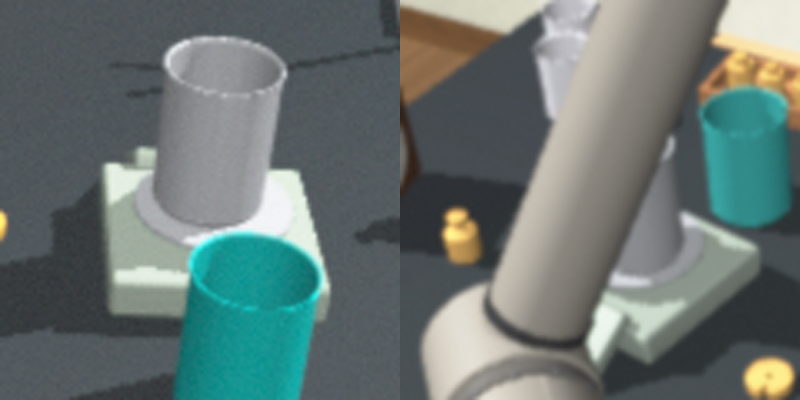

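View pics/scene16.png

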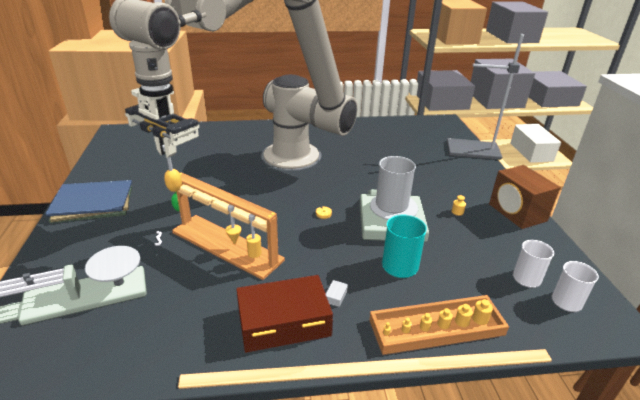

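>>> play_rows --moves '[[[-0.03,0,0,0,-1],[-0.035,0,0,0,-1],[-0.03,0,0,0,-1],[-0.01,0.006,-0.007,0,-1],[0,0.015,-0.017,0,-1],[0,0.022,-0.024,0,-1],[0,0.026,-0.029,0,-1],[0,0.028,-0.031,0,-1],[0,0.028,-0.031,0,-1],[0,0.028,-0.031,0,-1]]]'

```text
time: 45.6
tool_pos: [0.4927, -0.1097, 0.3706]
tool_rot: [-2.834, 1.532, 2.67]
contact_force: [0.8, 1.0, -3.1]
opening: 0.0169
```

```bash
cat > bk.py <<'E'
from h import *
from scipy.optimize import least_squares
sc=robot.get_calibration("scene")
def ext(P,c=sc,r=.0515,z=.206):
    t=np.linspace(0,2*np.pi,73);q=proj(c,np.c_[P[0]+r*np.cos(t),P[1]+r*np.sin(t),np.full(73,z)])
    return np.r_[q.min(0),q.max(0)]
E
python3 - <<'E'
from bk import *
ob=np.array([330+164/3.333,145+38/3.333,330+287/3.333,145+96/3.333])
r=least_squares(lambda v:ext(v[:2])-ob,[.47,.28]);print(r.x,r.fun)
r=least_squares(lambda v:ext(v[:2],z=v[2])-ob,[.47,.28,.2]);print(r.x,r.fun)
s,M=st();ta(M)
print("to (.475,.275,.40)",M.T@(np.array([.475,.275,.385])-s["tool_pos"]))
E
```

```text
[0.4683 0.2737] [ 0.2145 -0.2677 -0.2129  0.2615]
[0.4723 0.2723 0.2084] [ 0.1469 -0.3074 -0.1456  0.2877]
45.6 q [-0.3734  0.2587  1.2527  0.0038  1.6693 -1.1655] p [ 0.4927 -0.1097  0.3706] f [ 0.7631  1.0034 -3.0816] open 0.01694136556358855
[[-0.0349  0.7019  0.7114]
 [ 0.0178  0.7122 -0.7018]
 [-0.9992 -0.0118 -0.0374]]
az 152.99710531846364 tilt 2.245704459092427 y az 45.414425701765495
to (.475,.275,.40) [-0.007   0.2613 -0.2831]
```

>>> play_rows --moves '[[[-0.002,0.028,-0.031,0,-1],[-0.002,0.028,-0.031,0,-1],[-0.002,0.028,-0.031,0,-1],[-0.002,0.028,-0.031,0,-1],[-0.002,0.028,-0.031,0,-1],[-0.002,0.028,-0.031,0,-1],[-0.002,0.026,-0.029,0,-1],[-0.002,0.02,-0.022,0,-1],[0,0.012,-0.013,0,-1],[0,0.005,-0.006,0,-1]]]'

```text
time: 46.6
tool_pos: [0.4581, 0.2566, 0.3725]
tool_rot: [-2.61, 1.494, 2.902]
contact_force: [-0.3, -0.7, -5.5]
opening: 0.0169
```

```bash
python3 - <<'E'
from bk import *
s,M=st();ta(M)
w=robot.get_calibration("wrist")
for c in("wrist","scene"):
    im=robot.read_camera(c);cv2.imwrite(f"pics/{c}17.png",im[:,:,::-1])
for P in([.470,.273],):
    print("pred rim ext",ext(P,w),"centre",proj(w,[*P,.206]),"platform ctr",proj(w,[*P,.071]))
print("to",M.T@(np.array([.470,.273,.36])-s["tool_pos"]))
a=cv2.imread("pics/scene17.png")[80:240,310:470]
cv2.imwrite("pics/scene17c.png",cv2.resize(a,(600,600),interpolation=cv2.INTER_CUBIC))
E
```

```text
46.6 q [ 0.3388  0.3125  1.1755  0.0424  1.7179 -0.456 ] p [0.4581 0.2566 0.3725] f [-0.2766 -0.7251 -5.4879] open 0.016911235359902257
[[-0.0746  0.6955  0.7146]
 [ 0.0182  0.7174 -0.6964]
 [-0.997  -0.0389 -0.0661]]
az 166.29728081517956 tilt 4.4022100581407235 y az 45.88891305473345
pred rim ext [296.5152 136.3637 397.4885 235.4363] centre [[346.6779 187.558 ]] platform ctr [[342.9065 170.0696]]
to [ 0.0119  0.0206 -0.0021]
```

View pics/wrist17.png

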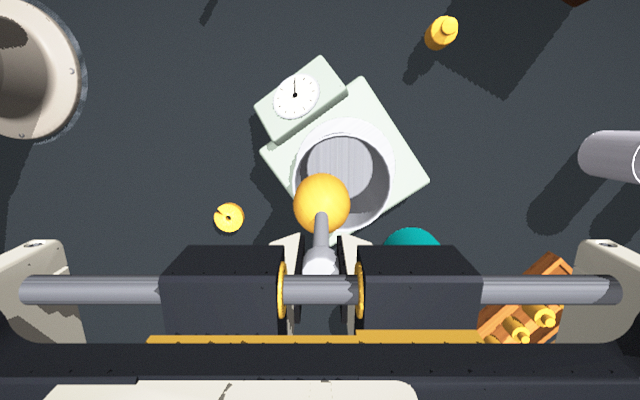

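View pics/scene17c.png

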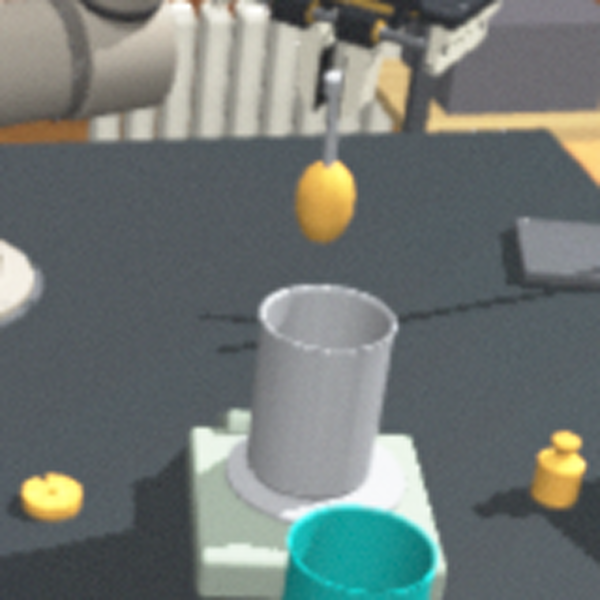

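```bash
cat > lean.py <<'E'
from bk import *
Rg=np.array([[.0243,.6962,.7175],[-.028,.7179,-.6956],[-.9993,-.0031,.0369]])
def hyp(p,M):
    h=p-.0197*M[:,0]; up=M@Rg.T@np.array([0,0,1.])
    return h,up
if __name__=="__main__":
    s,M=st(False);w=robot.get_calibration("wrist")
    h,up=hyp(s["tool_pos"],M);print("rigid up",up,"head",h,"foot",h-up*.123)
    for lab,u in(("rigid",up),("vert",np.array([0,0,1.]))):
        print(lab,"wrist belly",proj(w,h-u*.095),"scene belly",proj(sc,h-u*.095),"head",proj(sc,h),"headtop wrist",proj(w,h+u*.007))
E
python3 lean.py
```

```text
rigid up [ 0.0985 -0.0459  0.9941] head [0.4599 0.2552 0.3925] foot [0.4478 0.2608 0.2702]
rigid wrist belly [[321.2271 202.6619]] scene belly [[394.8995 132.829 ]] head [[398.4149 101.765 ]] headtop wrist [[321.1021 277.1108]]
vert wrist belly [[325.7061 215.0948]] scene belly [[394.2106 134.5517]] head [[398.4149 101.765 ]] headtop wrist [[320.5484 275.6688]]
```

>>> play_rows --moves '[[[-0.02,-0.012,0.005,0,-1],[-0.03,-0.025,0.01,0,-1],[-0.033,-0.033,0.0135,0,-1],[-0.033,-0.033,0.0135,0,-1],[-0.033,-0.033,0.0135,0,-1],[-0.033,-0.033,0.0135,0,-1],[-0.033,-0.033,0.0135,0,-1],[-0.033,-0.033,0.0135,0,-1],[-0.033,-0.033,0.0135,0,-1],[-0.035,-0.03,0.012,0,-1]]]'

```text
time: 47.7
tool_pos: [0.355, -0.0597, 0.6884]
tool_rot: [-2.456, 1.483, 3.044]
contact_force: [-74.3, 31.0, 6.6]
opening: 0.0164
```

```bash
cat > d3.py <<'E'
from lean import *
s,M=st();h,up=hyp(s["tool_pos"],M);print("up",up.round(4),"sum",s["qpos"][1:3].sum()+s["qpos"][4])
print("worldup",(M.T@[0,0,.05]).round(4))
E
python3 d3.py
```

```text
47.7 q [-0.3599  0.274   0.2938 -0.0492  2.6584 -1.1904] p [ 0.355  -0.0597  0.6884] f [-74.3242  30.9831   6.5738] open 0.016440222581637694
[[-0.0875  0.7029  0.7059]
 [ 0.0085  0.7091 -0.705 ]
 [-0.9961 -0.0557 -0.0681]]
up [ 0.1113 -0.0368  0.9931] sum 3.2261489260793996
worldup [-0.0498 -0.0028 -0.0034]
```

```bash
python3 - <<'E'
from h import *
for c in("scene","side","wrist"):
    im=robot.read_camera(c);cv2.imwrite(f"pics/{c}18.png",im[:,:,::-1]);s=robot.observe();print(s["time"],s["contact_force"],s["qvel"].round(3),s["torque"])
E
```

```text
47.75 [ 1.5647 -3.4742  0.0256] [ 0.089 -0.089  0.276  0.048 -0.008  0.192] [-0.4399 -0.5244  0.041 ]
47.8 [ 1.3398 -0.8111 -4.8018] [ 0.07  -0.017  0.243  0.043  0.032  0.091] [-0.1173 -0.5325 -0.0031]
47.85 [-1.4546  0.1494 -5.8157] [ 0.057 -0.001  0.164  0.018  0.024  0.032] [ 0.0717 -0.2583 -0.0173]
```

View pics/side18.png

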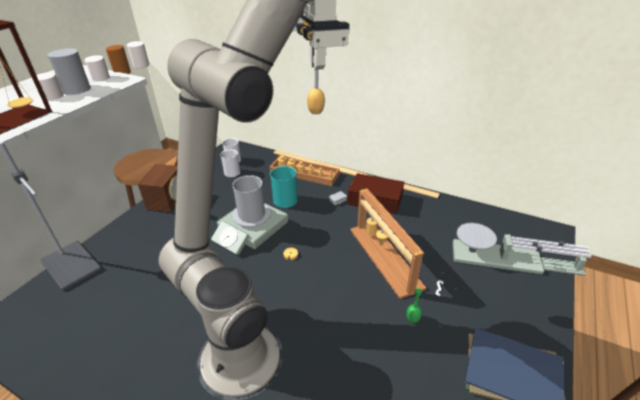

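View pics/wrist18.png

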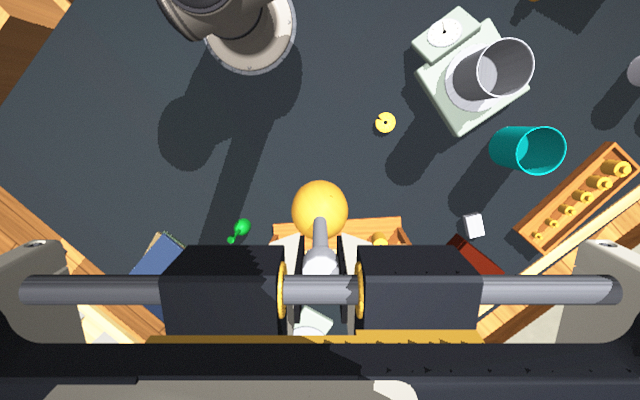

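View pics/scene18.png

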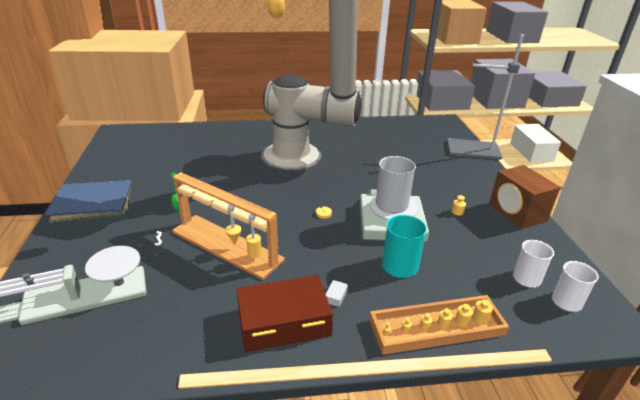

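>>> play_rows --moves '[[[-0.012,0,0,0,-1],[-0.02,0,0,0,-1],[-0.028,0,0.005,0,-1],[-0.028,0,0.005,0,-1],[-0.028,0,0.005,0,-1],[-0.028,0,0.005,0,-1],[-0.028,0,0.005,0,-1],[-0.028,0,0.005,0,-1],[-0.028,0,0.005,0,-1],[-0.015,0,0,0,-1]]]'

```text
time: 48.85
tool_pos: [0.3336, -0.0749, 0.7211]
tool_rot: [-0.08, 1.523, -0.863]
contact_force: [0.2, -0.0, -5.0]
opening: 0.0166
```

```bash
python3 d3.py
```

```text
48.85 q [-0.4272  0.2328  0.2083 -0.043   2.657  -1.2539] p [ 0.3336 -0.0749  0.7211] f [ 0.1718 -0.0172 -5.0075] open 0.01660209781032262
[[ 0.0309  0.7052  0.7084]
 [-0.0361  0.709  -0.7043]
 [-0.9989 -0.0038  0.0474]]
up [-0.0069  0.0079  0.9999] sum 3.0980971794620205
worldup [-0.0499 -0.0002  0.0024]
```

>>> play_rows --moves '[[[0.012,0.012,-0.006,0,-1],[0.02,0.02,-0.01,0,-1],[0.028,0.027,-0.013,0,-1],[0.028,0.027,-0.013,0,-1],[0.028,0.027,-0.013,0,-1],[0.028,0.027,-0.013,0,-1],[0.028,0.027,-0.013,0,-1],[0.028,0.027,-0.013,0,-1],[0.028,0.027,-0.013,0,-1],[0.028,0.027,-0.013,0,-1]]]'

```text
time: 49.85
tool_pos: [0.4324, 0.182, 0.4503]
tool_rot: [0.001, 1.515, -0.791]
contact_force: [1.5, -0.4, -4.4]
opening: 0.0167
```

```bash
python3 d3.py; python3 -c "
from h import *
s,M=st(False);print(M.T@(np.array([.469,.272,.355])-s['tool_pos']))"
```

```text
49.85 q [ 0.268   0.1522  1.1798 -0.0495  1.7822 -0.5227] p [0.4324 0.182  0.4503] f [ 1.5354 -0.3593 -4.4015] open 0.016686210363408276
[[ 0.039   0.7112  0.7019]
 [-0.0394  0.703  -0.7101]
 [-0.9985  0.      0.0555]]
up [-0.0153  0.011   0.9998] sum 3.1141236308218794
worldup [-0.0499  0.      0.0028]
[ 0.093   0.0893 -0.0435]
```

>>> play_rows --moves '[[[0.02,0.021,-0.01,0,-1],[0.018,0.018,-0.009,0,-1],[0.014,0.015,-0.007,0,-1],[0.011,0.012,-0.006,0,-1],[0.008,0.009,-0.004,0,-1],[0.005,0.006,-0.003,0,-1],[0.002,0.003,-0.001,0,-1],[0,0,0,0,-1],[0,0,0,0,-1],[0,0,0,0,-1]]]'

```text
time: 50.85
tool_pos: [0.4657, 0.2715, 0.3605]
tool_rot: [-0.21, 1.52, -0.999]
contact_force: [0.2, 0.4, -4.8]
opening: 0.0167
```

```bash
python3 d3.py; python3 - <<'E'
from lean import *
s,M=st(False);w=robot.get_calibration("wrist")
im=robot.read_camera("wrist");cv2.imwrite("pics/wrist19.png",im[:,:,::-1])
h,up=hyp(s["tool_pos"],M)
print("foot",h-up*.123,"belly proj",proj(w,h-up*.095))
P=[.469,.272];print(ext(P,w),proj(w,[*P,.206]))
# interior bottom circle
print("bottom",ext(P,w,.0475,.071))
print(M.T@(np.array([.469,.272,.30])-s["tool_pos"]))
E
```

```text
50.85 q [ 0.4155  0.3044  1.2169 -0.0502  1.6123 -0.3694] p [0.4657 0.2715 0.3605] f [ 0.2278  0.3833 -4.7898] open 0.01671218644739768
[[ 0.0275  0.7093  0.7044]
 [-0.0426  0.7048 -0.7081]
 [-0.9987 -0.0106  0.0496]]
up [-0.0037  0.0143  0.9999] sum 3.133613537536155
worldup [-0.0499 -0.0005  0.0025]
foot [0.4656 0.2706 0.2572] belly proj [[321.1928 202.6845]]
[272.5173 123.0773 377.8721 225.0544] [[325.0878 176.7624]]
bottom [290.1287 114.8577 359.5007 183.7854]
[ 0.0605  0.0033 -0.001 ]
```

View pics/wrist19.png

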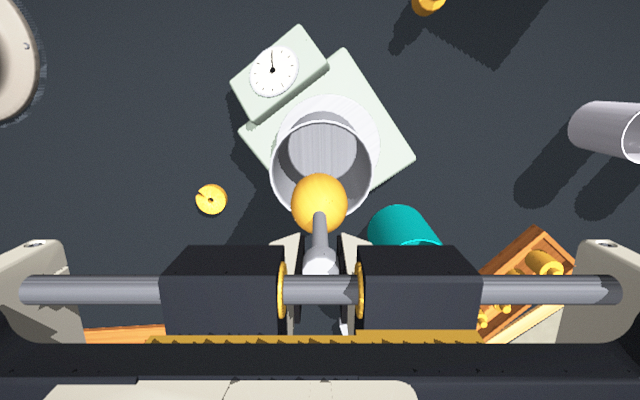

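>>> play_rows --moves '[[[0.012,0,-0.0006,0,-1],[0.017,0,-0.0008,0,-1],[0.018,0,-0.0009,0,-1],[0.018,0,-0.0009,0,-1],[0.018,0,-0.0009,0,-1],[0.018,0,-0.0009,0,-1],[0.018,0,-0.0009,0,-1],[0.014,0,-0.0007,0,-1],[0.008,0,-0.0004,0,-1],[0.003,0,-0.0001,0,-1]]]'

```text
time: 51.9
tool_pos: [0.4675, 0.2686, 0.2182]
tool_rot: [0.036, 1.515, -0.756]
contact_force: [0.5, -0.9, -5.1]
opening: 0.0165
```

```bash
python3 d3.py; python3 - <<'E'
from lean import *
s,M=st(False)
h,up=hyp(s["tool_pos"],M);print("foot",h-up*.123)
im=robot.read_camera("wrist");cv2.imwrite("pics/wrist20.png",im[:,:,::-1])
im=robot.read_camera("scene");cv2.imwrite("pics/scene20.png",cv2.resize(im[100:240,320:460,::-1],(600,600),interpolation=cv2.INTER_CUBIC))
E
```

```text
51.9 q [ 0.4096  0.3666  1.5132 -0.0538  1.2404 -0.3519] p [0.4675 0.2686 0.2182] f [ 0.5385 -0.856  -5.0538] open 0.01650081792375495
[[ 0.0403  0.712   0.7011]
 [-0.038   0.7022 -0.711 ]
 [-0.9985  0.002   0.0553]]
up [-0.0166  0.0095  0.9998] sum 3.120200563403655
worldup [-0.0499  0.0001  0.0028]
foot [0.4688 0.2682 0.1148]
```

View pics/wrist20.png

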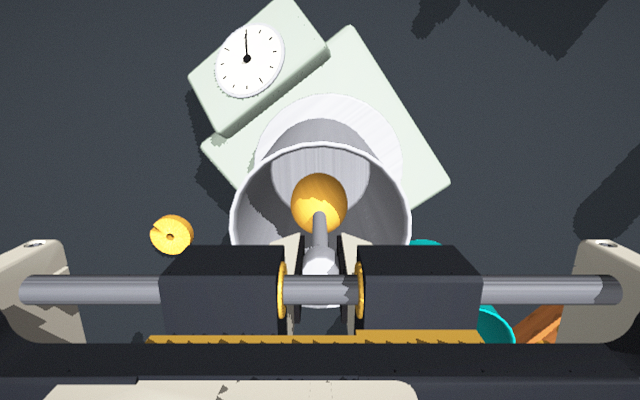

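View pics/scene20.png

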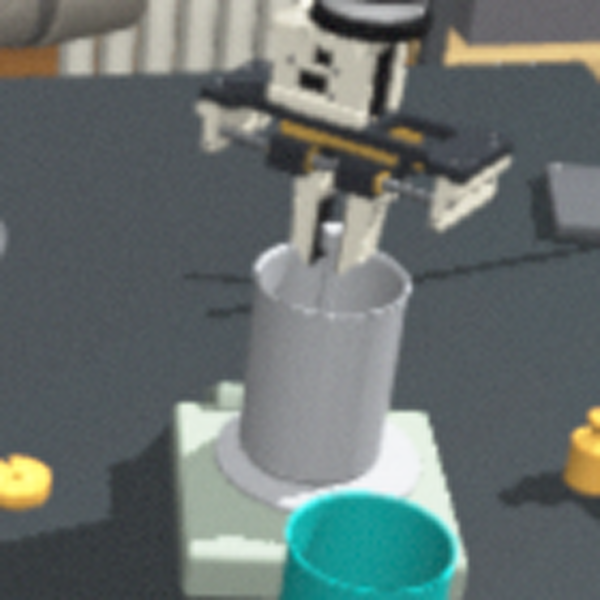

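>>> play_rows --moves '[[[0.004,0,-0.0002,0,-1],[0.005,0,-0.0003,0,-1],[0.005,0,-0.0003,0,-1],[0.005,0,-0.0003,0,-1],[0.005,0,-0.0003,0,-1],[0.004,0,-0.0002,0,-1],[0.003,0,-0.0001,0,-1],[0.002,0,-0.0001,0,-1],[0.001,0,0,0,-1],[0,0,0,0,-1]]]'

```text
time: 53.0
tool_pos: [0.4691, 0.2693, 0.1838]
tool_rot: [0.11, 1.513, -0.682]
contact_force: [-0.7, 0.1, -5.3]
opening: 0.0165
```

```bash
python3 d3.py; python3 - <<'E'
from lean import *
s,M=st(False)
h,up=hyp(s["tool_pos"],M);print("foot",h-up*.123)
E
```

```text
53.0 q [ 0.4097  0.398   1.5654 -0.0557  1.1523 -0.3468] p [0.4691 0.2693 0.1838] f [-0.7045  0.1456 -5.2709] open 0.01650830561993866
[[ 0.0445  0.7118  0.7009]
 [-0.0362  0.7023 -0.7109]
 [-0.9984  0.0063  0.057 ]]
up [-0.0208  0.0077  0.9997] sum 3.115686132590642
worldup [-0.0499  0.0003  0.0029]
foot [0.4708 0.2691 0.0805]
```

>>> play_rows --moves '[[[0.002,0,-0.0001,0,-1],[0.002,0,-0.0001,0,-1],[0.002,0,-0.0001,0,-1],[0.0015,0,-0.0001,0,-1],[0.0015,0,-0.0001,0,-1],[0.0015,0,-0.0001,0,-1],[0.0015,0,-0.0001,0,-1],[0.001,0,0,0,-1],[0.0005,0,0,0,-1],[0,0,0,0,-1]]]'

```text
time: 54.0
tool_pos: [0.47, 0.2695, 0.1706]
tool_rot: [0.15, 1.512, -0.642]
contact_force: [-0.1, -1.1, -1.4]
opening: 0.0167
```

```bash
python3 d3.py; python3 - <<'E'
from lean import *
for i in range(1):
    s,M=st(False)
    h,up=hyp(s["tool_pos"],M);print("foot",h-up*.123)
im=robot.read_camera("wrist");cv2.imwrite("pics/wrist21.png",im[:,:,::-1]);print(robot.observe()["contact_force"])
E
```

```text
54.0 q [ 0.4095  0.4113  1.5841 -0.0572  1.1175 -0.3447] p [0.47   0.2695 0.1706] f [-0.1309 -1.0978 -1.4294] open 0.01667280778844104
[[ 0.0474  0.7117  0.7008]
 [-0.0354  0.7024 -0.7109]
 [-0.9982  0.0089  0.0585]]
up [-0.0237  0.007   0.9997] sum 3.1128129639647173
worldup [-0.0499  0.0004  0.0029]
foot [0.472  0.2693 0.0674]
[ 0.3905  0.6219 -2.0326]
```

View pics/wrist21.png

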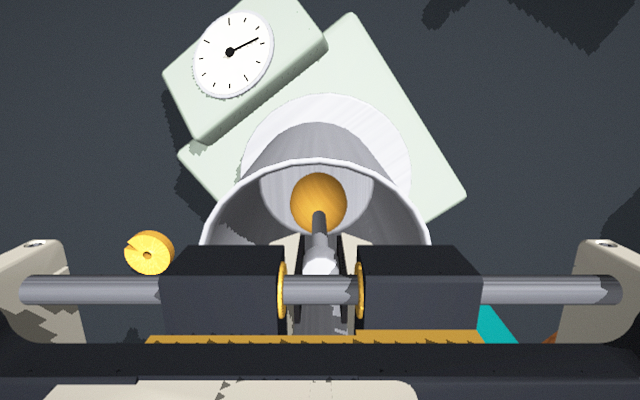

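>>> play_rows --moves '[[[0.001,0,0,0,-1],[0.001,0,0,0,-1],[0.001,0,0,0,-1],[0.0008,0,0,0,-1],[0.0005,0,0,0,-1],[0.0005,0,0,0,-1],[0.0003,0,0,0,-1],[0,0,0,0,-1],[0,0,0,0,-1],[0,0,0,0,-1]]]'

```text
time: 55.05
tool_pos: [0.4707, 0.2693, 0.1664]
tool_rot: [0.172, 1.51, -0.62]
contact_force: [-0.9, -0.4, 0.7]
opening: 0.0169
```

```bash
python3 - <<'E'
from lean import *
s,M=st();h,up=hyp(s["tool_pos"],M);print("foot",h-up*.123,up)
for i in range(3):
    im=robot.read_camera("wrist");print(robot.observe()["contact_force"])
cv2.imwrite("pics/wrist22.png",im[:,:,::-1])
E
```

```text
55.05 q [ 0.4089  0.4157  1.5901 -0.0579  1.1053 -0.3445] p [0.4707 0.2693 0.1664] f [-0.9279 -0.41    0.7204] open 0.016866035628283933
[[ 0.0491  0.7117  0.7008]
 [-0.0351  0.7024 -0.7109]
 [-0.9982  0.0103  0.0594]]
foot [0.4728 0.2692 0.0631] [-0.0254  0.0066  0.9996]
[-0.7847 -0.4446  0.3017]
[-0.6387 -1.5835  0.2722]
[-1.039  -0.3317 -0.5342]
```

>>> play_rows --moves '[[[0,0,0,0,-1],[0,0,0,0,-1],[0,0,0,0,-0.55],[0,0,0,0,-0.45],[0,0,0,0,-0.35],[0,0,0,0,-0.3],[0,0,0,0,-0.3],[0,0,0,0,-0.3],[-0.001,0,0,0,-0.3],[-0.001,0,0,0,-0.3]]]' --grip_force 4

```text
time: 56.2
tool_pos: [0.4715, 0.27, 0.1687]
tool_rot: [0.213, 1.509, -0.579]
contact_force: [0.0, 0.6, 0.4]
opening: 0.0317
```

```bash
python3 - <<'E'
from lean import *
s,M=st();print(M.T@[0,0,.02])
im=robot.read_camera("wrist");cv2.imwrite("pics/wrist23.png",im[:,:,::-1])
E
```

```text
56.2 q [ 0.4092  0.4136  1.5864 -0.0572  1.1086 -0.3445] p [0.4715 0.27   0.1687] f [0.047  0.5525 0.3853] open 0.03165317612618285
[[ 0.0513  0.7117  0.7006]
 [-0.0335  0.7024 -0.711 ]
 [-0.9981  0.0129  0.0599]]
[-0.02    0.0003  0.0012]
```

View pics/wrist23.png

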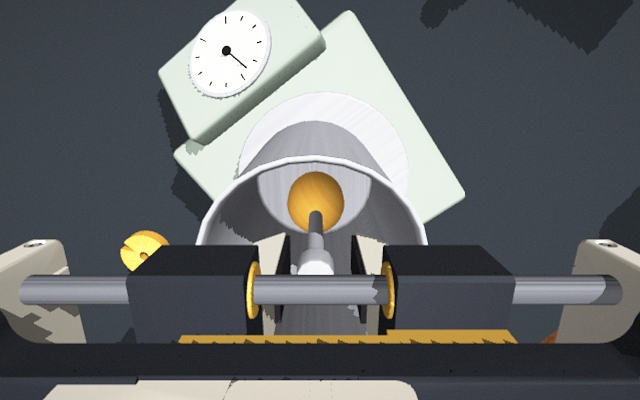

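>>> play_rows --moves '[[[-0.006,0,0.0004,0,-0.3],[-0.01,0,0.0006,0,-0.3],[-0.015,0,0.0009,0,-0.3],[-0.02,0,0.0012,0,-0.3],[-0.025,0,0.0015,0,-0.3],[-0.025,0,0.0015,0,-0.3],[-0.025,0,0.0015,0,-0.3],[-0.025,0,0.0015,0,-0.3],[-0.01,0,0,0,-0.3],[0,0,0,0,-0.3]]]'

```text
time: 57.25
tool_pos: [0.469, 0.2687, 0.3433]
tool_rot: [0.282, 1.507, -0.511]
contact_force: [-0.1, 0.6, -0.2]
opening: 0.0322
```

```bash
python3 - <<'E'
from lean import *
s,M=st()
for c in("scene","wrist"):
    im=robot.read_camera(c);cv2.imwrite(f"pics/{c}24.png",im[:,:,::-1])
E
```

```text
57.25 q [ 0.4088  0.2911  1.2813 -0.051   1.5303 -0.3685] p [0.469  0.2687 0.3433] f [-0.0607  0.6168 -0.2228] open 0.032204317588561925
[[ 0.0559  0.7116  0.7004]
 [-0.0313  0.7024 -0.7111]
 [-0.9979  0.0178  0.0616]]
```

View pics/wrist24.png

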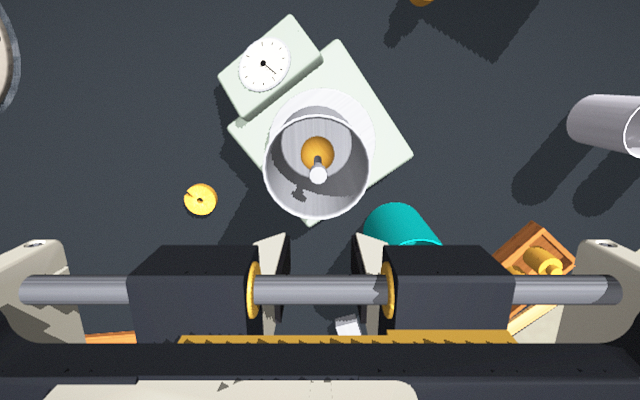

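View pics/scene24.png

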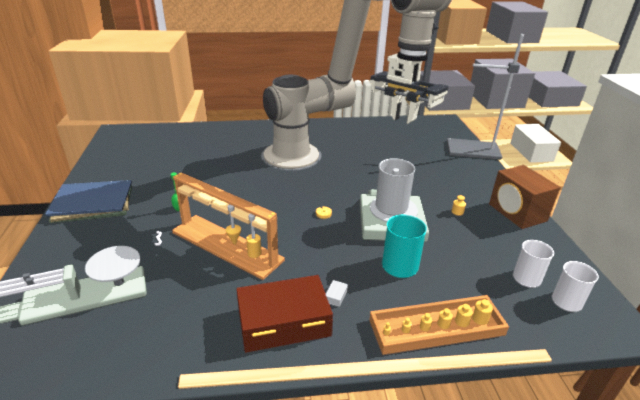

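The bob stands upright in the middle of the beaker: belly at wrist (317,153), head at (318,174). The gripper is clear, the dial shows a load, and the other things look where they were. I'm handing in now.

```bash
python3 -c "
from cell import robot
print(robot.hand_in(), robot.observe()['time'])"
```

```text
the job is handed in; nothing more can be done
the job is handed in; nothing more can be done
```

The brass egg-shaped bob is standing in the steel beaker on the balance. I handed the job in at about 57 s of the 72 s allowed, and the hand-in gave no verdict.

**What I did**
- I tilted the tool to about 42–45° and took the bob by its belly from the rack's open side, which faces away from the robot.
- I slid it about 70 mm out, stood it on the bare bench and let go. The pictures showed it upright and free.
- I took it again by the head with the tool vertical, carried it to the beaker and lowered it slowly. I then opened the fingers to 32 mm and lifted clear.

**Last checks**
- **Before letting go:** the force on the gripper was about zero, so the balance was carrying the whole weight. The foot height put the platform about 8 mm down, worked out from the arm pose and not read directly.
- **After letting go:** the last pictures show the bob upright in the middle of the beaker and the beaker on the middle of the platform. The cylinder and cone bobs are still hanging, and nothing else looks moved.

**What did not go cleanly**
- **Force spike:** while carrying the bob high up, a wrist joint ran into its range stop and one reading showed about 80 N, under the 120 N limit. It was gone at the next reading, and the bob stayed in the grip.
- **Joint limits:** while tilting the tool I ran three joints right up against their limits. Readings sat a few thousandths of a radian from the stated values, some just past them (for example 2.5305 against 2.53). I can't tell whether that counts as leaving the range.
- **Lean on the way:** the bob leaned about 6° in the grip after the first carry. I corrected it to 1–2° before lowering.
- **Beaker position:** the estimates from the scene and wrist cameras differed by 3–6 mm, well inside the clearance.

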